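# Set potted leaf cuttings into the heated propagator

### The job

Set up the propagator: for every pot of cuttings on the bench, put its own matching saucer flat into a pocket of the base, stand the pot upright in the saucer, and set its own lid on the pot so that it sits down on the rim all round, level. One pot to a pocket, any pocket; a saucer and lid whose pot is missing are not needed. When every pot is covered, turn the base's rotary switch a full quarter turn clockwise to on, and leave the other things on the bench where they are.

Things in the scene. Friction and masses are not known exactly. Their poses are not given: they have to be found in the camera images.
- pocket0 (a point): Centre of the floor of a square pocket in the propagation base (the one at the end away from the switch). The base is a grey slab fixed to the bench, 112 mm wide, 420 mm long and 22 mm high; its three pockets, 72 mm square and 8 mm deep with bright metal floors, lie in a row along its length, centres 95 mm apart. Axes: x across the base, y along the row towards the switch, z up; the pocket's sides run along x and y.
- pocket1 (a point): Centre of the floor of a square pocket in the propagation base (the middle one). The base is a grey slab fixed to the bench, 112 mm wide, 420 mm long and 22 mm high; its three pockets, 72 mm square and 8 mm deep with bright metal floors, lie in a row along its length, centres 95 mm apart. Axes: x across the base, y along the row towards the switch, z up; the pocket's sides run along x and y.
- pocket2 (a point): Centre of the floor of a square pocket in the propagation base (the one next to the switch). The base is a grey slab fixed to the bench, 112 mm wide, 420 mm long and 22 mm high; its three pockets, 72 mm square and 8 mm deep with bright metal floors, lie in a row along its length, centres 95 mm apart. Axes: x across the base, y along the row towards the switch, z up; the pocket's sides run along x and y.
- switch_grip (a point): Point to grip on the base's rotary isolator switch, a grey knob on top of one end of the base, 127 mm beyond the nearest pocket's centre: on the knob's turning axis, 37 mm above the top of the base. The knob is a disc 42 mm across with an upright bar 14 mm thick, 40 mm long and 30 mm high across its top; the point lies 7 mm below the bar's top. This point's own x axis lies along the bar (along the base's x when off) and turns with it.
- switch (a joint): Angle of the rotary switch in rad: 0 is off, 1.57 is on (a quarter turn, up to its stop). It grows as the knob is turned clockwise as seen from above. It turns easily and stays where it is left.
- saucer_large_mid (a point): Centre, half-way up, of the large pot's terracotta saucer: round, 68 mm across outside, 60 mm inside, 18 mm high, its floor 5 mm thick. z is its axis, up. It starts flat on the bench and fits with play into any pocket, standing 10 mm proud.
- pot_large_mid (a point): Centre, half-way up, of the large terracotta pot, filled with grit and leaf cuttings: round, 58 mm high, 64 mm across at the rim; its tapered body narrows to a 46 mm foot; the gripping collar, the top 17 mm, is 64 mm across. Mouth 56 mm across, rim 4 mm thick, grit 17 mm below the rim. About 0.2 kg. z is its axis, up. It starts upright on the bench. Absent in some starts (no pose is given then).
- lid_large_mid (a point): Centre, half-way up, of the large pot's translucent lid with a steel edge: round. From below: a plug 51 mm across and 5 mm high that goes into the pot's mouth, a flange 66 mm across and 5 mm thick that rests on the rim, and an upright round wooden knob 22 mm across and 22 mm high to hold it by; 32 mm high in all. z is its axis, up. It starts on the bench, knob up.
- saucer_small_mid (a point): Centre, half-way up, of the small pot's terracotta saucer: round, 56 mm across outside, 48 mm inside, 18 mm high, its floor 5 mm thick. z is its axis, up. It starts flat on the bench and fits with play into any pocket, standing 10 mm proud.
- pot_small_mid (a point): Centre, half-way up, of the small terracotta pot, filled with grit and leaf cuttings: round, 50 mm high, 52 mm across at the rim; its tapered body narrows to a 36 mm foot; the gripping collar, the top 17 mm, is 52 mm across. Mouth 44 mm across, rim 4 mm thick, grit 17 mm below the rim. About 0.2 kg. z is its axis, up. It starts upright on the bench. Absent in some starts (no pose is given then).
- lid_small_mid (a point): Centre, half-way up, of the small pot's translucent lid with a steel edge: round. From below: a plug 39 mm across and 5 mm high that goes into the pot's mouth, a flange 54 mm across and 5 mm thick that rests on the rim, and an upright round wooden knob 22 mm across and 22 mm high to hold it by; 32 mm high in all. z is its axis, up. It starts on the bench, knob up.
- saucer_square_mid (a point): Centre, half-way up, of the square pot's terracotta saucer: square, 64 mm across outside, 57 mm inside, 18 mm high, its floor 3.5 mm thick. z is its axis, up. x and y run along its sides. It starts flat on the bench and fits with play into any pocket, standing 10 mm proud.
- pot_square_mid (a point): Centre, half-way up, of the square terracotta pot, filled with grit and leaf cuttings: square, 54 mm high, 50 mm across at the rim; straight sides 50 mm across all the way down. Mouth 42 mm across, rim 4 mm thick, grit 17 mm below the rim. About 0.2 kg. z is its axis, up. x and y run along its sides. It starts upright on the bench. Absent in some starts (no pose is given then).
- lid_square_mid (a point): Centre, half-way up, of the square pot's translucent lid with a steel edge: square. From below: a plug 37 mm across and 5 mm high that goes into the pot's mouth, a flange 53 mm across and 5 mm thick that rests on the rim, and an upright round wooden knob 22 mm across and 22 mm high to hold it by; 32 mm high in all. z is its axis, up. x and y run along its sides. It starts on the bench, knob up.
- succ_blue: Bystander: square blue glazed pot, 68 mm, with a succulent. Its origin is the middle of its underside. Leave it alone.
- succ_white: Bystander: round white glazed pot, 66 mm, with a succulent. Its origin is the middle of its underside. Leave it alone.
- brush: Bystander: hand brush lying on the bench, 170 mm. Its origin is the middle of its underside. Leave it alone.
- scoop: Bystander: scoop with a wooden handle lying on the bench, 190 mm. Its origin is the middle of its underside. Leave it alone.
- labels: Bystander: small bundle of flat wooden plant labels lying on the bench, 90 mm. Its origin is the middle of its underside. Leave it alone.
There are look-alikes about, which are no part of the job. What is shaped like the part that bears lid_large_mid but blue or red is not meant.

How it is judged (in metres and radians):
On the way, in this order (a step that is already met when the one before it is completed fails the run):
1. every pot present stands in its saucer in a pocket with its lid seated ((horizontal distance between pot_large_mid and pocket0 below 0.019 m or horizontal distance between pot_large_mid and pocket1 below 0.019 m or horizontal distance between pot_large_mid and pocket2 below 0.019 m) and z of pot_large_mid in the frame of pocket1 between 0.031 and 0.037 m and angle between each of pot_large_mid, pot_small_mid, pot_square_mid's own z axis and vertical below 0.05 rad and z of saucer_large_mid in the frame of pot_large_mid between -0.028 and -0.022 m and horizontal distance between saucer_large_mid and pot_large_mid below 0.012 m and z of lid_large_mid in the frame of pot_large_mid between 0.038 and 0.042 m and horizontal distance between lid_large_mid and pot_large_mid below 0.006 m and angle between the z axis of lid_large_mid and the z axis of pot_large_mid, either way round below 0.05 rad and (horizontal distance between pot_small_mid and pocket0 below 0.019 m or horizontal distance between pot_small_mid and pocket1 below 0.019 m or horizontal distance between pot_small_mid and pocket2 below 0.019 m) and z of pot_small_mid in the frame of pocket1 between 0.027 and 0.033 m and z of saucer_small_mid in the frame of pot_small_mid between -0.024 and -0.018 m and horizontal distance between saucer_small_mid and pot_small_mid below 0.012 m and z of lid_small_mid in the frame of pot_small_mid between 0.034 and 0.038 m and horizontal distance between lid_small_mid and pot_small_mid below 0.006 m and angle between the z axis of lid_small_mid and the z axis of pot_small_mid, either way round below 0.05 rad and (horizontal distance between pot_square_mid and pocket0 below 0.019 m or horizontal distance between pot_square_mid and pocket1 below 0.019 m or horizontal distance between pot_square_mid and pocket2 below 0.019 m) and z of pot_square_mid in the frame of pocket1 between 0.0275 and 0.0335 m and z of saucer_square_mid in the frame of pot_square_mid between -0.0245 and -0.0185 m and horizontal distance between saucer_square_mid and pot_square_mid below 0.012 m and z of lid_square_mid in the frame of pot_square_mid between 0.036 and 0.04 m and horizontal distance between lid_square_mid and pot_square_mid below 0.006 m and angle between the z axis of lid_square_mid and the z axis of pot_square_mid, either way round below 0.05 rad), for 0.3 s.
2. then the switch is turned to on (value of joint switch above 1.3 rad), for 0.2 s.
At the end, for the whole second after the job is handed in: Each pot present stands upright (3 deg) down in its own saucer (12 mm off centre, 3 mm in height), down in a pocket (19 mm off its centre, 3 mm in height), its own lid on it, level with the rim (3 deg), centred within 6 mm and down within 2 mm; the switch is past 1.3 rad (all of step 1 and value of joint switch above 1.3 rad); the robot touches nothing.
It fails at once if a bystander pushed more than 40 mm (distance of any of succ_blue, succ_white, brush, scoop, labels from where it was at the start of the episode above 0.04 m).
It fails at once if a standing bystander knocked over (angle between any of succ_blue, succ_white's own z axis and vertical above 0.5 rad).
Of pot_large, pot_small, pot_square only 2 to 3 are there at a start; the rules pass over those that are not, and their reading is None.
At some moment in a run one of saucer_large, lid_large, saucer_small, lid_small, saucer_square, lid_square may be knocked a few centimetres aside while the robot is not near it.
It also fails if it takes over 210 s, if anything falls off the work surface, if the arm or the gripper's body presses on something with over 40 N, if the wrist force passes 120 N, or if a joint passes its speed limit or range.

### The arm

A 7-joint arm with a two-finger parallel gripper is mounted at the origin on the work surface. World frame = base frame: x ahead of the robot, y to its left, z up, the work surface at z = 0. Lengths are in mm, angles in rad, forces in N, time in s.
With the tool pointing down it reaches from about 400 to 875 mm from the base axis. Payload 4.4 kg.
Tool frame: the origin (TCP) lies between the finger pads; the fingertips stand ahead of it and the grasp point (between the pads) lies 8 mm behind it (r.tips_ahead is the z of the fingertips in the tool frame, in mm); z points along the fingers, y is the direction in which the jaws open and shut (so a half turn about z gives the same grasp; the last joint's range is limited). The gripper opens to 85 mm and grips with 20 to 120 N. Pads are 22 mm wide; open, the fingers measure 114 mm over their backs; the gripper's body (76 mm by 85 mm) begins 54 mm behind the grasp point. The pads swing forward as they close: fully open they stand 13 mm farther back than shut.
Start: joints at [1.076, 0.628, 0.038, 1.517, -0.027, 0.996, -0.02], TCP at [270.285, -591.155, 242.313] pointing down, gripper open.
Joint ranges: [-3.06, 3.06], [-0.37, 2.12], [-1.25, 1.32], [0.18, 2.47], [-1.1, 4.24], [0.23, 1.98], [-2.94, 2.94]. Speed limits (rad/s): [2.57, 2.57, 3.14, 3.14, 3.14, 3.14, 3.14].

### API

Orientations are given as [roll, pitch, yaw] about the fixed x, y, z axes, in that order (R = Rz(yaw) Ry(pitch) Rx(roll)).
In Python, from workcell import r gives the robot as it stands.
- The arm moves only by the tool drive_tool, never from a script. Its argument "targets" is one flat list of numbers, 7 for each row, row after row: the shift along the tool's x, y, z in m, then the turn, a rotation vector about the tool's x, y, z in rad, then the closure, from 0 (fully open) to 1 (shut). In form: [tx, ty, tz, rx, ry, rz, hand, tx, ty, tz, rx, ry, rz, hand, ...]. A call has exactly 10 rows; each row shifts and turns the pose as measured when the row begins, along the tool's axes as they then stand; what a row does not reach is not made up. A row lasts 1/8 s, in which the tool goes at most 62.5 mm and 10.7 degrees, less where a joint would pass 70% of its speed; a pose out of reach is approached as far as the arm can. A call is refused whole if a number of a shift passes 0.0625 or a number of a turn 0.188, either way. A call with a gripper value outside its range is refused whole. The fingers move at their own pace and stop on an object; "squeeze" is the grip in N (left out, the last holds). Time passes only in rows, so rows that do not move let the fingers close, or fill a call up. It gives the time, the measured TCP pose, the force and the opening at its end, in the units of the state.
- r.read_state(): the state, without advancing time (a new reading comes with each control period).
- r.capture(name): name is "scene" or "top"; returns a dict with "frame" (384x512x3 uint8, blue, green, red), "mtx" (3x3 intrinsics, pixels), "rvec" (rotation vector, rad) and "tvec" (3), from world to camera coordinates, as OpenCV has them. Camera axes: x right, y down, z forward; pixel columns grow to the right and rows downward; lengths in mm; the calibration is good to about 2 mm. A picture is of the moment at which its call begins. There is no depth.
- r.job_done(): hands the job in, once; it reports no verdict.
The state is a dict: "t": time; "q": joint angles; "joint_vel": joint speeds; "joint_torque": joint torques, N m; "eef_pos": TCP position; "tcp_rot": TCP orientation; "force": force on the tool from outside, world axes, zero at the start; "torque": the same for the moment, N m; "opening": finger opening in mm.
Only numpy, scipy, OpenCV 4.12 (cv2) and the standard library are available. Lean on these libraries where they do the work, as an engineer would, in place of code of your own. Each camera call takes 0.05 s, during which the arm holds its last target.

## Working session

There is one attempt and no reset: what is moved stays moved. The work goes in short steps, Python scripts to look and compute and a tool call to move; the robot and the scene stay as the last step left them, time stands still between calls to the robot, and variables do not carry over. Pictures are saved under pics/ and viewed, and the job is handed in when it is done.

Besides the shell and the picture viewer there is one more tool, called after "Call:" as name(argument=value, ...), one argument or row to a line, values as JSON. drive_tool: Moves the arm, as the interface text tells. Its arguments: {"type":"object","properties":{"targets":{"type":"array"},"squeeze":{"type":"number"}},"required":["targets"]}

```bash
ls; mkdir -p pics; python3 - <<'E'
from workcell import r
import cv2
print(r.read_state(), r.tips_ahead)
for n in("scene","top"):
    c=r.capture(n); cv2.imwrite(f"pics/{n}0.png",c["frame"]); print(n,c["mtx"].tolist(),c["rvec"],c["tvec"])
    cv2.imwrite(f"pics/{n}0b.png",cv2.resize(c["frame"],(800,600),interpolation=cv2.INTER_CUBIC))
E
```

```text
pics
{'t': 0.0, 'q': array([ 1.07618915,  0.62931836,  0.03844724,  1.51839324, -0.0269974 ,
        0.99626918, -0.01998681]), 'joint_vel': array([ 0.00063413, -0.00172297, -0.00010595,  0.00155478, -0.0004014 ,
        0.00038528,  0.00068705]), 'joint_torque': array([-7.12491401e-04, -5.63398826e+01,  1.22571845e+00, -1.93446815e+01,
        1.09481442e-02,  1.05473486e-02, -1.13634908e-05]), 'eef_pos': array([ 270.03207441, -590.58926297,  241.39907315]), 'tcp_rot': array([-3.13972289e+00,  2.88728959e-05,  4.28816964e-01]), 'force': array([-0.0750909 , -0.41224486,  0.65185966]), 'torque': array([-0.0164092 , -0.03125385,  0.02501897]), 'opening': 85.26958379493612} 11.0
scene [[430.12492701727285, 0.0, 252.24621022201092], [0.0, 430.12492701727285, 191.8373369758025], [0.0, 0.0, 1.0]] [ 2.3145671   1.33364216 -0.35519822] [-248.39049868 -402.36143675 1507.85655494]
top [[494.75310358977583, 0.0, 247.4348474393096], [0.0, 494.75310358977583, 187.9233341882993], [0.0, 0.0, 1.0]] [ 2.20172275 -2.1745439   0.07189222] [ -55.24908261  543.7945567  1704.36229952]
```

View pics/scene0b.png

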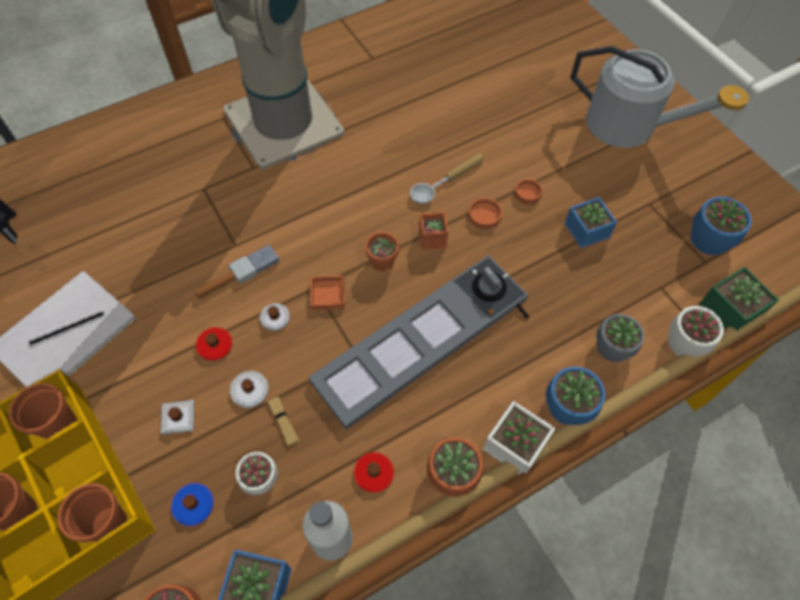

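View pics/top0b.png

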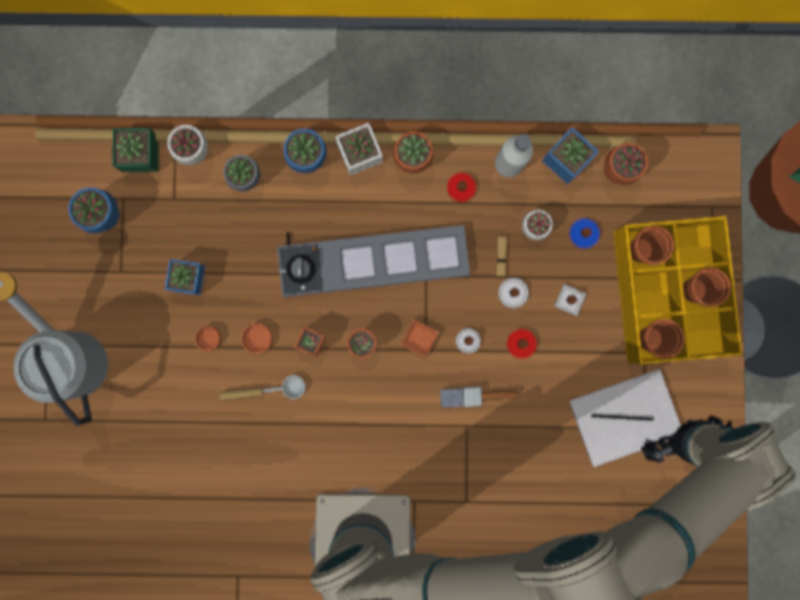

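```bash
python3 - <<'E'
import cv2
t=cv2.imread("pics/top0.png"); 
def crop(im,x0,y0,x1,y1,s,n):
    cv2.imwrite(n,cv2.resize(im[y0:y1,x0:x1],None,fx=s,fy=s,interpolation=cv2.INTER_CUBIC))
crop(t,120,200,320,236,4,"pics/t_row.png")
crop(t,170,136,310,196,5.6,"pics/t_base.png")
crop(t,280,170,400,236,6.6,"pics/t_lids.png")
s=cv2.imread("pics/scene0.png")
crop(s,190,105,350,200,5,"pics/s_row.png")
crop(s,95,150,235,300,4,"pics/s_lids.png")
E
```

```text
(no output)
```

View pics/t_row.png

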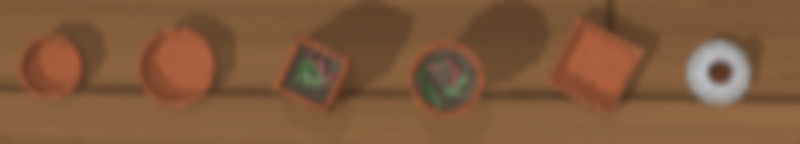

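View pics/t_base.png

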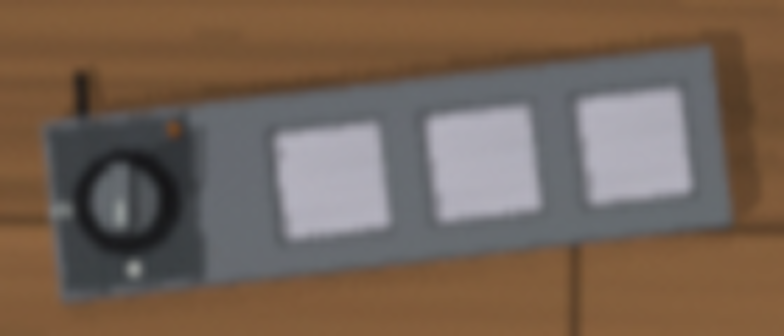

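View pics/t_lids.png

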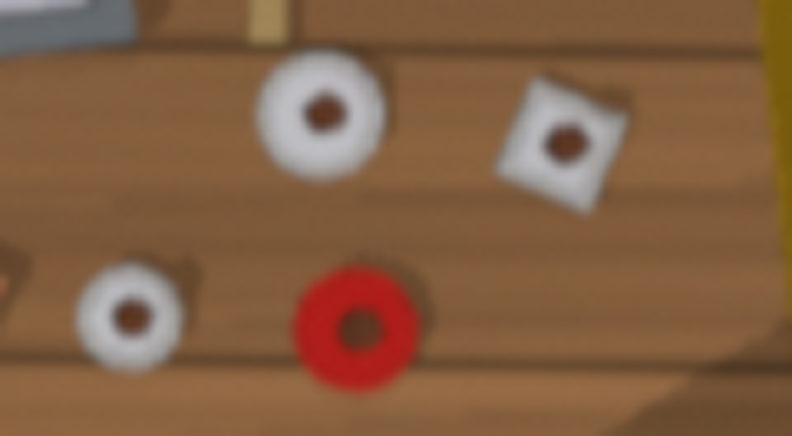

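View pics/s_row.png

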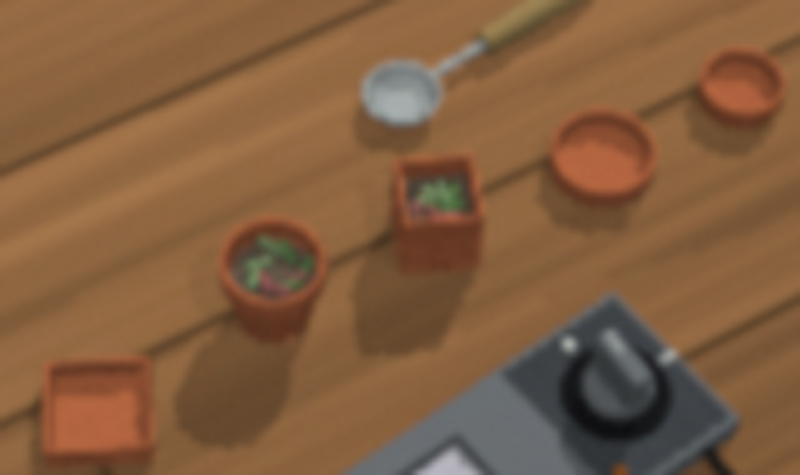

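View pics/s_lids.png

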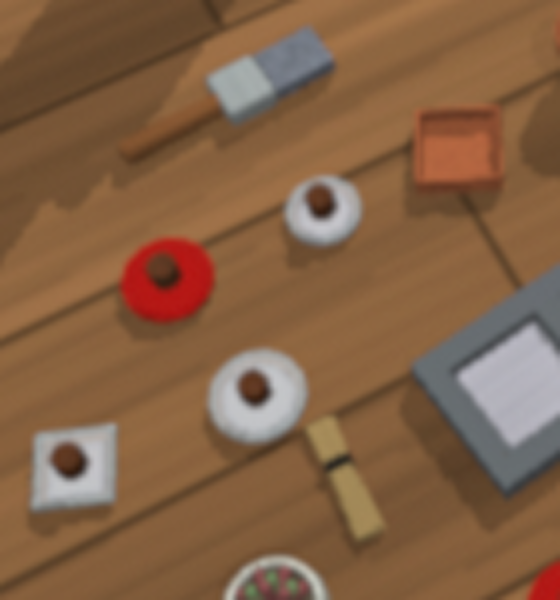

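```bash
cat > h.py <<'E'
import numpy as np, cv2
from scipy.optimize import least_squares
from scipy.spatial.transform import Rotation as Ro
def cam(c): return (c["mtx"],np.array(c["rvec"],float).reshape(3),np.array(c["tvec"],float).reshape(3))
def proj(c,P): return cv2.projectPoints(np.array(P,float).reshape(-1,3),c["rvec"],c["tvec"],c["mtx"],None)[0].reshape(-1,2)
def ray(c,uv,z):
    R=cv2.Rodrigues(np.array(c["rvec"],float))[0]; t=np.array(c["tvec"],float).reshape(3)
    d=R.T@np.linalg.inv(c["mtx"])@np.array([uv[0],uv[1],1.]); o=-R.T@t
    return (o+d*(z-o[2])/d[2])[:2]
def outline(shape,size,yaw=0):
    if shape=='c':
        a=np.linspace(0,2*np.pi,40,endpoint=False); return np.c_[np.cos(a),np.sin(a)]*size/2
    s=size/2; p=np.array([[s,s],[-s,s],[-s,-s],[s,-s]]); c,n=np.cos(yaw),np.sin(yaw)
    return p@np.array([[c,n],[-n,c]])
def hull(c,xy,layers,shape,yaw=0):
    P=[]
    for size,z in layers:
        o=outline(shape,size,yaw)+np.array(xy); P.append(np.c_[o,np.full(len(o),z)])
    return cv2.convexHull(proj(c,np.vstack(P)).astype(np.float32)).reshape(-1,2)
def cen(h):
    m=cv2.moments(h); return np.array([m['m10'],m['m01']])/m['m00']
LAY=dict(saucer_large=('c',[(68,0),(68,18)]),saucer_small=('c',[(56,0),(56,18)]),saucer_square=('s',[(64,0),(64,18)]),
 pot_large=('c',[(46,0),(64,41),(64,58)]),pot_square=('s',[(50,0),(50,54)]),
 lid_large=('c',[(66,5),(66,10)]),lid_square=('s',[(53,5),(53,10)]))
E
cat > m.py <<'E'
from h import *
from workcell import r
import sys
tag=sys.argv[1]
cs={n:r.capture(n) for n in("top","scene")}
for n in cs: cv2.imwrite(f"pics/{n}_{tag}.png",cs[n]["frame"])
def masks(f):
    b,g,rr=[f[...,i].astype(int) for i in range(3)]
    hsv=cv2.cvtColor(f,cv2.COLOR_BGR2HSV)
    terra=((rr-g>60)&(rr>95)|(rr>1.9*g)&(rr>70))&(b>15)
    white=(hsv[...,1]<45)&(hsv[...,2]>110)
    return terra.astype(np.uint8)*255,white.astype(np.uint8)*255
for n in cs:
    t,w=masks(cs[n]["frame"])
    for nm,m in(("terra",t),("white",w)):
        k,l,s,c=cv2.connectedComponentsWithStats(m)
        for i in range(1,k):
            if 60<s[i,4]<2500: print(n,nm,s[i].tolist(),c[i].round(1),ray(cs[n],c[i],10).round(0))
    cv2.imwrite(f"pics/mask_{n}_{tag}.png",np.hstack([t,w]))
E
python3 m.py a
```

```text
top terra [286, 110, 19, 20, 292] [294.9 119.4] [ 789. -213.]
top terra [261, 206, 19, 18, 210] [269.6 215.1] [ 451. -127.]
top terra [158, 208, 15, 17, 184] [165.6 215.3] [446. 235.]
top terra [129, 210, 11, 14, 104] [134.4 215.7] [443. 344.]
top terra [324, 210, 20, 20, 305] [333.4 219.6] [ 438. -349.]
top white [401, 37, 17, 17, 107] [409.6  44.7] [1064. -620.]
top white [176, 51, 34, 25, 445] [197.5  66.3] [976. 134.]
top white [215, 79, 30, 32, 288] [230.   96.2] [870.  17.]
top white [107, 80, 24, 25, 205] [119.1  92.7] [877. 410.]
top white [317, 87, 24, 26, 350] [327.2 100.7] [ 858. -327.]
top white [334, 135, 19, 18, 129] [342.3 144.3] [ 703. -380.]
top white [207, 147, 92, 38, 2183] [251.6 165.4] [624. -62.]
top white [319, 178, 19, 19, 267] [328.1 187. ] [ 552. -331.]
top white [355, 182, 20, 20, 218] [364.6 191.6] [ 537. -458.]
top white [5, 191, 24, 22, 121] [ 17.  201.7] [487. 755.]
top white [292, 210, 16, 16, 175] [299.2 217.7] [ 443. -230.]
top white [9, 215, 40, 43, 1100] [ 29.2 235.1] [371. 708.]
top white [169, 240, 26, 15, 186] [186.  247.2] [336. 162.]
top white
[... 1042 characters left out ...]
 -54.]
scene white [148, 11, 16, 10, 84] [155.9  15.7] [-330.   50.]
scene white [144, 53, 75, 53, 1264] [181.2  83.1] [ 35. -16.]
scene white [263, 113, 24, 17, 173] [271.2 122.5] [337. 163.]
scene white [147, 157, 31, 22, 322] [161.5 167.4] [ 318. -216.]
scene white [166, 194, 19, 17, 203] [175.6 202.8] [ 450. -231.]
scene white [429, 196, 35, 32, 446] [443.9 213.7] [868. 418.]
scene white [147, 238, 25, 23, 393] [159.  249.1] [ 558. -331.]
scene white [103, 256, 21, 22, 343] [113.4 266.9] [ 544. -458.]
scene white [310, 257, 45, 46, 510] [329.7 282.6] [870.  18.]
scene white [151, 289, 26, 27, 261] [164.3 303.8] [ 703. -381.]
scene white [194, 321, 30, 36, 605] [208.8 337.9] [ 836. -321.]
```

```bash
cat >> h.py <<'E'
from scipy.optimize import minimize
def chan(f,kind):
    f=cv2.GaussianBlur(f,(0,0),0.6).astype(float)
    b,g,rr=f[...,0],f[...,1],f[...,2]
    if kind=='terra': return (rr-g)/(rr+g+b+30)*300
    return b/(rr+30)*200   # white vs wood
def render(shape,polys,off,S=8):
    m=np.zeros((shape[0]*S,shape[1]*S),np.uint8)
    for p in polys: cv2.fillPoly(m,[np.round(((p-off+0.5)*S-0.5)*16).astype(np.int32)],255,shift=4)
    m=cv2.resize(m,(shape[1],shape[0]),interpolation=cv2.INTER_AREA)
    return cv2.GaussianBlur(m.astype(float)/255,(0,0),1.0)
def fit(cams,polyf,x0,kind,pad=4,step=None,exclude=None,weights=None):
    data=[]
    for c in cams:
        ps=polyf(c,x0); al=np.vstack(ps); lo=np.floor(al.min(0)-pad).astype(int); hi=np.ceil(al.max(0)+pad).astype(int)
        I=chan(c["frame"],kind)[lo[1]:hi[1],lo[0]:hi[0]]
        data.append((c,I,lo))
    def cost(x):
        s=0
        for c,I,lo in data:
            m=render(I.shape,polyf(c,x),lo)
            w=np.ones(I.shape)
            if exclude is not None: w=1-np.minimum(1,render(I.shape,exclude(c,x),lo)*3)
            A=np.c_[m.ravel(),np.ones(m.size)]*np.sqrt(w.ravel())[:,None]; y=I.ravel()*np.sqrt(w.ravel())
            k,res,_,_=np.linalg.lstsq(A,y,rcond=None); e=((A@k-y)**2)
            e=np.minimum(e,4*np.median(e)+60).sum()
            s+=e/ (y.var()*y.size)
        return s
    x0=np.array(x0,float); step=step if step is not None else [6,6,.15][:len(x0)]
    sim=np.vstack([x0]+[x0+np.eye(len(x0))[i]*step[i] for i in range(len(x0))])
    o=minimize(cost,x0,method='Nelder-Mead',options=dict(initial_simplex=sim,xatol=.02,fatol=1e-5,maxiter=300))
    return o.x,o.fun
def objpoly(name,dz=0):
    sh,L=LAY[name]
    return lambda c,x:[hull(c,x[:2],[(s,z+dz) for s,z in L],sh,x[2] if len(x)>2 else 0)]
def knobex(dz=0):
    return lambda c,x:[hull(c,x[:2],[(22,10+dz),(22,32+dz)],'c')]
def pockets(c,x):
    out=[]
    u=np.array([np.cos(x[2]),np.sin(x[2])]) # along row (base y)
    for k in(-1,0,1):
        ctr=np.array(x[:2])+95*k*u
        f=[proj(c,np.c_[outline('s',72,x[2])+ctr,np.full(4,z)]).astype(np.float32) for z in(14,22)]
        a,p=cv2.intersectConvexConvex(f[0],f[1]); out.append(p.reshape(-1,2))
    return out
E
cat > f.py <<'E'
from h import *
from workcell import r
cs={n:r.capture(n) for n in("top","scene")}
T,S=cs["top"],cs["scene"]
W=[("saucer_large",[446,235],'terra'),("saucer_square",[452,-127,.4],'terra'),("pot_large",[440,5],'terra'),("pot_square",[440,118,.5],'terra'),
("lid_large",[553,-331],'white'),("lid_square",[540,-458,.4],'white')]
for nm,x0,k in W:
    ex=None
    if nm.startswith('lid'): ex=knobex()
    if nm.startswith('pot'):
        sz,z=(56,58) if 'large' in nm else (42,54)
        sh=LAY[nm][0]
        ex=(lambda sz,z,sh:lambda c,x:[hull(c,x[:2],[(sz,z)],sh,x[2] if len(x)>2 else 0)])(sz,z,sh)
    for lab,cc in(("T",[T]),("S",[S]),("TS",[T,S])):
        x,f=fit(cc,objpoly(nm),x0,k,exclude=ex); print(nm,lab,x.round(2),round(f,3))
for lab,cc in(("T",[T]),("S",[S]),("TS",[T,S])):
    x,f=fit(cc,pockets,[622,-62,1.5],'white'); print("pockets",lab,x.round(3),round(f,3))
E
python3 f.py
```

```text
saucer_large T [442.79 241.47] 0.008
saucer_large S [444.94 241.69] 0.021
saucer_large TS [443.54 242.05] 0.04
saucer_square T [ 447.41 -121.8     1.12] 0.007
saucer_square S [ 450.73 -121.98    1.12] 0.012
saucer_square TS [ 449.04 -121.79    1.11] 0.037
pot_large T [434.6    5.45] 0.001
pot_large S [436.59   6.  ] 0.004
pot_large TS [436.    5.9] 0.008
pot_square T [437.15 120.06   1.14] 0.003
pot_square S [440.07 119.85   1.11] 0.008
pot_square TS [438.72 120.06   1.13] 0.016
lid_large T [ 551.69 -330.6 ] 0.007
lid_large S [ 555.29 -330.64] 0.005
lid_large TS [ 553.45 -331.06] 0.018
lid_square T [ 537.31 -458.73    1.13] 0.007
lid_square S [ 541.18 -458.67    1.16] 0.004
lid_square TS [ 538.82 -458.36    1.14] 0.017
pockets T [625.467 -79.326   1.697] 0.284
pockets S [631.38  -79.002   1.662] 0.626
pockets TS [627.956 -77.675   1.687] 0.917
```

```bash
cat > p.py <<'E'
from h import *
from workcell import r
cs={n:r.capture(n) for n in("top","scene")}
T,S=cs["top"],cs["scene"]
a,b,c=[ray(T,np.array(p)/5.6+[170,136],14) for p in((332,181),(483,163),(634,145))]
print(a,b,c); d=a-c; y=np.arctan2(d[1],d[0])
for lab,cc in(("T",[T]),("S",[S]),("TS",[T,S])):
    x,f=fit(cc,pockets,[*b,y],'white',step=[3,3,.05]); print("pockets",lab,x.round(3),round(f,3))
X=x
L={"pot_large":[436,5.9],"pot_square":[438.7,120,1.13],"saucer_large":[443.5,242],"saucer_square":[449,-121.8,1.11],"lid_large":[553.5,-331],"lid_square":[538.8,-458.4,1.14]}
for n,c in cs.items():
    im=cv2.resize(c["frame"],None,fx=6,fy=6,interpolation=cv2.INTER_CUBIC)
    for nm,x in L.items():
        for p in objpoly(nm)(c,x): cv2.polylines(im,[np.int32((p+.5)*6-.5)],True,(255,255,0),1)
    for p in pockets(c,X): cv2.polylines(im,[np.int32((p+.5)*6-.5)],True,(0,255,0),1)
    if n=="top": cv2.imwrite("pics/ov_t.png",cv2.resize(im[135*6:240*6,120*6:390*6],None,fx=.49,fy=.49,interpolation=cv2.INTER_AREA)); cv2.imwrite("pics/ov_tb.png",im[140*6:200*6,175*6:305*6])
    else: cv2.imwrite("pics/ov_s.png",cv2.resize(im[105*6:295*6,95*6:355*6],None,fx=.5,fy=.5,interpolation=cv2.INTER_AREA))
E
python3 p.py
```

```text
[612.60497628  15.83807639] [625.08100868 -78.34203487] [ 637.56849587 -172.60861693]
pockets T [626.718 -77.9     1.7  ] 0.38
pockets S [634.115 -79.632   1.698] 0.613
pockets TS [627.404 -78.183   1.7  ] 1.008
```

View pics/ov_tb.png

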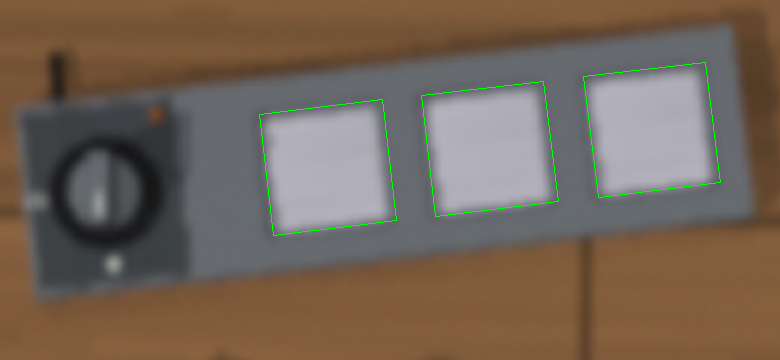

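View pics/ov_s.png

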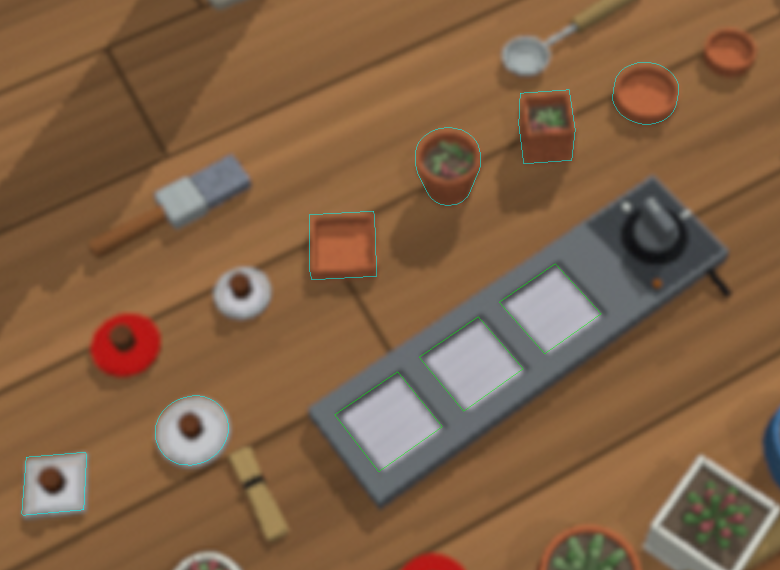

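View pics/ov_t.png

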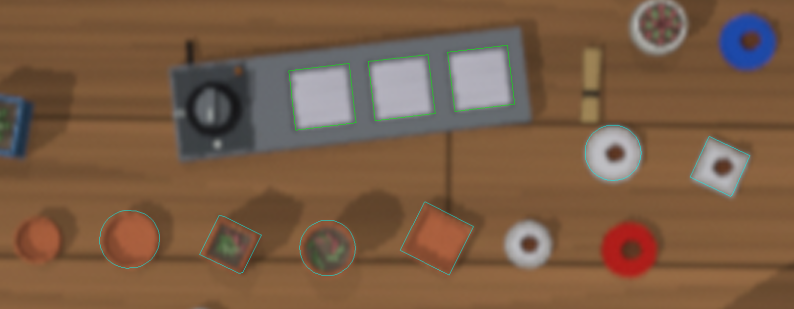

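```bash
cat > p2.py <<'E'
from h import *
import h
def chan2(f,kind): return cv2.GaussianBlur(f,(0,0),0.6).astype(float)[...,1] if kind=='g' else None
h.chan=chan2
from workcell import r
def pk(c,x):
    u=np.array([np.cos(x[2]),np.sin(x[2])]); out=[]
    for k in(-1,0,1): out.append(proj(c,np.c_[outline('s',x[3],x[2])+np.array(x[:2])+95*k*u,np.full(4,14.)]))
    return out
if __name__=="__main__":
    cs={n:r.capture(n) for n in("top","scene")}
    T,S=cs["top"],cs["scene"]
    for lab,cc in(("T",[T]),("S",[S])):
        x,f=fit(cc,pk,[625,-78.3,1.7,68],'g',pad=1,step=[3,3,.05,3]); print("pockets",lab,x.round(3),round(f,3))
E
python3 p2.py
```

```text
pockets T [626.317 -77.003   1.698  64.242] 0.015
pockets S [628.573 -77.116   1.74   63.33 ] 0.061
```

```bash
cat > pl.py <<'E'
# usage: pl.py hand x,y,z,yaw[,hand] ... ; prints calls of 10 rows; per waypoint optional hand and hold rows "h3"
import sys; from h import *
from workcell import r
s=r.read_state(); p=s["eef_pos"].copy(); R=Ro.from_euler('xyz',s["tcp_rot"])
print("t",round(s["t"],2),"pos",p.round(1),"rot",s["tcp_rot"].round(3),"F",s["force"].round(1),"op",round(s["opening"],1),"q7",round(s["q"][6],2))
hand=float(sys.argv[1]); rows=[]; step=58
for a in sys.argv[2:]:
    if a[0]=='h': rows+=[[0]*6+[hand]]*int(a[1:]); continue
    if a[0]=='s': step=float(a[1:]); continue
    if a[0]=='c': hand=float(a[1:]); continue
    v=[float(q) for q in a.split(',')]
    g=np.array(v[:3]); yaw=v[3]
    cur=R.as_euler('xyz')[2]; 
    G=Ro.from_euler('xyz',[np.pi,0,yaw])
    rv=(R.inv()*G).as_rotvec()
    n=max(1,int(np.ceil(np.linalg.norm(g-p)/step)),int(np.ceil(np.linalg.norm(rv)/0.18)))
    for i in range(n):
        d=(g-p)/(n-i); rv=(R.inv()*G).as_rotvec()/(n-i)
        dt=np.round(R.inv().apply(d)/1000,4 if step<8 or np.linalg.norm(d)<8 else 3); rv=np.round(rv,3)
        p=p+R.apply(dt*1000); R=R*Ro.from_rotvec(rv)
        rows.append([*dt,*rv,hand])
fm=lambda v:('%.4f'%v).rstrip('0').rstrip('.').replace('-0','-0') if abs(v)>1e-9 else '0'
while len(rows)%10: rows.append([0]*6+[hand])
for i in range(0,len(rows),10):
    print("CALL",i//10+1); print("["+", ".join(", ".join(fm(v) for v in q) for q in rows[i:i+10])+"]")
E
python3 pl.py 0 520,-150,230,0.9 444,242,170,0.127
```

```text
t 0.5 pos [ 270.3 -591.2  242.3] rot [-3.142 -0.     0.429] F [-0.7 -0.5 -0.4] op 85.2 q7 -0.02
CALL 1
[0.046, -0.033, 0.001, 0, 0, -0.052, 0, 0.047, -0.031, 0.001, 0, 0, -0.052, 0, 0.049, -0.028, 0.001, 0, 0, -0.052, 0, 0.05, -0.026, 0.002, 0, 0, -0.053, 0, 0.051, -0.023, 0.001, 0, 0, -0.052, 0, 0.053, -0.02, 0.002, 0, 0, -0.053, 0, 0.054, -0.017, 0.001, 0, 0, -0.052, 0, 0.054, -0.014, 0.002, 0, 0, -0.053, 0, 0.055, -0.012, 0.001, 0, 0, -0.052, 0, 0.037, -0.043, 0.009, 0, 0, 0.11, 0]
CALL 2
[0.032, -0.047, 0.009, 0, 0, 0.11, 0, 0.027, -0.05, 0.008, 0, 0, 0.111, 0, 0.021, -0.053, 0.009, 0, 0, 0.11, 0, 0.015, -0.055, 0.008, 0, 0, 0.111, 0, 0.009, -0.057, 0.009, 0, 0, 0.11, 0, 0.002, -0.057, 0.008, 0, 0, 0.111, 0, 0, 0, 0, 0, 0, 0, 0, 0, 0, 0, 0, 0, 0, 0, 0, 0, 0, 0, 0, 0, 0, 0, 0, 0, 0, 0, 0, 0]
```

The large saucer's possible stand-ins, in top-image pixels:
- round saucer (164,216), about 66 mm wide. This is the large one.
- round saucer (134,216), about 57 mm wide. This is the small one, not needed.
- square saucer (270,215)

Other items:
- **Pots:** the round pot (231,220) measures about 62 mm at the rim, so it is the large one. The square pot is at (198,219). The small pot is absent, and the pots in the yellow crate are empty.
- **Lids:** white large (328,187) and white square (365,192). The small white lid (299,218), the red ones (334,220 and 295,119) and the blue one (375,150) are not meant.

The close crops above confirm these choices.

Call:
drive_tool(
  targets=[0.046,-0.033,0.001,0,0,-0.052,0,0.047,-0.031,0.001,0,0,-0.052,0,0.049,-0.028,0.001,0,0,-0.052,0,0.05,-0.026,0.002,0,0,-0.053,0,0.051,-0.023,0.001,0,0,-0.052,0,0.053,-0.02,0.002,0,0,-0.053,0,0.054,-0.017,0.001,0,0,-0.052,0,0.054,-0.014,0.002,0,0,-0.053,0,0.055,-0.012,0.001,0,0,-0.052,0,0.037,-0.043,0.009,0,0,0.11,0],
  squeeze=20,
)

```text
t: 1.75
eef_pos: [516.9, -85.3, 220.8]
tcp_rot: [3.13, -0.002, 0.792]
force: [1.2, 0.4, -0.9]
opening: 85.5
```

Call:
drive_tool(
  targets=[0.032,-0.047,0.009,0,0,0.11,0,0.027,-0.05,0.008,0,0,0.111,0,0.021,-0.053,0.009,0,0,0.11,0,0.015,-0.055,0.008,0,0,0.111,0,0.009,-0.057,0.009,0,0,0.11,0,0.002,-0.057,0.008,0,0,0.111,0,0,0,0,0,0,0,0,0,0,0,0,0,0,0,0,0,0,0,0,0,0,0,0,0,0,0,0,0],
)

```text
t: 3.0
eef_pos: [453.3, 265.5, 166.6]
tcp_rot: [3.136, -0.016, 0.112]
force: [-0.0, -0.0, 0.8]
opening: 85.4
```

```bash
python3 pl.py 0 444,242,60,0.127 s10 444,242,10,0.127
```

```text
t 3.0 pos [453.3 265.5 166.6] rot [ 3.136 -0.016  0.112] F [-0.  -0.   0.8] op 85.4 q7 -1.95
CALL 1
[-0.007, 0.011, 0.053, 0.003, -0.008, -0.007, 0, -0.006, 0.011, 0.054, 0.003, -0.008, -0.008, 0, 0, 0, 0.01, 0, 0, 0, 0, 0, 0, 0.01, 0, 0, 0, 0, 0, 0, 0.01, 0, 0, 0, 0, 0, 0, 0.01, 0, 0, 0, 0, 0, 0, 0.01, 0, 0, 0, 0, 0, 0, 0, 0, 0, 0, 0, 0, 0, 0, 0, 0, 0, 0, 0, 0, 0, 0, 0, 0, 0]
```

Call:
drive_tool(
  targets=[-0.007,0.018,0.03,0.003,-0.008,-0.007,0,-0.003,0.006,0.03,0.003,-0.008,-0.008,0,0,0,0.03,0,0,0,0,0,0,0.01,0,0,0,0,0,0,0,0,0,0,0,0,0,0,0,0,0,0,0,0,0,0,0,0,0,0,0,0,0,0,0,0,0,0,0,0,0,0,0,0,0,0,0,0,0,0],
)

```text
t: 4.25
eef_pos: [453.1, 236.4, 69.6]
tcp_rot: [-3.138, -0.01, 0.118]
force: [-0.6, -0.4, 0.1]
opening: 85.4
```

```bash
python3 pl.py 0 s10 444,242,14,0.127; python3 - <<'E'
from workcell import r
import cv2
for n in("scene","top"):
    c=r.capture(n); f=c["frame"]
    f=f[80:190,240:360] if n=="scene" else f[170:270,110:220]
    cv2.imwrite(f"pics/{n}1.png",cv2.resize(f,None,fx=5,fy=5,interpolation=cv2.INTER_CUBIC))
E
```

```text
t 4.25 pos [453.1 236.4  69.6] rot [-3.138 -0.01   0.118] F [-0.6 -0.4  0.1] op 85.4 q7 -1.87
CALL 1
[-0.001, -0.001, 0.009, -0.001, -0.002, -0.001, 0, -0.002, -0.001, 0.009, -0.001, -0.002, -0.002, 0, -0.001, -0.001, 0.009, 0, -0.002, -0.001, 0, -0.002, -0.001, 0.01, -0.001, -0.001, -0.002, 0, -0.001, -0.001, 0.009, 0, -0.002, -0.001, 0, -0.002, -0.002, 0.01, -0.001, -0.001, -0.002, 0, 0, 0, 0, 0, 0, 0, 0, 0, 0, 0, 0, 0, 0, 0, 0, 0, 0, 0, 0, 0, 0, 0, 0, 0, 0, 0, 0, 0]
```

View pics/scene1.png

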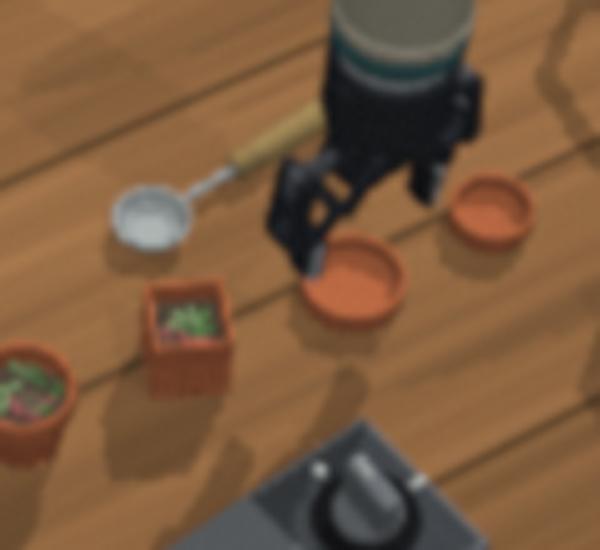

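Call:
drive_tool(
  targets=[-0.009,-0.005,0.015,-0.003,-0.008,-0.009,0,0,0,0.012,0,0,0,0,0,0,0.012,0,0,0,0,0,0,0.01,0,0,0,0,0,0,0,0,0,0,0,0,0,0,0,0,0,0,0,0,0,0,0,0,0,0,0,0,0,0,0,0,0,0,0,0,0,0,0,0,0,0,0,0,0,0],
)

```text
t: 5.6
eef_pos: [443.0, 240.5, 16.7]
tcp_rot: [-3.141, -0.001, 0.128]
force: [-0.0, -0.2, 0.5]
opening: 85.4
```

```bash
python3 pl.py 0 s10 444,242,10,0.127
```

```text
t 5.6 pos [443.  240.5  16.7] rot [-3.141e+00 -1.000e-03  1.280e-01] F [-0.  -0.2  0.5] op 85.4 q7 -1.86
CALL 1
[0.0012, -0.0013, 0.0067, 0, -0.001, 0.001, 0, 0, 0, 0, 0, 0, 0, 0, 0, 0, 0, 0, 0, 0, 0, 0, 0, 0, 0, 0, 0, 0, 0, 0, 0, 0, 0, 0, 0, 0, 0, 0, 0, 0, 0, 0, 0, 0, 0, 0, 0, 0, 0, 0, 0, 0, 0, 0, 0, 0, 0, 0, 0, 0, 0, 0, 0, 0, 0, 0, 0, 0, 0, 0]
```

Call:
drive_tool(
  targets=[0.001,-0.001,0.004,0,0,0,0,0,0,0,0,0,0,0,0,0,0,0,0,0,1,0,0,0,0,0,0,1,0,0,0,0,0,0,1,0,0,0,0,0,0,1,0,0,0,0,0,0,1,0,0,0,0,0,0,1,0,0,0,0,0,0,1,0,0,0,0,0,0,1],
  squeeze=20,
)

```text
t: 6.85
eef_pos: [444.0, 241.9, 13.0]
tcp_rot: [-3.141, -0.001, 0.128]
force: [0.2, 1.0, 1.4]
opening: 67.7
```

```bash
python3 pl.py 0 ; python3 - <<'E'
from workcell import r
import cv2
print(r.tips_ahead)
for n in("scene","top"):
    c=r.capture(n); f=c["frame"]
    f=f[80:190,240:360] if n=="scene" else f[170:270,110:220]
    cv2.imwrite(f"pics/{n}2.png",cv2.resize(f,None,fx=5,fy=5,interpolation=cv2.INTER_CUBIC))
E
```

```text
t 6.85 pos [444.  241.9  13. ] rot [-3.141e+00 -1.000e-03  1.280e-01] F [0.2 1.  1.4] op 67.7 q7 -1.86
11.0
```

View pics/scene2.png

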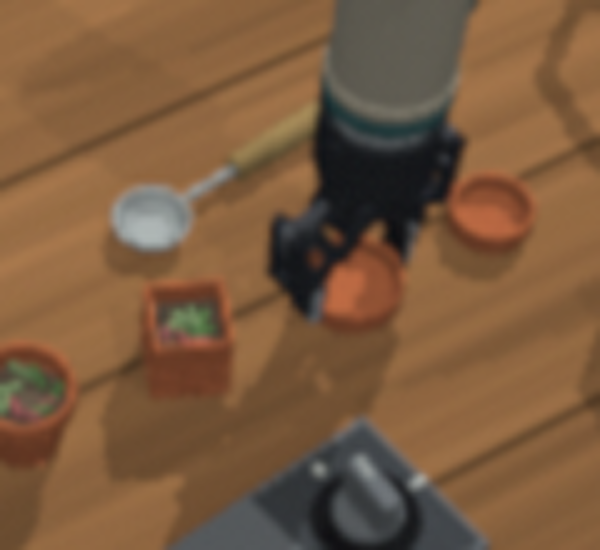

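Call:
drive_tool(
  targets=[0,0,0,0,0,0,0,0,0,0,0,0,0,0,0,0,0,0,0,-0.18,0,0,0,0,0,0,-0.18,0,0,0,0,0,0,-0.18,0,0,0,0,0,0,-0.18,0,0,0,0,0,0,-0.18,0,0,0,0,0,0,-0.18,0,0,0,0,0,0,-0.18,0,0,0,0,0,0,-0.18,0],
)

```text
t: 8.2
eef_pos: [444.0, 241.5, 12.4]
tcp_rot: [3.14, 0.001, 1.615]
force: [0.1, 0.3, 0.6]
opening: 85.5
```

```bash
python3 pl.py 0 s10 444,241.9,13,1.698; python3 - <<'E'
from h import *
from workcell import r
E
```

```text
t 8.2 pos [444.  241.5  12.4] rot [3.140e+00 1.000e-03 1.615e+00] F [0.1 0.3 0.6] op 85.5 q7 -1.02
CALL 1
[0.0004, 0.0001, -0.0006, 0.001, 0.001, -0.083, 0, 0, 0, 0, 0, 0, 0, 0, 0, 0, 0, 0, 0, 0, 0, 0, 0, 0, 0, 0, 0, 0, 0, 0, 0, 0, 0, 0, 0, 0, 0, 0, 0, 0, 0, 0, 0, 0, 0, 0, 0, 0, 0, 0, 0, 0, 0, 0, 0, 0, 0, 0, 0, 0, 0, 0, 0, 0, 0, 0, 0, 0, 0, 0]
```

Call:
drive_tool(
  targets=[0,0,-0.0005,0,0,-0.083,0,0,0,0,0,0,0,0,0,0,0,0,0,0,1,0,0,0,0,0,0,1,0,0,0,0,0,0,1,0,0,0,0,0,0,1,0,0,0,0,0,0,1,0,0,0,0,0,0,1,0,0,0,0,0,0,1,0,0,0,0,0,0,1],
  squeeze=30,
)

```text
t: 9.45
eef_pos: [444.1, 241.1, 13.2]
tcp_rot: [3.14, 0.001, 1.696]
force: [0.6, 0.6, 0.7]
opening: 65.3
```

```bash
python3 pl.py 1 ; python3 - <<'E'
from workcell import r
import cv2
for n in("scene","top"):
    c=r.capture(n); f=c["frame"]
    f=f[80:190,240:360] if n=="scene" else f[170:270,110:220]
    cv2.imwrite(f"pics/{n}3.png",cv2.resize(f,None,fx=5,fy=5,interpolation=cv2.INTER_CUBIC))
E
python3 - <<'E'
import cv2,numpy as np
a=cv2.imread("pics/scene3.png");b=cv2.imread("pics/top3.png");h=min(len(a),len(b))
cv2.imwrite("pics/both3.png",cv2.resize(np.hstack([a[:h],b[:h]]),None,fx=.69,fy=.69))
E
```

```text
t 9.45 pos [444.1 241.1  13.2] rot [3.140e+00 1.000e-03 1.696e+00] F [0.6 0.6 0.7] op 65.3 q7 -0.97
```

View pics/both3.png

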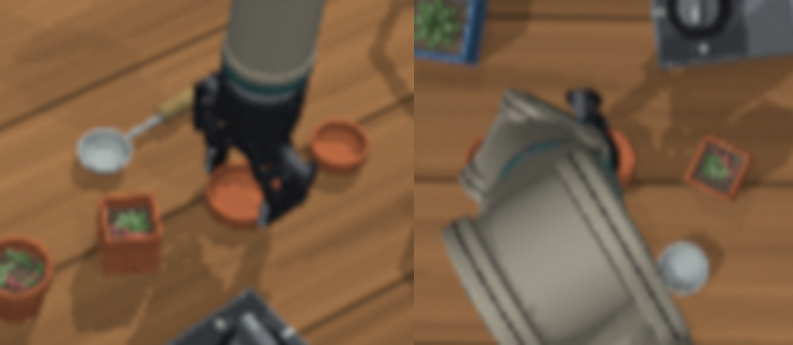

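Call:
drive_tool(
  targets=[0,0,0,0,0,0,0,0,0,0,0,0,0,0,0,0,0,0,0,0,0,0,0,-0.02,0,0,0,0,0,0,-0.03,0,0,0,0,0,0,-0.03,0,0,0,0,0,0,-0.03,0,0,0,0,0,0,0,0,0,0,0,0,0,0,0,0,0,0,0,0,0,0,0,0,0],
)

```text
t: 10.8
eef_pos: [442.6, 240.3, 124.2]
tcp_rot: [-3.139, 0.003, 1.697]
force: [-0.3, 0.1, 0.4]
opening: 85.2
```

```bash
python3 pl.py 0; cat > one.py <<'E'
import sys
from h import *
from workcell import r
T,S=r.capture("top"),r.capture("scene")
nm=sys.argv[1]; x0=[float(v) for v in sys.argv[2].split(',')]; dz=float(sys.argv[3]) if len(sys.argv)>3 else 0
k='white' if nm[:3]=='lid' else 'terra'; ex=knobex(dz) if nm[:3]=='lid' else None
if nm[:3]=='pot':
    sz,z=(56,58) if 'large' in nm else (42,54); sh=LAY[nm][0]
    ex=lambda c,x:[hull(c,x[:2],[(sz,z+dz)],sh,x[2] if len(x)>2 else 0)]
R={}
for l,c in(("T",T),("S",S)):
    x,f=fit([c],objpoly(nm,dz),x0,k,exclude=ex); print(nm,l,x.round(2),round(f,3)); R[l]=x
ims=[]
for l,c in(("T",T),("S",S)):
    im=cv2.resize(c["frame"],None,fx=6,fy=6,interpolation=cv2.INTER_CUBIC)
    for p in objpoly(nm,dz)(c,R[l]): cv2.polylines(im,[np.int32((p+.5)*6-.5)],True,(255,255,0),1)
    q=np.int32(proj(c,[[*x0[:2],20]])[0]*6); q=np.clip(q,190,[512*6-190,384*6-190]); ims.append(im[q[1]-190:q[1]+190,q[0]-190:q[0]+190])
import time; n=f"pics/one_{int(time.time())}.png"; cv2.imwrite(n,np.hstack(ims)); print(n)
E
python3 one.py saucer_large 444,238
```

```text
t 10.8 pos [442.6 240.3 124.2] rot [-3.139e+00  3.000e-03  1.697e+00] F [-0.3  0.1  0.4] op 85.2 q7 -0.87
saucer_large T [447.23 216.28] 0.363
saucer_large S [444.44 240.96] 0.026
pics/one_1796615668.png
```

```bash
cp pics/one_*.png pics/o.png
```

```text
(no output)
```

View pics/o.png

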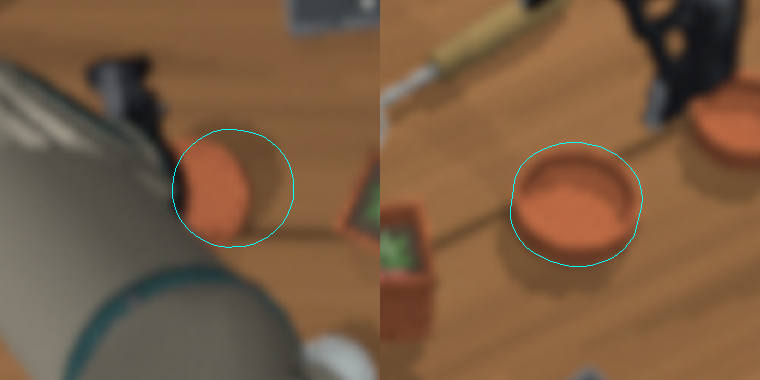

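```bash
python3 - <<'E'
from h import *
from workcell import r
s=r.read_state(); R=Ro.from_euler('xyz',s["tcp_rot"]).as_matrix(); p=s["eef_pos"]
ims=[]
for n in("scene","top"):
    c=r.capture(n); im=cv2.resize(c["frame"],None,fx=6,fy=6,interpolation=cv2.INTER_CUBIC)
    for sg in(-1,1):
        for xx in(-11,11):
            for zz,col in((-2,(0,255,0)),(11,(0,0,255))):
                q=proj(c,[p+R@np.array([xx,sg*43,zz])])[0]; cv2.circle(im,tuple(np.int32((q+.5)*6)),4,col,1)
    q=np.int32(proj(c,[p])[0]*6); ims.append(im[q[1]-200:q[1]+200,q[0]-200:q[0]+200])
cv2.imwrite("pics/fing.png",np.hstack(ims))
E
```

```text
(no output)
```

View pics/fing.png

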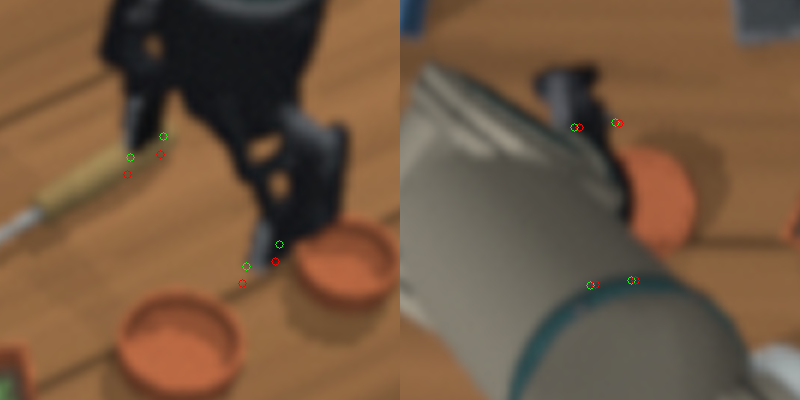

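```bash
python3 pl.py 0 s30 444,241.3,40,1.7 s13 444,241.3,15,1.7 
```

```text
t 11.0 pos [442.7 240.6 124.4] rot [-3.140e+00  3.000e-03  1.697e+00] F [ 0.3  0.6 -0.7] op 85.2 q7 -0.87
CALL 1
[0, 0.001, 0.028, -0.001, 0.001, -0.001, 0, 0, 0, 0.028, -0.001, 0.001, -0.001, 0, 0.001, 0.001, 0.028, 0, 0.001, -0.001, 0, 0, 0, 0.013, 0, 0, 0, 0, 0, 0, 0.012, 0, 0, 0, 0, 0, 0, 0, 0, 0, 0, 0, 0, 0, 0, 0, 0, 0, 0, 0, 0, 0, 0, 0, 0, 0, 0, 0, 0, 0, 0, 0, 0, 0, 0, 0, 0, 0, 0, 0]
```

Call:
drive_tool(
  targets=[0,0.001,0.028,0,0.002,-0.003,0,0,0,0.028,0,0,0,0,0,0,0.026,0,0,0,0,0,0,0.013,0,0,0,0,0,0,0.01,0,0,0,0,0,0,0,0,0,0,0,0,0,0,0,0,0,0,0,0,0,0,0,0,0,0,0,0,0,0,0,0,0,0,0,0,0,0,0],
)

```text
t: 12.25
eef_pos: [445.6, 242.1, 17.8]
tcp_rot: [3.139, -0.001, 1.7]
force: [0.1, 0.1, 0.3]
opening: 85.3
```

```bash
python3 pl.py 0 s13 444,241.3,15,1.7 c1 h5
```

```text
t 12.25 pos [445.6 242.1  17.8] rot [ 3.139e+00 -1.000e-03  1.700e+00] F [0.1 0.1 0.3] op 85.3 q7 -0.98
CALL 1
[-0.0006, -0.0017, 0.0028, 0.002, -0.001, 0, 0, 0, 0, 0, 0, 0, 0, 1, 0, 0, 0, 0, 0, 0, 1, 0, 0, 0, 0, 0, 0, 1, 0, 0, 0, 0, 0, 0, 1, 0, 0, 0, 0, 0, 0, 1, 0, 0, 0, 0, 0, 0, 1, 0, 0, 0, 0, 0, 0, 1, 0, 0, 0, 0, 0, 0, 1, 0, 0, 0, 0, 0, 0, 1]
```

Call:
drive_tool(
  targets=[-0.0006,-0.0017,0.0028,0.002,-0.001,0,0,0,0,0,0,0,0,0,0,0,0,0,0,0,1,0,0,0,0,0,0,1,0,0,0,0,0,0,1,0,0,0,0,0,0,1,0,0,0,0,0,0,1,0,0,0,0,0,0,1,0,0,-0.01,0,0,0,1,0,0,-0.03,0,0,0,1],
  squeeze=30,
)

```text
t: 13.5
eef_pos: [442.5, 240.4, 54.9]
tcp_rot: [-3.138, 0.002, 1.701]
force: [-0.2, 0.4, -0.2]
opening: 65.3
```

```bash
python3 pl.py 1 444,241,110,1.7 616,17.2,110,1.7 
```

```text
t 13.5 pos [442.5 240.4  54.9] rot [-3.138e+00  2.000e-03  1.701e+00] F [-0.2  0.4 -0.2] op 65.3 q7 -0.94
CALL 1
[0, 0.001, -0.055, -0.003, 0.002, 0.001, 1, -0.049, 0.028, 0, 0, 0, 0, 1, -0.049, 0.029, 0, 0, 0, 0, 1, -0.049, 0.028, 0, 0, 0, 0, 1, -0.048, 0.029, 0, 0, 0, 0, 1, -0.049, 0.028, 0, 0, 0, 0, 1, 0, 0, 0, 0, 0, 0, 1, 0, 0, 0, 0, 0, 0, 1, 0, 0, 0, 0, 0, 0, 1, 0, 0, 0, 0, 0, 0, 1]
```

Call:
drive_tool(
  targets=[0,0.001,-0.055,-0.003,0.002,0.001,1,-0.049,0.028,0,0,0,0,1,-0.049,0.029,0,0,0,0,1,-0.049,0.028,0,0,0,0,1,-0.038,0.023,0,0,0,0,1,-0.025,0.014,0,0,0,0,1,-0.012,0.007,0,0,0,0,1,0,0,0,0,0,0,1,0,0,0,0,0,0,1,0,0,0,0,0,0,1],
)

```text
t: 14.75
eef_pos: [604.9, 36.7, 118.5]
tcp_rot: [3.135, -0.005, 1.707]
force: [0.3, 0.2, -1.1]
opening: 65.1
```

```bash
python3 pl.py 1 616.1,17.2,45,1.7 ; python3 - <<'E'
from h import *
from workcell import r
s=r.read_state(); R=Ro.from_euler('xyz',s["tcp_rot"]).as_matrix(); p=s["eef_pos"]
ims=[]
for n in("scene","top"):
    c=r.capture(n); im=cv2.resize(c["frame"],None,fx=5,fy=5,interpolation=cv2.INTER_CUBIC)
    h=hull(c,p[:2],[(68,p[2]-15),(68,p[2]+3)],'c'); cv2.polylines(im,[np.int32((h+.5)*5)],True,(255,255,0),1)
    q=np.int32(proj(c,[p])[0]*5); ims.append(im[q[1]-200:q[1]+200,q[0]-200:q[0]+200])
cv2.imwrite("pics/car.png",np.hstack(ims))
E
```

```text
t 14.75 pos [604.9  36.7 118.5] rot [ 3.135 -0.005  1.707] F [ 0.3  0.2 -1.1] op 65.1 q7 -0.4
CALL 1
[-0.011, 0.004, 0.037, 0.003, -0.003, 0.004, 1, -0.01, 0.004, 0.037, 0.003, -0.002, 0.003, 1, 0, 0, 0, 0, 0, 0, 1, 0, 0, 0, 0, 0, 0, 1, 0, 0, 0, 0, 0, 0, 1, 0, 0, 0, 0, 0, 0, 1, 0, 0, 0, 0, 0, 0, 1, 0, 0, 0, 0, 0, 0, 1, 0, 0, 0, 0, 0, 0, 1, 0, 0, 0, 0, 0, 0, 1]
```

View pics/car.png

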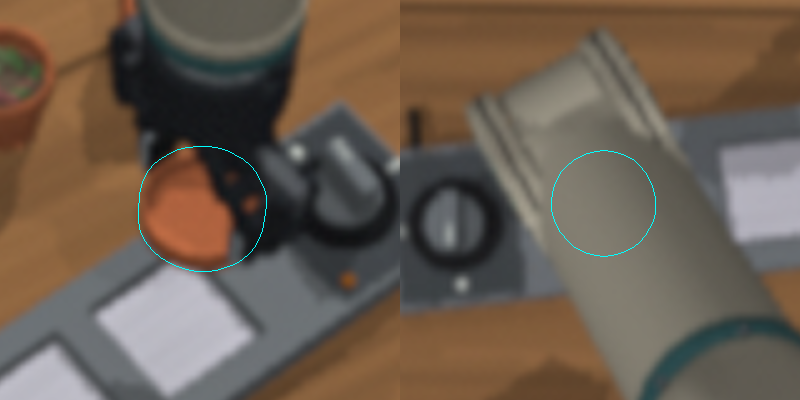

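Call:
drive_tool(
  targets=[-0.021,0.008,0.03,0.006,-0.005,0.007,1,0,0,0.02,0,0,0,1,0,0,0.01,0,0,0,1,0,0,0,0,0,0,1,0,0,0,0,0,0,1,0,0,0,0,0,0,1,0,0,0,0,0,0,1,0,0,0,0,0,0,1,0,0,0,0,0,0,1,0,0,0,0,0,0,1],
)

```text
t: 16.1
eef_pos: [616.6, 22.6, 60.0]
tcp_rot: [3.136, -0.003, 1.706]
force: [0.6, -0.8, -1.0]
opening: 65.5
```

```bash
python3 pl.py 1 616.1,17.2,45,1.7
```

```text
t 16.1 pos [616.6  22.6  60. ] rot [ 3.136e+00 -3.000e-03  1.706e+00] F [ 0.6 -0.8 -1. ] op 65.5 q7 -0.41
CALL 1
[-0.005, -0.001, 0.015, 0.005, -0.003, 0.006, 1, 0, 0, 0, 0, 0, 0, 1, 0, 0, 0, 0, 0, 0, 1, 0, 0, 0, 0, 0, 0, 1, 0, 0, 0, 0, 0, 0, 1, 0, 0, 0, 0, 0, 0, 1, 0, 0, 0, 0, 0, 0, 1, 0, 0, 0, 0, 0, 0, 1, 0, 0, 0, 0, 0, 0, 1, 0, 0, 0, 0, 0, 0, 1]
```

Call:
drive_tool(
  targets=[-0.005,-0.001,0.015,0.005,-0.003,0.006,1,0,0,0,0,0,0,1,0,0,0,0,0,0,1,0,0,0,0,0,0,1,0,0,0,0,0,0,1,0,0,0,0,0,0,1,0,0,0,0,0,0,1,0,0,0,0,0,0,1,0,0,0,0,0,0,1,0,0,0,0,0,0,1],
)

```text
t: 17.35
eef_pos: [616.4, 17.2, 43.8]
tcp_rot: [-3.141, 0.0, 1.7]
force: [0.3, -0.2, -1.4]
opening: 65.1
```

```bash
python3 pl.py 1 616.1,17.2,40,1.7 ; cat > car.py <<'E'
import sys
from h import *
from workcell import r
s=r.read_state(); R=Ro.from_euler('xyz',s["tcp_rot"]).as_matrix(); p=s["eef_pos"]
D,lo,hi,out=float(sys.argv[1]),float(sys.argv[2]),float(sys.argv[3]),sys.argv[4]
ims=[]
for n in("scene","top"):
    c=r.capture(n); im=cv2.resize(c["frame"],None,fx=5,fy=5,interpolation=cv2.INTER_CUBIC)
    h=hull(c,p[:2],[(D,p[2]+lo),(D,p[2]+hi)],'c'); cv2.polylines(im,[np.int32((h+.5)*5)],True,(255,255,0),1)
    q=np.int32(proj(c,[p])[0]*5); ims.append(im[q[1]-200:q[1]+200,q[0]-200:q[0]+200])
cv2.imwrite(out,np.hstack(ims))
E
python3 car.py 68 -15 3 pics/car2.png
```

```text
t 17.35 pos [616.4  17.2  43.8] rot [-3.141  0.     1.7  ] F [ 0.3 -0.2 -1.4] op 65.1 q7 -0.42
CALL 1
[0, -0.0003, 0.0038, 0, 0, 0, 1, 0, 0, 0, 0, 0, 0, 1, 0, 0, 0, 0, 0, 0, 1, 0, 0, 0, 0, 0, 0, 1, 0, 0, 0, 0, 0, 0, 1, 0, 0, 0, 0, 0, 0, 1, 0, 0, 0, 0, 0, 0, 1, 0, 0, 0, 0, 0, 0, 1, 0, 0, 0, 0, 0, 0, 1, 0, 0, 0, 0, 0, 0, 1]
```

View pics/car2.png

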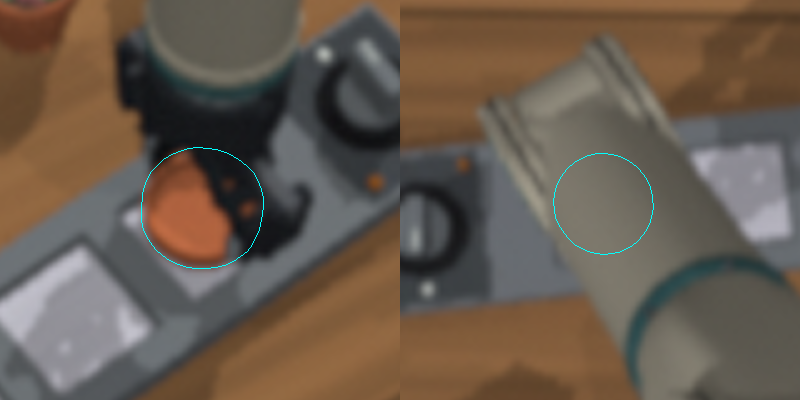

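Call:
drive_tool(
  targets=[0,0,0.005,0,0,0,1,0,0,0.003,0,0,0,1,0,0,0.003,0,0,0,1,0,0,0,0,0,0,1,0,0,0,0,0,0,1,0,0,0,0,0,0,1,0,0,0,0,0,0,1,0,0,0,0,0,0,1,0,0,0,0,0,0,1,0,0,0,0,0,0,1],
)

```text
t: 18.7
eef_pos: [616.3, 17.3, 31.9]
tcp_rot: [-3.141, 0.0, 1.7]
force: [0.1, -0.4, -1.0]
opening: 64.9
```

```bash
python3 pl.py 1 616.1,17.2,29,1.7
```

```text
t 18.7 pos [616.3  17.3  31.9] rot [-3.141  0.     1.7  ] F [ 0.1 -0.4 -1. ] op 64.9 q7 -0.43
CALL 1
[-0.0001, -0.0002, 0.0029, 0, 0, 0, 1, 0, 0, 0, 0, 0, 0, 1, 0, 0, 0, 0, 0, 0, 1, 0, 0, 0, 0, 0, 0, 1, 0, 0, 0, 0, 0, 0, 1, 0, 0, 0, 0, 0, 0, 1, 0, 0, 0, 0, 0, 0, 1, 0, 0, 0, 0, 0, 0, 1, 0, 0, 0, 0, 0, 0, 1, 0, 0, 0, 0, 0, 0, 1]
```

Call:
drive_tool(
  targets=[0,0,0.003,0,0,0,1,0,0,0,0,0,0,1,0,0,0,0,0,0,1,0,0,0,0,0,0,0,0,0,0,0,0,0,0,0,0,0,0,0,0,0,0,0,-0.01,0,0,0,0,0,0,-0.03,0,0,0,0,0,0,-0.05,0,0,0,0,0,0,-0.05,0,0,0,0],
)

```text
t: 19.95
eef_pos: [614.1, 17.1, 170.4]
tcp_rot: [-3.134, -0.0, 1.701]
force: [0.3, 0.1, 0.0]
opening: 85.3
```

```bash
python3 pl.py 0 450,-10,140,0.127 ; python3 car.py 68 -120 -118 pics/car3.png
```

```text
t 19.95 pos [614.1  17.1 170.4] rot [-3.134 -0.     1.701] F [0.3 0.1 0. ] op 85.3 q7 -0.33
CALL 1
[-0.001, -0.018, 0.004, -0.001, 0.001, 0.175, 0, -0.004, -0.018, 0.003, -0.001, 0.001, 0.175, 0, -0.007, -0.017, 0.003, -0.001, 0, 0.175, 0, -0.01, -0.016, 0.004, -0.001, 0.001, 0.175, 0, -0.012, -0.014, 0.003, -0.001, 0, 0.175, 0, -0.015, -0.011, 0.004, 0, 0, 0.175, 0, -0.016, -0.009, 0.003, -0.001, 0.001, 0.175, 0, -0.018, -0.006, 0.003, 0, 0, 0.174, 0, -0.018, -0.003, 0.004, -0.001, 0.001, 0.175, 0, 0, 0, 0, 0, 0, 0, 0]
```

View pics/car3.png

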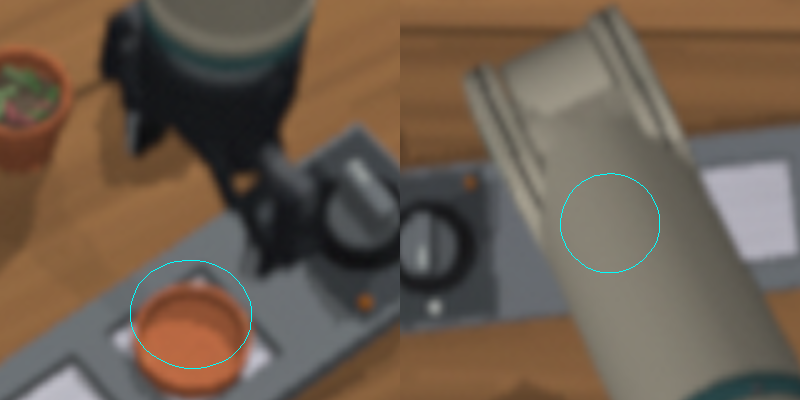

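```bash
python3 pl.py 0 436.5,6,130,0.129
```

```text
t 20.05 pos [618.1  18.1 174.9] rot [3.138 0.    1.7  ] F [-0.1 -0.2 -0.2] op 85.5 q7 -0.33
CALL 1
[0.001, -0.02, 0.005, 0, 0, 0.175, 0, -0.002, -0.02, 0.005, 0, 0, 0.175, 0, -0.006, -0.019, 0.005, 0, 0, 0.174, 0, -0.009, -0.018, 0.005, 0, -0.001, 0.175, 0, -0.012, -0.016, 0.005, 0, -0.001, 0.174, 0, -0.015, -0.014, 0.005, 0.001, 0, 0.175, 0, -0.017, -0.012, 0.005, 0, -0.001, 0.174, 0, -0.019, -0.008, 0.005, 0.001, 0, 0.175, 0, -0.019, -0.005, 0.004, 0, -0.001, 0.174, 0, 0, 0, 0, 0, 0, 0, 0]
```

Call:
drive_tool(
  targets=[0.001,-0.02,0.005,0,0,0.175,0,-0.002,-0.02,0.005,0,0,0.175,0,-0.006,-0.019,0.005,0,0,0.174,0,-0.009,-0.018,0.005,0,-0.001,0.175,0,-0.012,-0.016,0.005,0,-0.001,0.174,0,-0.015,-0.014,0.005,0.001,0,0.175,0,-0.017,-0.012,0.005,0,-0.001,0.174,0,-0.019,-0.008,0.005,0.001,0,0.175,0,-0.019,-0.005,0.004,0,-0.001,0.174,0,0,0,0,0,0,0,0],
)

```text
t: 21.3
eef_pos: [431.3, 10.5, 132.0]
tcp_rot: [-3.14, -0.006, 0.079]
force: [0.6, -0.1, -0.1]
opening: 85.7
```

```bash
python3 pl.py 0 s25 436.5,6,75,0.129 s12 436.5,6,45,0.129; python3 one.py pot_large 436,6
```

```text
t 21.3 pos [431.3  10.5 132. ] rot [-3.14  -0.006  0.079] F [ 0.6 -0.1 -0.1] op 85.7 q7 -1.63
CALL 1
[0.001, 0.002, 0.019, 0, -0.002, -0.017, 0, 0.002, 0.002, 0.019, 0, -0.002, -0.017, 0, 0.002, 0.001, 0.019, -0.001, -0.002, -0.016, 0, 0, 0, 0.01, 0, 0, 0, 0, 0, 0, 0.01, 0, 0, 0, 0, 0, 0, 0.01, 0, 0, 0, 0, 0, 0, 0, 0, 0, 0, 0, 0, 0, 0, 0, 0, 0, 0, 0, 0, 0, 0, 0, 0, 0, 0, 0, 0, 0, 0, 0, 0]
pot_large T [439.57  20.5 ] 0.322
pot_large S [436.53   5.95] 0.015
pics/one_1796615918.png
```

Call:
drive_tool(
  targets=[0.005,0.005,0.019,0,-0.006,-0.05,0,0,0,0.019,0,0,0,0,0,0,0.015,0,0,0,0,0,0,0.007,0,0,0,0,0,0,0,0,0,0,0,0,0,0,0,0,0,0,0,0,0,0,0,0,0,0,0,0,0,0,0,0,0,0,0,0,0,0,0,0,0,0,0,0,0,0],
)

```text
t: 22.65
eef_pos: [450.0, 7.0, 73.6]
tcp_rot: [-3.139, -0.019, 0.144]
force: [-0.1, -0.1, 0.6]
opening: 85.8
```

```bash
python3 pl.py 0 s15 436.5,6,44,0.129
```

```text
t 22.65 pos [450.    7.   73.6] rot [-3.139 -0.019  0.144] F [-0.1 -0.1  0.6] op 85.8 q7 -1.6
CALL 1
[-0.005, 0, 0.01, -0.001, -0.006, 0.005, 0, -0.004, 0, 0.01, -0.001, -0.006, 0.005, 0, -0.005, -0.001, 0.009, -0.001, -0.007, 0.005, 0, 0, 0, 0, 0, 0, 0, 0, 0, 0, 0, 0, 0, 0, 0, 0, 0, 0, 0, 0, 0, 0, 0, 0, 0, 0, 0, 0, 0, 0, 0, 0, 0, 0, 0, 0, 0, 0, 0, 0, 0, 0, 0, 0, 0, 0, 0, 0, 0, 0]
```

Call:
drive_tool(
  targets=[-0.0135,-0.001,0,-0.002,-0.019,0.015,0,0,0,0.01,0,0,0,0,0,0,0.01,0,0,0,0,0,0,0.006,0,0,0,0,0,0,0,0,0,0,0,0,0,0,0,0,0,0,0,0,0,0,0,0,0,0,0,0,0,0,0,0,0,0,0,0,0,0,0,0,0,0,0,0,0,0],
)

```text
t: 23.9
eef_pos: [433.0, 6.2, 47.9]
tcp_rot: [-3.141, 0.008, 0.128]
force: [0.1, -1.0, -0.0]
opening: 85.1
```

```bash
python3 pl.py 0 s15 436.5,6,44,0.129
```

```text
t 23.9 pos [433.    6.2  47.9] rot [-3.141  0.008  0.128] F [ 0.1 -1.  -0. ] op 85.1 q7 -2.02
CALL 1
[0.0035, 0.0007, 0.0039, 0, 0.008, -0.001, 0, 0, 0, 0, 0, 0, 0, 0, 0, 0, 0, 0, 0, 0, 0, 0, 0, 0, 0, 0, 0, 0, 0, 0, 0, 0, 0, 0, 0, 0, 0, 0, 0, 0, 0, 0, 0, 0, 0, 0, 0, 0, 0, 0, 0, 0, 0, 0, 0, 0, 0, 0, 0, 0, 0, 0, 0, 0, 0, 0, 0, 0, 0, 0]
```

Call:
drive_tool(
  targets=[0.0035,0.001,0.004,0,0.008,0,0,0,0,0,0,0,0,0,0,0,0,0,0,0,1,0,0,0,0,0,0,1,0,0,0,0,0,0,1,0,0,0,0,0,0,1,0,0,0,0,0,0,1,0,0,0,0,0,0,1,0,0,0,0,0,0,1,0,0,0,0,0,0,1],
  squeeze=20,
)

```text
t: 25.15
eef_pos: [436.7, 5.9, 44.7]
tcp_rot: [3.142, -0.0, 0.129]
force: [0.2, -0.1, 1.7]
opening: 62.1
```

Call:
drive_tool(
  targets=[0,0,0,0,0,0,0,0,0,0,0,0,0,0,0,0,0,0,0,-0.18,0,0,0,0,0,0,-0.18,0,0,0,0,0,0,-0.18,0,0,0,0,0,0,-0.18,0,0,0,0,0,0,-0.18,0,0,0,0,0,0,-0.18,0,0,0,0,0,0,-0.18,0,0,0,0,0,0,-0.18,0],
)

```text
t: 26.4
eef_pos: [436.9, 5.5, 44.7]
tcp_rot: [3.141, 0.002, 1.616]
force: [0.4, -0.9, 0.1]
opening: 85.4
```

```bash
python3 pl.py 0 s15 436.5,6,44,1.7
```

```text
t 26.4 pos [436.9   5.5  44.7] rot [3.141e+00 2.000e-03 1.616e+00] F [ 0.4 -0.9  0.1] op 85.4 q7 -1.13
CALL 1
[0.0006, -0.0003, 0.0007, 0.001, 0.002, -0.084, 0, 0, 0, 0, 0, 0, 0, 0, 0, 0, 0, 0, 0, 0, 0, 0, 0, 0, 0, 0, 0, 0, 0, 0, 0, 0, 0, 0, 0, 0, 0, 0, 0, 0, 0, 0, 0, 0, 0, 0, 0, 0, 0, 0, 0, 0, 0, 0, 0, 0, 0, 0, 0, 0, 0, 0, 0, 0, 0, 0, 0, 0, 0, 0]
```

Call:
drive_tool(
  targets=[0.0005,0,0.0007,0,0,-0.084,0,0,0,0,0,0,0,0,0,0,0,0,0,0,1,0,0,0,0,0,0,1,0,0,0,0,0,0,1,0,0,0,0,0,0,1,0,0,0,0,0,0,1,0,0,0,0,0,0,1,0,0,0,0,0,0,1,0,0,0,0,0,0,1],
  squeeze=40,
)

```text
t: 27.65
eef_pos: [436.5, 5.3, 44.8]
tcp_rot: [3.141, 0.004, 1.699]
force: [-0.2, -0.4, 0.9]
opening: 61.3
```

Call:
drive_tool(
  targets=[0,0,-0.01,0,0,0,1,0,0,-0.03,0,0,0,1,0,0,-0.04,0,0,0,1,0,0,-0.03,0,0,0,1,0,0,0,0,0,0,1,0,0,0,0,0,0,1,0,0,0,0,0,0,1,0,0,0,0,0,0,1,0,0,0,0,0,0,1,0,0,0,0,0,0,1],
)

```text
t: 28.9
eef_pos: [432.9, 5.2, 152.9]
tcp_rot: [-3.132, 0.002, 1.7]
force: [0.4, -0.5, -1.9]
opening: 60.8
```

```bash
python3 pl.py 1 s30 615.5,17.2,150,1.7; python3 one.py saucer_large 616,17,14; python3 car.py 64 -44 14 pics/car4.png
```

```text
t 28.9 pos [432.9   5.2 152.9] rot [-3.132e+00  2.000e-03  1.700e+00] F [ 0.4 -0.5 -1.9] op 60.8 q7 -0.74
CALL 1
[-0.002, 0.026, 0, -0.001, 0, 0, 1, -0.002, 0.026, 0, -0.001, 0, 0, 1, -0.002, 0.026, 0, -0.002, 0, 0, 1, -0.001, 0.026, 0, -0.001, 0, 0, 1, -0.002, 0.026, 0.001, -0.002, 0.001, 0, 1, -0.001, 0.026, 0, -0.001, 0, 0, 1, -0.002, 0.027, 0.001, -0.002, 0.001, 0, 1, 0, 0, 0, 0, 0, 0, 1, 0, 0, 0, 0, 0, 0, 1, 0, 0, 0, 0, 0, 0, 1]
saucer_large T [616.56  17.18  14.05] 0.006
saucer_large S [611.17  21.86  13.97] 0.015
pics/one_1796616017.png
```

View pics/car4.png

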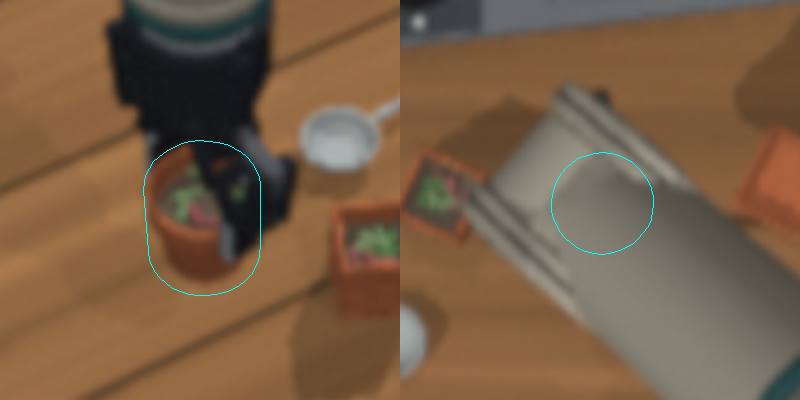

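Call:
drive_tool(
  targets=[-0.002,0.026,0,-0.002,0,0,1,-0.002,0.03,0,-0.002,0,0,1,-0.002,0.03,0,-0.002,0,0,1,-0.002,0.03,0,-0.002,0,0,1,-0.002,0.03,0,-0.001,0,0,1,-0.002,0.02,0,0,0,0,1,-0.001,0.01,0,0,0,0,1,0,0.005,0,0,0,0,1,0,0,0,0,0,0,1,0,0,0,0,0,0,1],
)

```text
t: 30.35
eef_pos: [616.5, 14.3, 151.0]
tcp_rot: [-3.136, 0.004, 1.699]
force: [0.2, -0.1, -1.8]
opening: 61.1
```

```bash
python3 pl.py 1 s30 616.3,17.2,80,1.7; python3 one.py saucer_large 616,17 14
```

```text
t 30.35 pos [616.5  14.3 151. ] rot [-3.136  0.004  1.699] F [ 0.2 -0.1 -1.8] op 61.1 q7 -0.57
CALL 1
[0.001, 0, 0.024, -0.002, 0.001, 0, 1, 0.001, 0, 0.023, -0.002, 0.001, 0, 1, 0.001, 0, 0.024, -0.001, 0.002, -0.001, 1, 0, 0, 0, 0, 0, 0, 1, 0, 0, 0, 0, 0, 0, 1, 0, 0, 0, 0, 0, 0, 1, 0, 0, 0, 0, 0, 0, 1, 0, 0, 0, 0, 0, 0, 1, 0, 0, 0, 0, 0, 0, 1, 0, 0, 0, 0, 0, 0, 1]
saucer_large T [612.91  12.31] 0.607
saucer_large S [614.59  18.8 ] 0.088
pics/one_1796616048.png
```

Call:
drive_tool(
  targets=[0.003,0,0.02,-0.005,0.004,0,1,0,0,0.02,0,0,0,1,0,0,0.015,0,0,0,1,0,0,0.008,0,0,0,1,0,0,0,0,0,0,1,0,0,0,0,0,0,1,0,0,0,0,0,0,1,0,0,0,0,0,0,1,0,0,0,0,0,0,1,0,0,0,0,0,0,1],
)

```text
t: 31.7
eef_pos: [617.3, 17.0, 87.5]
tcp_rot: [3.138, 0.001, 1.699]
force: [1.3, -0.2, -1.9]
opening: 61.2
```

```bash
python3 pl.py 1 s30 616.3,17.2,66,1.7; python3 car.py 64 -44 14 pics/car5.png
```

```text
t 31.7 pos [617.3  17.   87.5] rot [3.138e+00 1.000e-03 1.699e+00] F [ 1.3 -0.2 -1.9] op 61.2 q7 -0.64
CALL 1
[0, -0.001, 0.021, 0.004, 0.001, -0.001, 1, 0, 0, 0, 0, 0, 0, 1, 0, 0, 0, 0, 0, 0, 1, 0, 0, 0, 0, 0, 0, 1, 0, 0, 0, 0, 0, 0, 1, 0, 0, 0, 0, 0, 0, 1, 0, 0, 0, 0, 0, 0, 1, 0, 0, 0, 0, 0, 0, 1, 0, 0, 0, 0, 0, 0, 1, 0, 0, 0, 0, 0, 0, 1]
```

View pics/car5.png

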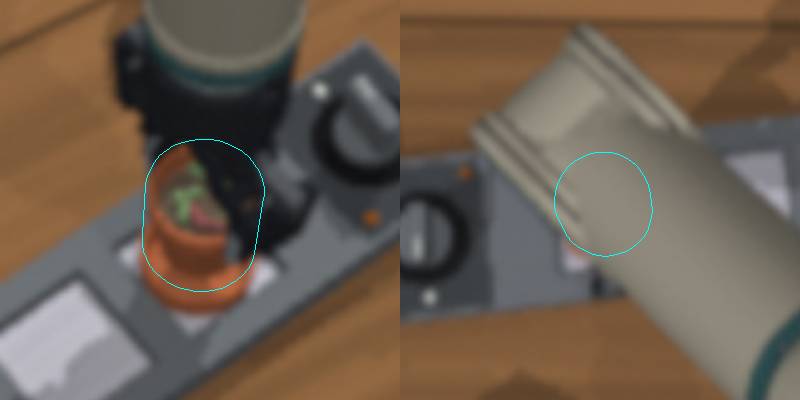

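Lined up over the saucer. I'll lower it slowly.

Call:
drive_tool(
  targets=[0,-0.001,0.008,0.004,0.001,0,1,0,0,0.006,0,0,0,1,0,0,0.005,0,0,0,1,0,0,0,0,0,0,1,0,0,0,0,0,0,1,0,0,0,0,0,0,1,0,0,0,0,0,0,1,0,0,0,0,0,0,1,0,0,0,0,0,0,1,0,0,0,0,0,0,1],
)

```text
t: 33.05
eef_pos: [616.3, 16.8, 67.0]
tcp_rot: [-3.141, -0.001, 1.699]
force: [0.9, 0.7, -1.8]
opening: 61.1
```

```bash
python3 pl.py 1 s30 616.3,17.2,64,1.7
```

```text
t 33.05 pos [616.3  16.8  67. ] rot [-3.141e+00 -1.000e-03  1.699e+00] F [ 0.9  0.7 -1.8] op 61.1 q7 -0.66
CALL 1
[0.0003, 0, 0.003, -0.001, -0.001, -0.001, 1, 0, 0, 0, 0, 0, 0, 1, 0, 0, 0, 0, 0, 0, 1, 0, 0, 0, 0, 0, 0, 1, 0, 0, 0, 0, 0, 0, 1, 0, 0, 0, 0, 0, 0, 1, 0, 0, 0, 0, 0, 0, 1, 0, 0, 0, 0, 0, 0, 1, 0, 0, 0, 0, 0, 0, 1, 0, 0, 0, 0, 0, 0, 1]
```

Call:
drive_tool(
  targets=[0,0,0.003,0,0,0,1,0,0,0.0005,0,0,0,1,0,0,0,0,0,0,1,0,0,0,0,0,0,1,0,0,0,0,0,0,1,0,0,0,0,0,0,1,0,0,0,0,0,0,1,0,0,0,0,0,0,1,0,0,0,0,0,0,1,0,0,0,0,0,0,1],
)

```text
t: 34.3
eef_pos: [616.5, 17.0, 63.9]
tcp_rot: [3.142, -0.0, 1.699]
force: [-0.2, 0.6, 0.8]
opening: 60.9
```

```bash
python3 pl.py 1 
```

```text
t 34.3 pos [616.5  17.   63.9] rot [ 3.142 -0.     1.699] F [-0.2  0.6  0.8] op 60.9 q7 -0.66
```

Call:
drive_tool(
  targets=[0,0,0,0,0,0,0,0,0,0,0,0,0,0,0,0,0,0,0,0,0,0,0,0,0,0,0,0,0,0,-0.01,0,0,0,0,0,0,-0.03,0,0,0,0,0,0,-0.04,0,0,0,0,0,0,-0.03,0,0,0,0,0,0,0,0,0,0,0,0,0,0,0,0,0,0],
)

```text
t: 35.55
eef_pos: [616.8, 17.4, 179.5]
tcp_rot: [3.14, -0.001, 1.7]
force: [0.6, -1.1, -0.4]
opening: 85.6
```

```bash
python3 pl.py 0 553.5,-331,160,0.129
```

```text
t 35.55 pos [616.8  17.4 179.5] rot [ 3.14e+00 -1.00e-03  1.70e+00] F [ 0.6 -1.1 -0.4] op 85.6 q7 -0.55
CALL 1
[-0.037, -0.012, 0.002, 0, 0, 0.175, 0, -0.039, -0.005, 0.002, 0, 0, 0.174, 0, -0.039, 0.002, 0.002, 0, 0, 0.175, 0, -0.039, 0.008, 0.002, 0, 0, 0.174, 0, -0.036, 0.015, 0.002, 0, 0, 0.175, 0, -0.033, 0.021, 0.002, 0, 0, 0.174, 0, -0.029, 0.027, 0.002, 0, -0.001, 0.175, 0, -0.025, 0.031, 0.003, 0, 0, 0.174, 0, -0.018, 0.035, 0.002, 0, -0.001, 0.175, 0, 0, 0, 0, 0, 0, 0, 0]
```

```bash
python3 one.py lid_large 553.5,-331; python3 one.py lid_square 539,-458.5,1.14;python3 one.py saucer_square 449,-122,1.12; python3 pl.py 0 s50 553.5,-331,140,1.25
```

```text
lid_large T [ 551.25 -330.55] 0.008
lid_large S [ 555.41 -330.59] 0.005
pics/one_1796616143.png
lid_square T [ 536.98 -458.51    1.15] 0.007
lid_square S [ 540.89 -458.1     1.19] 0.005
pics/one_1796616149.png
saucer_square T [ 432.57 -110.79    1.22] 0.087
saucer_square S [ 450.99 -121.82    1.11] 0.012
pics/one_1796616155.png
t 35.85 pos [616.7  17.7 178.9] rot [ 3.141e+00 -2.000e-03  1.700e+00] F [ 0.2 -0.1 -0. ] op 85.5 q7 -0.55
CALL 1
[-0.042, -0.013, 0.005, 0, 0, 0.056, 0, -0.043, -0.011, 0.005, 0, 0, 0.056, 0, -0.043, -0.009, 0.005, 0, 0, 0.056, 0, -0.044, -0.006, 0.005, 0, 0, 0.056, 0, -0.044, -0.004, 0.005, 0, 0, 0.056, 0, -0.045, -0.001, 0.004, 0, -0.001, 0.057, 0, -0.044, 0.001, 0.005, 0, 0, 0.056, 0, -0.044, 0.004, 0.004, 0, -0.001, 0.057, 0, 0, 0, 0, 0, 0, 0, 0, 0, 0, 0, 0, 0, 0, 0]
```

Call:
drive_tool(
  targets=[-0.042,-0.013,0.005,0,0,0.056,0,-0.043,-0.011,0.005,0,0,0.056,0,-0.043,-0.009,0.005,0,0,0.056,0,-0.044,-0.006,0.005,0,0,0.056,0,-0.044,-0.004,0.005,0,0,0.056,0,-0.045,-0.001,0.004,0,-0.001,0.057,0,-0.044,0.001,0.005,0,0,0.056,0,-0.03,0.003,0.004,0,-0.001,0.057,0,-0.01,0,0,0,0,0,0,0,0,0,0,0,0,0],
)

```text
t: 37.1
eef_pos: [550.0, -332.2, 133.8]
tcp_rot: [-3.136, -0.005, 1.241]
force: [0.3, 0.2, -0.2]
opening: 85.5
```

```bash
python3 pl.py 0 s25 554,-331,60,1.25
```

```text
t 37.1 pos [ 550.  -332.2  133.8] rot [-3.136 -0.005  1.241] F [ 0.3  0.2 -0.2] op 85.5 q7 -0.39
CALL 1
[0.001, 0.001, 0.025, -0.002, -0.002, -0.003, 0, 0.001, 0.001, 0.024, -0.002, -0.002, -0.003, 0, 0, 0.002, 0.025, -0.001, -0.001, -0.003, 0, 0, 0, 0, 0, 0, 0, 0, 0, 0, 0, 0, 0, 0, 0, 0, 0, 0, 0, 0, 0, 0, 0, 0, 0, 0, 0, 0, 0, 0, 0, 0, 0, 0, 0, 0, 0, 0, 0, 0, 0, 0, 0, 0, 0, 0, 0, 0, 0, 0]
```

Call:
drive_tool(
  targets=[0.002,0.003,0.025,-0.005,-0.005,-0.009,0,0,0,0.03,0,0,0,0,0,0,0.022,0,0,0,0,0,0,0.012,0,0,0,0,0,0,0.006,0,0,0,0,0,0,0,0,0,0,0,0,0,0,0,0,0,0,0,0,0,0,0,0,0,0,0,0,0,0,0,0,0,0,0,0,0,0,0],
)

```text
t: 38.35
eef_pos: [560.9, -322.1, 41.3]
tcp_rot: [3.133, -0.006, 1.262]
force: [-0.1, -0.2, 0.1]
opening: 85.4
```

```bash
python3 pl.py 0 s25 554,-331,24,1.25
```

```text
t 38.35 pos [ 560.9 -322.1   41.3] rot [ 3.133 -0.006  1.262] F [-0.1 -0.2  0.1] op 85.4 q7 -0.47
CALL 1
[-0.011, -0.004, 0.017, 0.009, -0.006, 0.012, 0, 0, 0, 0, 0, 0, 0, 0, 0, 0, 0, 0, 0, 0, 0, 0, 0, 0, 0, 0, 0, 0, 0, 0, 0, 0, 0, 0, 0, 0, 0, 0, 0, 0, 0, 0, 0, 0, 0, 0, 0, 0, 0, 0, 0, 0, 0, 0, 0, 0, 0, 0, 0, 0, 0, 0, 0, 0, 0, 0, 0, 0, 0, 0]
```

Call:
drive_tool(
  targets=[-0.011,-0.004,0.007,0.009,-0.006,0.012,0,0,0,0.009,0,0,0,0,0,0,0,0,0,0,0,0,0,0,0,0,0,0,0,0,0,0,0,0,0,0,0,0,0,0,0,0,0,0,0,0,0,0,0,0,0,0,0,0,0,0,0,0,0,0,0,0,0,0,0,0,0,0,0,0],
)

```text
t: 39.6
eef_pos: [553.3, -332.0, 24.1]
tcp_rot: [-3.141, 0.001, 1.249]
force: [-0.4, -0.2, -1.0]
opening: 85.2
```

```bash
python3 pl.py 0 s25 554,-331,24,1.25
```

```text
t 39.6 pos [ 553.3 -332.    24.1] rot [-3.141e+00  1.000e-03  1.249e+00] F [-0.4 -0.2 -1. ] op 85.2 q7 -0.48
CALL 1
[0.0012, 0.0003, 0.0001, -0.001, 0.001, -0.001, 0, 0, 0, 0, 0, 0, 0, 0, 0, 0, 0, 0, 0, 0, 0, 0, 0, 0, 0, 0, 0, 0, 0, 0, 0, 0, 0, 0, 0, 0, 0, 0, 0, 0, 0, 0, 0, 0, 0, 0, 0, 0, 0, 0, 0, 0, 0, 0, 0, 0, 0, 0, 0, 0, 0, 0, 0, 0, 0, 0, 0, 0, 0, 0]
```

Call:
drive_tool(
  targets=[0.001,0,0,0,0,0,1,0,0,0,0,0,0,1,0,0,0,0,0,0,1,0,0,0,0,0,0,1,0,0,0,0,0,0,1,0,0,0,0,0,0,1,0,0,0,0,0,0,1,0,0,0,0,0,0,1,0,0,0,0,0,0,1,0,0,0,0,0,0,1],
  squeeze=20,
)

```text
t: 40.85
eef_pos: [553.7, -331.0, 24.2]
tcp_rot: [-3.141, 0.001, 1.25]
force: [0.0, 0.5, 0.9]
opening: 21.2
```

Call:
drive_tool(
  targets=[0,0,0,0,0,0,0.4,0,0,0,0,0,0,0.4,0,0,0,0,0,0.18,0.4,0,0,0,0,0,0.18,0.4,0,0,0,0,0,0.18,0.4,0,0,0,0,0,0.18,0.4,0,0,0,0,0,0.18,0.4,0,0,0,0,0,0.18,0.4,0,0,0,0,0,0.18,0.4,0,0,0,0,0,0.18,0.4],
)

```text
t: 42.1
eef_pos: [553.6, -330.4, 23.8]
tcp_rot: [-3.14, 0.001, -0.238]
force: [0.4, 0.6, 0.4]
opening: 51.0
```

```bash
python3 pl.py 0.4 s25 554,-331.5,24,-0.32
```

```text
t 42.1 pos [ 553.6 -330.4   23.8] rot [-3.14e+00  1.00e-03 -2.38e-01] F [0.4 0.6 0.4] op 51.0 q7 -1.65
CALL 1
[0.0006, 0.0009, -0.0002, -0.001, 0.001, 0.082, 0.4, 0, 0, 0, 0, 0, 0, 0.4, 0, 0, 0, 0, 0, 0, 0.4, 0, 0, 0, 0, 0, 0, 0.4, 0, 0, 0, 0, 0, 0, 0.4, 0, 0, 0, 0, 0, 0, 0.4, 0, 0, 0, 0, 0, 0, 0.4, 0, 0, 0, 0, 0, 0, 0.4, 0, 0, 0, 0, 0, 0, 0.4, 0, 0, 0, 0, 0, 0, 0.4]
```

Call:
drive_tool(
  targets=[0.0002,0.0005,0,0,0,0.082,0.4,0,0,0,0,0,0,1,0,0,0,0,0,0,1,0,0,0,0,0,0,1,0,0,0,0,0,0,1,0,0,0,0,0,0,1,0,0,0,0,0,0,1,0,0,0,0,0,0,1,0,0,0,0,0,0,1,0,0,0,0,0,0,1],
  squeeze=40,
)

```text
t: 43.35
eef_pos: [554.2, -330.4, 24.1]
tcp_rot: [-3.14, 0.0, -0.319]
force: [0.1, 0.5, 0.2]
opening: 20.3
```

Call:
drive_tool(
  targets=[0,0,-0.01,0,0,0,1,0,0,-0.03,0,0,0,1,0,0,-0.04,0,0,0,1,0,0,-0.04,0,0,0,1,0,0,0,0,0,0,1,0,0,0,0,0,0,1,0,0,0,0,0,0,1,0,0,0,0,0,0,1,0,0,0,0,0,0,1,0,0,0,0,0,0,1],
)

```text
t: 44.6
eef_pos: [551.4, -329.5, 145.4]
tcp_rot: [-3.139, 0.008, -0.318]
force: [-0.1, -0.5, -0.9]
opening: 20.5
```

```bash
python3 pl.py 1 s40 616.5,17,150,1.7;  python3 car.py 66 -19 -14 pics/car6.png
```

```text
t 44.6 pos [ 551.4 -329.5  145.4] rot [-3.139  0.008 -0.318] F [-0.1 -0.5 -0.9] op 20.5 q7 -1.65
CALL 1
[-0.004, -0.029, 0, -0.001, 0, -0.168, 1, 0.001, -0.029, 0, -0.001, 0, -0.168, 1, 0.006, -0.029, 0, -0.001, 0, -0.168, 1, 0.011, -0.027, 0, -0.001, 0, -0.168, 1, 0.015, -0.025, -0.001, -0.001, 0, -0.168, 1, 0.019, -0.022, 0, -0.001, 0, -0.168, 1, 0.023, -0.019, -0.001, -0.001, 0, -0.168, 1, 0.025, -0.015, -0.001, -0.001, 0.001, -0.168, 1, 0.028, -0.01, 0, -0.001, 0, -0.169, 1, 0.029, -0.006, -0.001, -0.001, 0.001, -0.168, 1]
CALL 2
[0.029, -0.001, 0, -0.001, 0, -0.169, 1, 0.03, 0.004, -0.001, 0, 0.001, -0.168, 1, 0, 0, 0, 0, 0, 0, 1, 0, 0, 0, 0, 0, 0, 1, 0, 0, 0, 0, 0, 0, 1, 0, 0, 0, 0, 0, 0, 1, 0, 0, 0, 0, 0, 0, 1, 0, 0, 0, 0, 0, 0, 1, 0, 0, 0, 0, 0, 0, 1, 0, 0, 0, 0, 0, 0, 1]
```

View pics/car6.png

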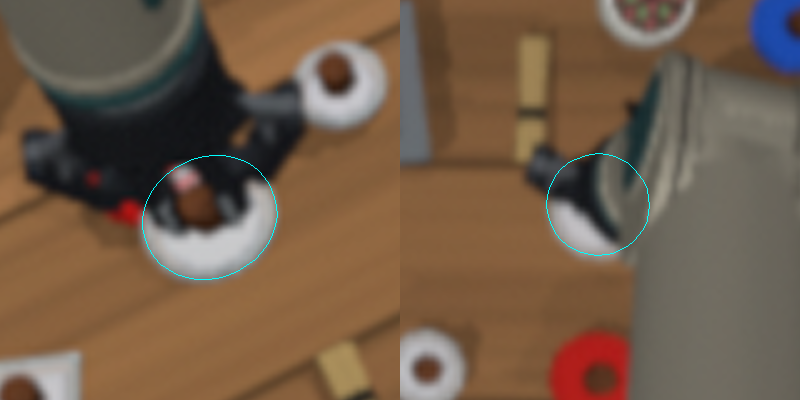

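Call:
drive_tool(
  targets=[-0.004,-0.029,0,-0.001,0,-0.168,1,0.001,-0.029,0,-0.001,0,-0.168,1,0.006,-0.029,0,-0.001,0,-0.168,1,0.011,-0.027,0,-0.001,0,-0.168,1,0.015,-0.025,-0.001,-0.001,0,-0.168,1,0.019,-0.022,0,-0.001,0,-0.168,1,0.023,-0.019,-0.001,-0.001,0,-0.168,1,0.025,-0.015,-0.001,-0.001,0.001,-0.168,1,0.028,-0.01,0,-0.001,0,-0.169,1,0.029,-0.006,-0.001,-0.001,0.001,-0.168,1],
)

```text
t: 45.95
eef_pos: [601.6, -36.7, 149.5]
tcp_rot: [3.139, 0.006, 1.41]
force: [-0.2, -0.2, -1.1]
opening: 20.5
```

```bash
python3 one.py pot_large 616.5,17 19;python3 one.py saucer_large 616.5,17 14; python3 pl.py 1 s40 616.5,17,130,1.7
```

```text
pot_large T [616.1  13.4] 0.178
pot_large S [626.75  11.51] 0.104
pics/one_1796616273.png
saucer_large T [611.89  22.55] 0.308
saucer_large S [616.77  18.02] 0.207
pics/one_1796616290.png
t 46.15 pos [601.3 -37.6 149.3] rot [3.14  0.006 1.404] F [ 0.  -1.  -0.1] op 20.5 q7 -0.75
CALL 1
[0.028, 0.003, 0.009, 0.001, 0.003, -0.148, 1, 0.028, 0.007, 0.01, 0, 0.003, -0.148, 1, 0, 0, 0, 0, 0, 0, 1, 0, 0, 0, 0, 0, 0, 1, 0, 0, 0, 0, 0, 0, 1, 0, 0, 0, 0, 0, 0, 1, 0, 0, 0, 0, 0, 0, 1, 0, 0, 0, 0, 0, 0, 1, 0, 0, 0, 0, 0, 0, 1, 0, 0, 0, 0, 0, 0, 1]
```

Call:
drive_tool(
  targets=[0.028,0.003,0.005,0.001,0.003,-0.148,1,0.027,0.007,0.005,0,0.003,-0.148,1,0,0,0.003,0,0,0,1,0,0,0,0,0,0,1,0,0,0,0,0,0,1,0,0,0,0,0,0,1,0,0,0,0,0,0,1,0,0,0,0,0,0,1,0,0,0,0,0,0,1,0,0,0,0,0,0,1],
)

```text
t: 47.4
eef_pos: [616.5, 3.8, 135.1]
tcp_rot: [-3.139, 0.011, 1.683]
force: [0.1, -0.5, -1.0]
opening: 20.6
```

```bash
python3 pl.py 1 s40 616.5,17,110,1.7;  python3 car.py 66 -19 -14 pics/car7.png
```

```text
t 47.4 pos [616.5   3.8 135.1] rot [-3.139  0.011  1.683] F [ 0.1 -0.5 -1. ] op 20.6 q7 -0.59
CALL 1
[0.013, 0.002, 0.025, -0.003, 0.011, -0.017, 1, 0, 0, 0, 0, 0, 0, 1, 0, 0, 0, 0, 0, 0, 1, 0, 0, 0, 0, 0, 0, 1, 0, 0, 0, 0, 0, 0, 1, 0, 0, 0, 0, 0, 0, 1, 0, 0, 0, 0, 0, 0, 1, 0, 0, 0, 0, 0, 0, 1, 0, 0, 0, 0, 0, 0, 1, 0, 0, 0, 0, 0, 0, 1]
```

View pics/car7.png

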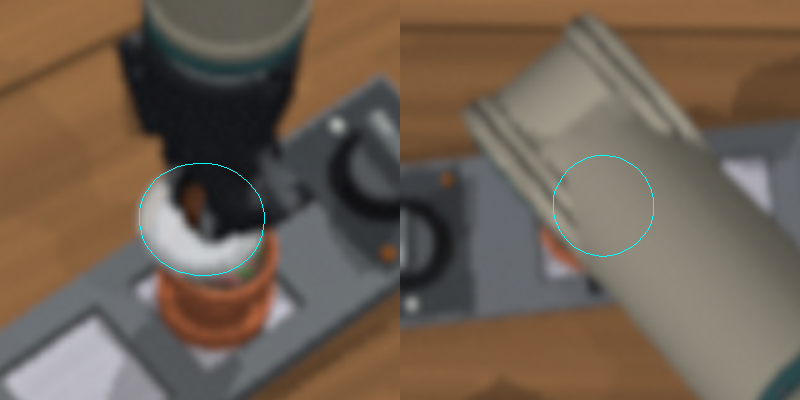

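Call:
drive_tool(
  targets=[0.013,0.002,0.01,-0.003,0.011,-0.017,1,0,0,0.008,0,0,0,1,0,0,0.004,0,0,0,1,0,0,0,0,0,0,1,0,0,0,0,0,0,1,0,0,0,0,0,0,1,0,0,0,0,0,0,1,0,0,0,0,0,0,1,0,0,0,0,0,0,1,0,0,0,0,0,0,1],
)

```text
t: 48.75
eef_pos: [617.1, 18.0, 111.3]
tcp_rot: [3.141, -0.001, 1.701]
force: [0.3, 0.3, -0.8]
opening: 20.1
```

```bash
python3 pl.py 1 s40 616.5,17,104,1.7
```

```text
t 48.75 pos [617.1  18.  111.3] rot [ 3.141e+00 -1.000e-03  1.701e+00] F [ 0.3  0.3 -0.8] op 20.1 q7 -0.61
CALL 1
[-0.0009, -0.0007, 0.0073, 0, -0.001, 0.001, 1, 0, 0, 0, 0, 0, 0, 1, 0, 0, 0, 0, 0, 0, 1, 0, 0, 0, 0, 0, 0, 1, 0, 0, 0, 0, 0, 0, 1, 0, 0, 0, 0, 0, 0, 1, 0, 0, 0, 0, 0, 0, 1, 0, 0, 0, 0, 0, 0, 1, 0, 0, 0, 0, 0, 0, 1, 0, 0, 0, 0, 0, 0, 1]
```

Call:
drive_tool(
  targets=[-0.001,-0.0007,0.005,0,-0.001,0,1,0,0,0.003,0,0,0,1,0,0,0,0,0,0,1,0,0,0,0,0,0,1,0,0,0.003,0,0,0,1,0,0,0.002,0,0,0,1,0,0,0,0,0,0,1,0,0,0,0,0,0,1,0,0,0,0,0,0,1,0,0,0,0,0,0,1],
)

```text
t: 50.0
eef_pos: [616.5, 17.2, 97.4]
tcp_rot: [3.141, -0.001, 1.701]
force: [-0.5, 0.3, -0.7]
opening: 20.2
```

```bash
python3 pl.py 1 s40 616.5,17,96,1.7
```

```text
t 50.0 pos [616.5  17.2  97.4] rot [ 3.141e+00 -1.000e-03  1.701e+00] F [-0.5  0.3 -0.7] op 20.2 q7 -0.62
CALL 1
[-0.0002, -0.0001, 0.0014, 0.001, -0.001, 0.001, 1, 0, 0, 0, 0, 0, 0, 1, 0, 0, 0, 0, 0, 0, 1, 0, 0, 0, 0, 0, 0, 1, 0, 0, 0, 0, 0, 0, 1, 0, 0, 0, 0, 0, 0, 1, 0, 0, 0, 0, 0, 0, 1, 0, 0, 0, 0, 0, 0, 1, 0, 0, 0, 0, 0, 0, 1, 0, 0, 0, 0, 0, 0, 1]
```

Call:
drive_tool(
  targets=[0,0,0.0015,0,0,0,1,0,0,0.0005,0,0,0,1,0,0,0,0,0,0,1,0,0,0,0,0,0,0.4,0,0,0,0,0,0,0.4,0,0,0,0,0,0,0.4,0,0,-0.01,0,0,0,0.4,0,0,-0.03,0,0,0,0.4,0,0,-0.04,0,0,0,0,0,0,-0.04,0,0,0,0],
)

```text
t: 51.25
eef_pos: [614.8, 16.6, 217.4]
tcp_rot: [-3.136, -0.001, 1.702]
force: [0.2, -0.4, -0.5]
opening: 84.1
```

```bash
python3 pl.py 0 s50 449.5,-122,150,1.12;  python3 car.py 66 -120 -118 pics/car8.png
```

```text
t 51.25 pos [614.8  16.6 217.4] rot [-3.136e+00 -1.000e-03  1.702e+00] F [ 0.2 -0.4 -0.5] op 84.1 q7 -0.51
CALL 1
[-0.023, -0.036, 0.014, -0.001, 0, 0.116, 0, -0.027, -0.034, 0.014, -0.001, 0, 0.117, 0, -0.031, -0.03, 0.013, -0.001, 0, 0.116, 0, -0.034, -0.026, 0.013, -0.001, 0, 0.117, 0, -0.037, -0.022, 0.014, -0.001, 0.001, 0.116, 0, 0, 0, 0, 0, 0, 0, 0, 0, 0, 0, 0, 0, 0, 0, 0, 0, 0, 0, 0, 0, 0, 0, 0, 0, 0, 0, 0, 0, 0, 0, 0, 0, 0, 0, 0]
```

View pics/car8.png

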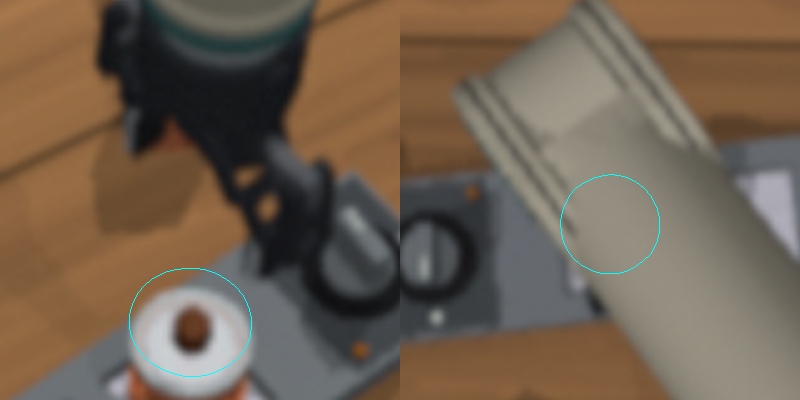

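Call:
drive_tool(
  targets=[-0.023,-0.036,0.014,-0.001,0,0.116,0,-0.027,-0.034,0.014,-0.001,0,0.117,0,-0.031,-0.03,0.013,-0.001,0,0.116,0,-0.034,-0.026,0.013,-0.001,0,0.117,0,-0.03,-0.018,0.014,-0.001,0.001,0.116,0,0,0,0.02,0,0,0,0,0,0,0.02,0,0,0,0,0,0,0,0,0,0,0,0,0,0,0,0,0,0,0,0,0,0,0,0,0],
)

```text
t: 52.6
eef_pos: [454.4, -116.8, 111.9]
tcp_rot: [3.13, -0.008, 1.1]
force: [-0.3, -0.0, -0.9]
opening: 85.5
```

```bash
python3 pl.py 0 s25 450.3,-122,60,1.115; python3 one.py lid_large 616.5,17 72; python3 one.py saucer_large 616.5,17 14; python3 one.py saucer_square 450,-122,1.12
```

```text
t 52.6 pos [ 454.4 -116.8  111.9] rot [ 3.13  -0.008  1.1  ] F [-0.3 -0.  -0.9] op 85.5 q7 -1.02
CALL 1
[-0.002, -0.001, 0.017, 0.004, -0.003, -0.005, 0, -0.002, 0, 0.017, 0.004, -0.003, -0.005, 0, -0.003, -0.001, 0.018, 0.004, -0.002, -0.005, 0, 0, 0, 0, 0, 0, 0, 0, 0, 0, 0, 0, 0, 0, 0, 0, 0, 0, 0, 0, 0, 0, 0, 0, 0, 0, 0, 0, 0, 0, 0, 0, 0, 0, 0, 0, 0, 0, 0, 0, 0, 0, 0, 0, 0, 0, 0, 0, 0, 0]
lid_large T [620.59  18.64] 0.042
lid_large S [617.65  20.72] 0.281
pics/one_1796616395.png
saucer_large T [608.28  16.63] 0.294
saucer_large S [617.39  17.52] 0.226
pics/one_1796616400.png
saucer_square T [419.73 -52.43   0.47] 0.21
saucer_square S [ 451.59 -122.34    1.13] 0.154
pics/one_1796616405.png
```

View pics/one_1796616395.png

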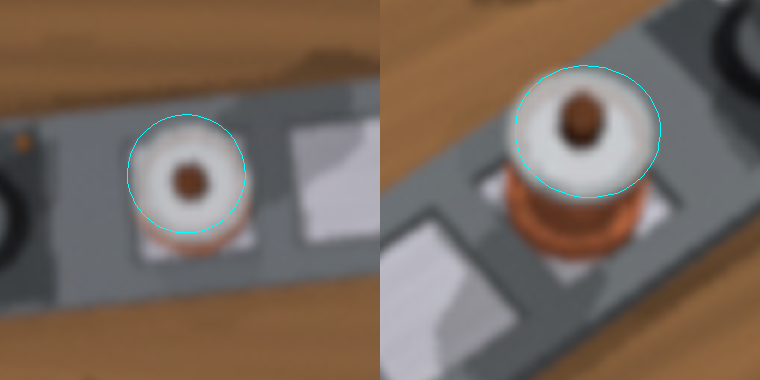

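Call:
drive_tool(
  targets=[-0.007,-0.002,0.017,0.011,-0.008,-0.015,0,0,0,0.02,0,0,0,0,0,0,0.015,0,0,0,0,0,0,0.005,0,0,0,0,0,0,0,0,0,0,0,0,0,0,0,0,0,0,0,0,0,0,0,0,0,0,0,0,0,0,0,0,0,0,0,0,0,0,0,0,0,0,0,0,0,0],
)

```text
t: 54.15
eef_pos: [447.9, -124.3, 50.6]
tcp_rot: [-3.14, 0.003, 1.116]
force: [-0.1, 0.5, -0.3]
opening: 85.1
```

```bash
python3 pl.py 0 s25 450.3,-122,15,1.115
```

```text
t 54.15 pos [ 447.9 -124.3   50.6] rot [-3.140e+00  3.000e-03  1.116e+00] F [-0.1  0.5 -0.3] op 85.1 q7 -1.12
CALL 1
[0.002, 0.001, 0.018, -0.001, 0.001, 0, 0, 0.001, 0, 0.018, -0.001, 0.002, 0.001, 0, 0, 0, 0, 0, 0, 0, 0, 0, 0, 0, 0, 0, 0, 0, 0, 0, 0, 0, 0, 0, 0, 0, 0, 0, 0, 0, 0, 0, 0, 0, 0, 0, 0, 0, 0, 0, 0, 0, 0, 0, 0, 0, 0, 0, 0, 0, 0, 0, 0, 0, 0, 0, 0, 0, 0, 0]
```

Call:
drive_tool(
  targets=[0.003,0.001,0.018,-0.002,0.003,0.001,0,0,0,0.012,0,0,0,0,0,0,0.004,0,0,0,0,0,0,0,0,0,0,0,0,0,0,0,0,0,0,0,0,0,0,0,0,0,0,0,0,0,0,0,0,0,0,0,0,0,0,0,0,0,0,0,0,0,0,0,0,0,0,0,0,0],
)

```text
t: 55.4
eef_pos: [451.1, -122.7, 16.9]
tcp_rot: [3.139, -0.001, 1.114]
force: [-0.8, -0.9, 0.4]
opening: 85.5
```

```bash
python3 pl.py 0 s25 450.3,-122,15,1.115
```

```text
t 55.4 pos [ 451.1 -122.7   16.9] rot [ 3.139e+00 -1.000e-03  1.114e+00] F [-0.8 -0.9  0.4] op 85.5 q7 -1.21
CALL 1
[0.0003, -0.001, 0.0019, 0.003, -0.001, -0.001, 0, 0, 0, 0, 0, 0, 0, 0, 0, 0, 0, 0, 0, 0, 0, 0, 0, 0, 0, 0, 0, 0, 0, 0, 0, 0, 0, 0, 0, 0, 0, 0, 0, 0, 0, 0, 0, 0, 0, 0, 0, 0, 0, 0, 0, 0, 0, 0, 0, 0, 0, 0, 0, 0, 0, 0, 0, 0, 0, 0, 0, 0, 0, 0]
```

Call:
drive_tool(
  targets=[0,-0.001,0.002,0.003,-0.001,0,0,0,0,0,0,0,0,1,0,0,0,0,0,0,1,0,0,0,0,0,0,1,0,0,0,0,0,0,1,0,0,0,0,0,0,1,0,0,0,0,0,0,1,0,0,0,0,0,0,1,0,0,0,0,0,0,1,0,0,0,0,0,0,1],
  squeeze=30,
)

```text
t: 56.65
eef_pos: [450.0, -122.2, 15.0]
tcp_rot: [-3.142, 0.001, 1.114]
force: [-0.2, 0.5, 1.8]
opening: 63.2
```

Call:
drive_tool(
  targets=[0,0,-0.01,0,0,0,1,0,0,-0.03,0,0,0,1,0,0,-0.04,0,0,0,1,0,0,-0.01,0,0,0,1,0,0,0,0,0,0,1,0,0,0,0,0,0,1,0,0,0,0,0,0,1,0,0,0,0,0,0,1,0,0,0,0,0,0,1,0,0,0,0,0,0,1],
)

```text
t: 57.9
eef_pos: [447.3, -121.6, 105.3]
tcp_rot: [-3.134, 0.002, 1.116]
force: [0.1, -0.5, -1.7]
opening: 62.8
```

```bash
python3 pl.py 1 s30 640.5,-171.2,90,1.7;python3 car.py 64 -15 3 pics/car9.png
```

```text
t 57.9 pos [ 447.3 -121.6  105.3] rot [-3.134e+00  2.000e-03  1.116e+00] F [ 0.1 -0.5 -1.7] op 62.8 q7 -1.0
CALL 1
[0.006, 0.028, 0.002, -0.001, 0, -0.083, 1, 0.003, 0.028, 0.002, -0.001, 0, -0.084, 1, 0.001, 0.029, 0.002, -0.001, 0, -0.083, 1, -0.001, 0.028, 0.002, -0.001, 0, -0.084, 1, -0.004, 0.028, 0.002, -0.001, 0, -0.083, 1, -0.006, 0.028, 0.002, -0.002, 0, -0.084, 1, -0.008, 0.028, 0.002, -0.001, 0, -0.083, 1, 0, 0, 0, 0, 0, 0, 1, 0, 0, 0, 0, 0, 0, 1, 0, 0, 0, 0, 0, 0, 1]
```

View pics/car9.png

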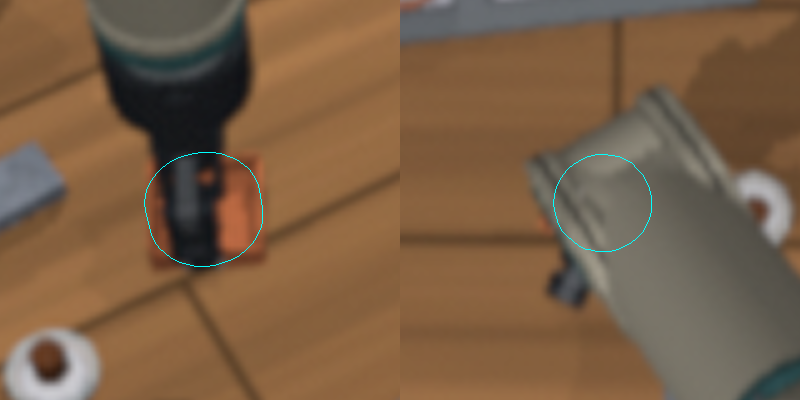

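Call:
drive_tool(
  targets=[0.006,0.028,0.002,-0.002,0,-0.083,1,0.003,0.028,0.002,-0.002,0,-0.084,1,0.001,0.029,0.002,-0.002,0,-0.083,1,-0.001,0.028,0.002,-0.002,0,-0.084,1,-0.004,0.028,0.002,-0.001,0,-0.083,1,-0.006,0.028,0.002,0,0,-0.084,1,-0.008,0.022,0.002,0,0,-0.083,1,0,0.006,0,0,0,0,1,0,0,0,0,0,0,1,0,0,0,0,0,0,1],
)

```text
t: 59.25
eef_pos: [643.2, -170.6, 88.8]
tcp_rot: [-3.137, 0.001, 1.715]
force: [0.7, 0.7, -0.7]
opening: 63.3
```

```bash
python3 pl.py 1 s30 640.5,-171.2,45,1.7
```

```text
t 59.25 pos [ 643.2 -170.6   88.8] rot [-3.137e+00  1.000e-03  1.715e+00] F [ 0.7  0.7 -0.7] op 63.3 q7 -0.28
CALL 1
[0, -0.001, 0.022, -0.002, 0.001, 0.008, 1, 0, -0.002, 0.022, -0.003, 0, 0.007, 1, 0, 0, 0, 0, 0, 0, 1, 0, 0, 0, 0, 0, 0, 1, 0, 0, 0, 0, 0, 0, 1, 0, 0, 0, 0, 0, 0, 1, 0, 0, 0, 0, 0, 0, 1, 0, 0, 0, 0, 0, 0, 1, 0, 0, 0, 0, 0, 0, 1, 0, 0, 0, 0, 0, 0, 1]
```

Call:
drive_tool(
  targets=[0,-0.003,0.018,-0.005,0.001,0.015,1,0,0,0.015,0,0,0,1,0,0,0.008,0,0,0,1,0,0,0,0,0,0,1,0,0,0,0,0,0,1,0,0,0,0,0,0,1,0,0,0,0,0,0,1,0,0,0,0,0,0,1,0,0,0,0,0,0,1,0,0,0,0,0,0,1],
)

```text
t: 60.5
eef_pos: [640.0, -170.5, 49.2]
tcp_rot: [3.139, 0.002, 1.7]
force: [-0.7, 0.5, -1.1]
opening: 63.3
```

```bash
python3 pl.py 1 s30 640.5,-171.2,40,1.7;python3 car.py 64 -15 3 pics/car10.png
```

```text
t 60.5 pos [ 640.  -170.5   49.2] rot [3.139e+00 2.000e-03 1.700e+00] F [-0.7  0.5 -1.1] op 63.3 q7 -0.33
CALL 1
[-0.001, 0, 0.009, 0.002, 0.002, 0, 1, 0, 0, 0, 0, 0, 0, 1, 0, 0, 0, 0, 0, 0, 1, 0, 0, 0, 0, 0, 0, 1, 0, 0, 0, 0, 0, 0, 1, 0, 0, 0, 0, 0, 0, 1, 0, 0, 0, 0, 0, 0, 1, 0, 0, 0, 0, 0, 0, 1, 0, 0, 0, 0, 0, 0, 1, 0, 0, 0, 0, 0, 0, 1]
```

View pics/car10.png

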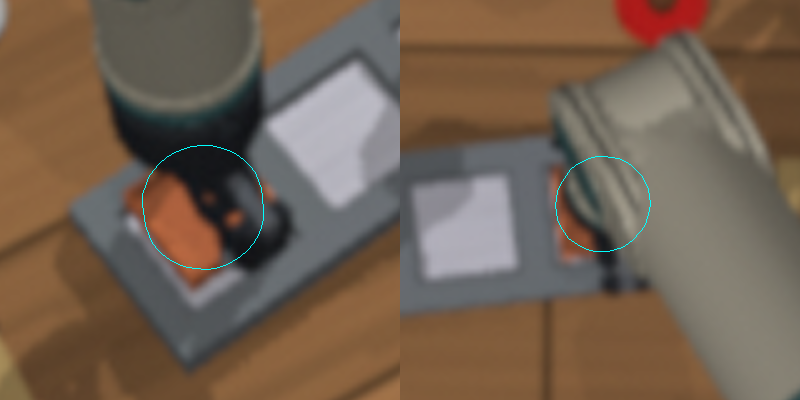

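Aligned with the pocket. Lowering.

Call:
drive_tool(
  targets=[-0.001,0,0.008,0.002,0.002,0,1,0,0,0.004,0,0,0,1,0,0,0.003,0,0,0,1,0,0,0,0,0,0,1,0,0,0.002,0,0,0,1,0,0,0,0,0,0,1,0,0,0,0,0,0,1,0,0,0,0,0,0,1,0,0,0,0,0,0,1,0,0,0,0,0,0,1],
)

```text
t: 61.85
eef_pos: [640.2, -171.6, 30.8]
tcp_rot: [3.142, -0.001, 1.7]
force: [0.6, -0.1, -1.9]
opening: 62.9
```

```bash
python3 pl.py 1 s30 640.5,-171.2,29,1.7
```

```text
t 61.85 pos [ 640.2 -171.6   30.8] rot [ 3.142e+00 -1.000e-03  1.700e+00] F [ 0.6 -0.1 -1.9] op 62.9 q7 -0.34
CALL 1
[0.0003, 0.0004, 0.0018, 0, -0.001, 0, 1, 0, 0, 0, 0, 0, 0, 1, 0, 0, 0, 0, 0, 0, 1, 0, 0, 0, 0, 0, 0, 1, 0, 0, 0, 0, 0, 0, 1, 0, 0, 0, 0, 0, 0, 1, 0, 0, 0, 0, 0, 0, 1, 0, 0, 0, 0, 0, 0, 1, 0, 0, 0, 0, 0, 0, 1, 0, 0, 0, 0, 0, 0, 1]
```

Call:
drive_tool(
  targets=[0,0,0.002,0,0,0,1,0,0,0,0,0,0,1,0,0,0,0,0,0,0,0,0,0,0,0,0,0,0,0,0,0,0,0,0,0,0,-0.01,0,0,0,0,0,0,-0.03,0,0,0,0,0,0,-0.05,0,0,0,0,0,0,-0.05,0,0,0,0,0,0,-0.03,0,0,0,0],
)

```text
t: 63.1
eef_pos: [639.2, -171.1, 203.8]
tcp_rot: [-3.139, -0.002, 1.702]
force: [0.5, 0.2, -0.5]
opening: 85.3
```

```bash
python3 pl.py 0 s50 560,0,185,0.8 439.5,120,150,-0.45;python3 one.py pot_square 439.5,120,1.12
```

```text
t 63.1 pos [ 639.2 -171.1  203.8] rot [-3.139e+00 -2.000e-03  1.702e+00] F [ 0.5  0.2 -0.5] op 85.3 q7 -0.2
CALL 1
[0.03, -0.009, 0.003, -0.001, 0, 0.15, 0, 0.028, -0.014, 0.003, -0.001, 0, 0.15, 0, 0.026, -0.018, 0.003, 0, 0, 0.15, 0, 0.023, -0.021, 0.003, -0.001, 0, 0.151, 0, 0.019, -0.025, 0.004, 0, -0.001, 0.15, 0, 0.016, -0.027, 0.003, -0.001, 0, 0.151, 0, 0, -0.024, 0.005, 0, 0, 0.179, 0, -0.004, -0.024, 0.005, 0, 0, 0.178, 0, -0.008, -0.023, 0.005, 0, 0, 0.179, 0, -0.012, -0.021, 0.005, 0, 0, 0.178, 0]
CALL 2
[-0.016, -0.019, 0.005, 0, 0, 0.179, 0, -0.019, -0.015, 0.005, 0, 0, 0.178, 0, -0.021, -0.012, 0.005, 0, 0, 0.179, 0, 0, 0, 0, 0, 0, 0, 0, 0, 0, 0, 0, 0, 0, 0, 0, 0, 0, 0, 0, 0, 0, 0, 0, 0, 0, 0, 0, 0, 0, 0, 0, 0, 0, 0, 0, 0, 0, 0, 0, 0, 0, 0, 0, 0, 0, 0, 0, 0, 0]
pot_square T [437.17 120.07   1.14] 0.003
pot_square S [439.94 120.02   1.11] 0.005
pics/one_1796616530.png
```

```bash
python3 pl.py 0 s50 439.5,120,150,2.686
```

```text
t 63.2 pos [ 640.8 -171.   205.4] rot [ 3.140e+00 -1.000e-03  1.701e+00] F [-0.1 -0.2 -0. ] op 85.6 q7 -0.2
CALL 1
[0.039, -0.02, 0.007, 0, 0, -0.123, 0, 0.042, -0.015, 0.007, 0, 0, -0.123, 0, 0.043, -0.01, 0.007, 0, 0, -0.123, 0, 0.044, -0.005, 0.007, 0, 0, -0.123, 0, 0.044, 0.001, 0.007, 0, 0, -0.123, 0, 0.044, 0.006, 0.007, 0.001, 0, -0.123, 0, 0.043, 0.011, 0.007, 0, 0, -0.123, 0, 0.041, 0.017, 0.006, 0.001, 0, -0.124, 0, 0, 0, 0, 0, 0, 0, 0, 0, 0, 0, 0, 0, 0, 0]
```

Call:
drive_tool(
  targets=[0.039,-0.02,0.007,0,0,-0.123,0,0.042,-0.015,0.007,0,0,-0.123,0,0.043,-0.01,0.007,0,0,-0.123,0,0.044,-0.005,0.007,0,0,-0.123,0,0.044,0.001,0.007,0,0,-0.123,0,0.044,0.006,0.007,0.001,0,-0.123,0,0.043,0.011,0.007,0,0,-0.123,0,0.03,0.014,0.006,0.001,0,-0.124,0,0,0,0,0,0,0,0,0,0,0,0,0,0,0],
)

```text
t: 64.45
eef_pos: [435.9, 114.9, 147.1]
tcp_rot: [-3.14, 0.001, 2.717]
force: [1.0, -0.4, 0.7]
opening: 85.5
```

```bash
python3 pl.py 0 s25 439.5,120,80,2.686
```

```text
t 64.45 pos [435.9 114.9 147.1] rot [-3.140e+00  1.000e-03  2.717e+00] F [ 1.  -0.4  0.7] op 85.5 q7 -0.14
CALL 1
[0, 0.002, 0.022, -0.001, 0, 0.01, 0, -0.001, 0.002, 0.023, -0.001, 0, 0.01, 0, 0, 0.002, 0.022, 0, 0.001, 0.011, 0, 0, 0, 0, 0, 0, 0, 0, 0, 0, 0, 0, 0, 0, 0, 0, 0, 0, 0, 0, 0, 0, 0, 0, 0, 0, 0, 0, 0, 0, 0, 0, 0, 0, 0, 0, 0, 0, 0, 0, 0, 0, 0, 0, 0, 0, 0, 0, 0, 0]
```

Call:
drive_tool(
  targets=[-0.001,0.006,0.02,-0.002,0,0.031,0,0,0,0.02,0,0,0,0,0,0,0.015,0,0,0,0,0,0,0.007,0,0,0,0,0,0,0,0,0,0,0,0,0,0,0,0,0,0,0,0,0,0,0,0,0,0,0,0,0,0,0,0,0,0,0,0,0,0,0,0,0,0,0,0,0,0],
)

```text
t: 65.7
eef_pos: [444.8, 114.6, 84.9]
tcp_rot: [3.141, 0.006, 2.668]
force: [-1.3, -0.1, -0.4]
opening: 85.5
```

```bash
python3 pl.py 0 s25 439.5,120,40,2.686
```

```text
t 65.7 pos [444.8 114.6  84.9] rot [3.141 0.006 2.668] F [-1.3 -0.1 -0.4] op 85.5 q7 -0.31
CALL 1
[0.004, 0.001, 0.022, 0, 0.003, -0.009, 0, 0.003, 0.001, 0.023, 0.001, 0.004, -0.009, 0, 0, 0, 0, 0, 0, 0, 0, 0, 0, 0, 0, 0, 0, 0, 0, 0, 0, 0, 0, 0, 0, 0, 0, 0, 0, 0, 0, 0, 0, 0, 0, 0, 0, 0, 0, 0, 0, 0, 0, 0, 0, 0, 0, 0, 0, 0, 0, 0, 0, 0, 0, 0, 0, 0, 0, 0]
```

Call:
drive_tool(
  targets=[0.007,0.002,0.01,0.001,0.006,-0.018,0,0,0,0.015,0,0,0,0,0,0,0.01,0,0,0,0,0,0,0.003,0,0,0,0,0,0,0,0,0,0,0,0,0,0,0,0,0,0,0,0,0,0,0,0,0,0,0,0,0,0,0,0,0,0,0,0,0,0,0,0,0,0,0,0,0,0],
)

```text
t: 66.95
eef_pos: [438.8, 121.0, 45.2]
tcp_rot: [3.141, -0.0, 2.689]
force: [0.2, 0.0, -0.3]
opening: 85.7
```

```bash
python3 pl.py 0 s25 439.5,120,40,2.686
```

```text
t 66.95 pos [438.8 121.   45.2] rot [ 3.141 -0.     2.689] F [ 0.2  0.  -0.3] op 85.7 q7 -0.41
CALL 1
[-0.0011, -0.0006, 0.0052, 0.001, 0, 0.003, 0, 0, 0, 0, 0, 0, 0, 0, 0, 0, 0, 0, 0, 0, 0, 0, 0, 0, 0, 0, 0, 0, 0, 0, 0, 0, 0, 0, 0, 0, 0, 0, 0, 0, 0, 0, 0, 0, 0, 0, 0, 0, 0, 0, 0, 0, 0, 0, 0, 0, 0, 0, 0, 0, 0, 0, 0, 0, 0, 0, 0, 0, 0, 0]
```

Call:
drive_tool(
  targets=[-0.001,-0.0006,0.005,0.001,0,0.003,0,0,0,0,0,0,0,1,0,0,0,0,0,0,1,0,0,0,0,0,0,1,0,0,0,0,0,0,1,0,0,0,0,0,0,1,0,0,0,0,0,0,1,0,0,0,0,0,0,1,0,0,0,0,0,0,1,0,0,0,0,0,0,1],
  squeeze=20,
)

```text
t: 68.2
eef_pos: [439.6, 120.0, 39.9]
tcp_rot: [-3.142, -0.0, 2.686]
force: [-0.5, -0.1, 1.4]
opening: 49.5
```

Call:
drive_tool(
  targets=[0,0,0,0,0,0,0,0,0,0,0,0,0,0,0,0,0,0,0,0,0,0,0,0,0,0,0.18,0,0,0,0,0,0,0.18,0,0,0,0,0,0,0.18,0,0,0,0,0,0,0.18,0,0,0,0,0,0,0.18,0,0,0,0,0,0,0.18,0,0,0,0,0,0,0.18,0],
)

```text
t: 69.45
eef_pos: [439.2, 120.2, 39.6]
tcp_rot: [-3.14, -0.001, 1.384]
force: [-1.2, -0.6, -0.1]
opening: 85.4
```

```bash
python3 pl.py 0 s25 439.5,120,40,1.115
```

```text
t 69.45 pos [439.2 120.2  39.6] rot [-3.140e+00 -1.000e-03  1.384e+00] F [-1.2 -0.6 -0.1] op 85.4 q7 -1.6
CALL 1
[-0.0001, 0.0001, -0.0002, -0.001, 0, 0.135, 0, 0, 0.0002, -0.0002, -0.001, -0.001, 0.134, 0, 0, 0, 0, 0, 0, 0, 0, 0, 0, 0, 0, 0, 0, 0, 0, 0, 0, 0, 0, 0, 0, 0, 0, 0, 0, 0, 0, 0, 0, 0, 0, 0, 0, 0, 0, 0, 0, 0, 0, 0, 0, 0, 0, 0, 0, 0, 0, 0, 0, 0, 0, 0, 0, 0, 0, 0]
```

Call:
drive_tool(
  targets=[0,0,0,-0.001,0,0.135,0,0,0.0004,-0.0002,-0.001,-0.001,0.134,0,0,0,0,0,0,0,0,0,0,0,0,0,0,1,0,0,0,0,0,0,1,0,0,0,0,0,0,1,0,0,0,0,0,0,1,0,0,0,0,0,0,1,0,0,0,0,0,0,1,0,0,0,0,0,0,1],
  squeeze=40,
)

```text
t: 70.7
eef_pos: [439.5, 120.5, 40.2]
tcp_rot: [3.141, -0.001, 1.112]
force: [-0.2, -1.0, 3.4]
opening: 49.2
```

Call:
drive_tool(
  targets=[0,0,0,0,0,0,1,0,0,-0.01,0,0,0,1,0,0,-0.03,0,0,0,1,0,0,-0.04,0,0,0,1,0,0,-0.04,0,0,0,1,0,0,0,0,0,0,1,0,0,0,0,0,0,1,0,0,0,0,0,0,1,0,0,0,0,0,0,1,0,0,0,0,0,0,1],
)

```text
t: 71.95
eef_pos: [435.8, 118.5, 161.2]
tcp_rot: [-3.134, 0.007, 1.115]
force: [-0.2, 1.1, -2.2]
opening: 49.1
```

```bash
python3 pl.py 1 s40 540,-60,170,1.4 640.2,-171.4,150,1.7; python3 one.py saucer_square 640,-171,0.13 14;  python3 one.py lid_square 539,-458,1.15
```

```text
t 71.95 pos [435.8 118.5 161.2] rot [-3.134  0.007  1.115] F [-0.2  1.1 -2.2] op 49.1 q7 -1.52
CALL 1
[-0.019, 0.029, -0.002, -0.001, 0.001, -0.048, 1, -0.02, 0.028, -0.001, -0.002, 0.001, -0.047, 1, -0.022, 0.027, -0.002, -0.001, 0.001, -0.048, 1, -0.023, 0.025, -0.001, -0.002, 0.001, -0.047, 1, -0.024, 0.025, -0.002, -0.001, 0.001, -0.048, 1, -0.025, 0.023, -0.001, -0.001, 0, -0.047, 1, -0.023, 0.029, 0.005, 0, 0, -0.075, 1, -0.026, 0.028, 0.005, 0, 0, -0.075, 1, -0.027, 0.026, 0.005, 0, 0, -0.075, 1, -0.029, 0.023, 0.005, -0.001, 0, -0.075, 1]
saucer_square T [ 6.3841e+02 -1.7191e+02  1.3000e-01] 0.008
saucer_square S [ 6.4045e+02 -1.7107e+02  1.4000e-01] 0.139
pics/one_1796616622.png
lid_square T [ 536.85 -457.94    1.19] 0.007
lid_square S [ 541.05 -458.22    1.16] 0.005
pics/one_1796616628.png
```

Call:
drive_tool(
  targets=[-0.019,0.029,-0.002,-0.001,0.001,-0.048,1,-0.02,0.028,-0.001,-0.002,0.001,-0.047,1,-0.022,0.027,-0.002,-0.001,0.001,-0.048,1,-0.023,0.025,-0.001,-0.002,0.001,-0.047,1,-0.024,0.025,-0.002,-0.001,0.001,-0.048,1,-0.025,0.023,-0.001,-0.001,0,-0.047,1,-0.023,0.029,0.005,0,0,-0.075,1,-0.026,0.028,0.005,0,0,-0.075,1,-0.022,0.02,0.005,0,0,-0.075,1,-0.01,0.01,0.005,-0.001,0,-0.075,1],
)

```text
t: 73.4
eef_pos: [628.7, -154.0, 149.6]
tcp_rot: [3.139, -0.0, 1.721]
force: [-1.0, 0.8, -2.4]
opening: 49.1
```

```bash
python3 pl.py 1 s40 640.2,-171.4,110,1.7
```

```text
t 73.4 pos [ 628.7 -154.   149.6] rot [ 3.139 -0.     1.721] F [-1.   0.8 -2.4] op 49.1 q7 -0.34
CALL 1
[-0.009, 0.004, 0.02, 0.001, 0, 0.01, 1, -0.01, 0.005, 0.02, 0.001, 0, 0.011, 1, 0, 0, 0, 0, 0, 0, 1, 0, 0, 0, 0, 0, 0, 1, 0, 0, 0, 0, 0, 0, 1, 0, 0, 0, 0, 0, 0, 1, 0, 0, 0, 0, 0, 0, 1, 0, 0, 0, 0, 0, 0, 1, 0, 0, 0, 0, 0, 0, 1, 0, 0, 0, 0, 0, 0, 1]
```

Call:
drive_tool(
  targets=[-0.018,0.009,0.02,0.001,0,0.021,1,0,0,0.02,0,0,0,1,0,0,0.015,0,0,0,1,0,0,0.006,0,0,0,1,0,0,0,0,0,0,1,0,0,0,0,0,0,1,0,0,0,0,0,0,1,0,0,0,0,0,0,1,0,0,0,0,0,0,1,0,0,0,0,0,0,1],
)

```text
t: 74.65
eef_pos: [640.6, -168.8, 86.8]
tcp_rot: [3.139, -0.002, 1.701]
force: [-0.1, 0.2, -1.6]
opening: 49.3
```

```bash
python3 pl.py 1 s40 640.4,-171.4,75,1.7
```

```text
t 74.65 pos [ 640.6 -168.8   86.8] rot [ 3.139e+00 -2.000e-03  1.701e+00] F [-0.1  0.2 -1.6] op 49.3 q7 -0.37
CALL 1
[-0.003, -0.001, 0.012, 0.002, -0.002, 0.001, 1, 0, 0, 0, 0, 0, 0, 1, 0, 0, 0, 0, 0, 0, 1, 0, 0, 0, 0, 0, 0, 1, 0, 0, 0, 0, 0, 0, 1, 0, 0, 0, 0, 0, 0, 1, 0, 0, 0, 0, 0, 0, 1, 0, 0, 0, 0, 0, 0, 1, 0, 0, 0, 0, 0, 0, 1, 0, 0, 0, 0, 0, 0, 1]
```

Call:
drive_tool(
  targets=[-0.0026,-0.0005,0.008,0.002,-0.002,0.001,1,0,0,0.004,0,0,0,1,0,0,0,0,0,0,1,0,0,0,0,0,0,1,0,0,0,0,0,0,1,0,0,0,0,0,0,1,0,0,0,0,0,0,1,0,0,0,0,0,0,1,0,0,0,0,0,0,1,0,0,0,0,0,0,1],
)

```text
t: 75.9
eef_pos: [640.4, -171.7, 73.9]
tcp_rot: [3.141, 0.0, 1.7]
force: [-0.0, 0.6, -2.0]
opening: 49.3
```

```bash
python3 pl.py 1 s40 640.4,-171.4,62,1.7;python3 car.py 50 -40 14 pics/car11.png
```

```text
t 75.9 pos [ 640.4 -171.7   73.9] rot [3.141 0.    1.7  ] F [-0.   0.6 -2. ] op 49.3 q7 -0.38
CALL 1
[0, 0, 0.012, 0, 0, 0, 1, 0, 0, 0, 0, 0, 0, 1, 0, 0, 0, 0, 0, 0, 1, 0, 0, 0, 0, 0, 0, 1, 0, 0, 0, 0, 0, 0, 1, 0, 0, 0, 0, 0, 0, 1, 0, 0, 0, 0, 0, 0, 1, 0, 0, 0, 0, 0, 0, 1, 0, 0, 0, 0, 0, 0, 1, 0, 0, 0, 0, 0, 0, 1]
```

View pics/car11.png

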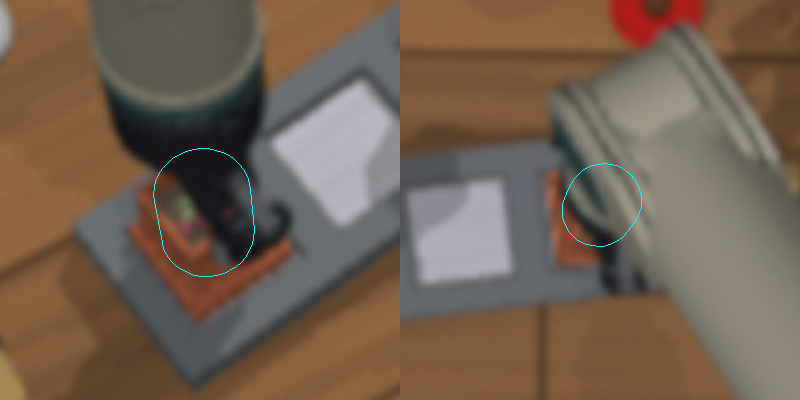

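Call:
drive_tool(
  targets=[0,0,0.006,0,0,0,1,0,0,0.004,0,0,0,1,0,0,0.002,0,0,0,1,0,0,0,0,0,0,1,0,0,0,0,0,0,1,0,0,0.002,0,0,0,1,0,0,0,0,0,0,1,0,0,0,0,0,0,1,0,0,0,0,0,0,1,0,0,0,0,0,0,1],
)

```text
t: 77.25
eef_pos: [640.4, -171.7, 58.8]
tcp_rot: [3.141, 0.0, 1.7]
force: [0.8, 0.2, -1.7]
opening: 49.1
```

```bash
python3 pl.py 1 s40 640.4,-171.4,57.7,1.7
```

```text
t 77.25 pos [ 640.4 -171.7   58.8] rot [3.141 0.    1.7  ] F [ 0.8  0.2 -1.7] op 49.1 q7 -0.39
CALL 1
[0.0003, 0, 0.0011, 0, 0, 0, 1, 0, 0, 0, 0, 0, 0, 1, 0, 0, 0, 0, 0, 0, 1, 0, 0, 0, 0, 0, 0, 1, 0, 0, 0, 0, 0, 0, 1, 0, 0, 0, 0, 0, 0, 1, 0, 0, 0, 0, 0, 0, 1, 0, 0, 0, 0, 0, 0, 1, 0, 0, 0, 0, 0, 0, 1, 0, 0, 0, 0, 0, 0, 1]
```

Now inside the saucer (no contact on the way down). Seat it and release.

Call:
drive_tool(
  targets=[0,0,0.0015,0,0,0,1,0,0,0,0,0,0,1,0,0,0,0,0,0,0,0,0,0,0,0,0,0,0,0,0,0,0,0,0,0,0,0,0,0,0,0,0,0,-0.01,0,0,0,0,0,0,-0.03,0,0,0,0,0,0,-0.04,0,0,0,0,0,0,-0.03,0,0,0,0],
)

```text
t: 78.5
eef_pos: [639.8, -171.2, 170.6]
tcp_rot: [-3.14, -0.001, 1.701]
force: [1.1, -0.1, 0.7]
opening: 85.3
```

```bash
python3 pl.py 0 s50 539,-458.3,150,1.16
```

```text
t 78.5 pos [ 639.8 -171.2  170.6] rot [-3.140e+00 -1.000e-03  1.701e+00] F [ 1.1 -0.1  0.7] op 85.3 q7 -0.3
CALL 1
[-0.039, -0.02, 0.003, 0, 0, 0.077, 0, -0.04, -0.016, 0.003, 0, 0, 0.077, 0, -0.041, -0.013, 0.003, 0, 0, 0.077, 0, -0.042, -0.01, 0.003, -0.001, 0, 0.077, 0, -0.043, -0.007, 0.003, 0, 0, 0.078, 0, -0.044, -0.004, 0.003, -0.001, 0, 0.077, 0, -0.043, 0, 0.003, 0, 0, 0.078, 0, 0, 0, 0, 0, 0, 0, 0, 0, 0, 0, 0, 0, 0, 0, 0, 0, 0, 0, 0, 0, 0]
```

```bash
python3 pl.py 0 s50 539.7,-458.2,100,-0.406
```

```text
t 78.5 pos [ 639.8 -171.2  170.6] rot [-3.140e+00 -1.000e-03  1.701e+00] F [ 1.1 -0.1  0.7] op 85.3 q7 -0.3
CALL 1
[-0.023, -0.011, 0.006, 0, 0, 0.176, 0, -0.024, -0.007, 0.006, 0, 0, 0.176, 0, -0.025, -0.003, 0.006, 0, 0, 0.175, 0, -0.025, 0.002, 0.006, 0, 0, 0.176, 0, -0.025, 0.006, 0.006, 0, 0, 0.175, 0, -0.023, 0.01, 0.006, 0, 0, 0.176, 0, -0.021, 0.014, 0.006, 0, 0, 0.175, 0, -0.018, 0.017, 0.006, 0, 0, 0.176, 0, -0.015, 0.021, 0.006, 0, 0, 0.175, 0, -0.012, 0.023, 0.006, 0, 0.001, 0.176, 0]
CALL 2
[-0.007, 0.024, 0.005, 0, 0.001, 0.175, 0, -0.003, 0.026, 0.006, -0.001, 0, 0.176, 0, 0, 0, 0, 0, 0, 0, 0, 0, 0, 0, 0, 0, 0, 0, 0, 0, 0, 0, 0, 0, 0, 0, 0, 0, 0, 0, 0, 0, 0, 0, 0, 0, 0, 0, 0, 0, 0, 0, 0, 0, 0, 0, 0, 0, 0, 0, 0, 0, 0, 0, 0, 0, 0, 0, 0, 0]
```

Call:
drive_tool(
  targets=[-0.023,-0.011,0.006,0,0,0.176,0,-0.024,-0.007,0.006,0,0,0.176,0,-0.025,-0.003,0.006,0,0,0.175,0,-0.025,0.002,0.006,0,0,0.176,0,-0.025,0.006,0.006,0,0,0.175,0,-0.023,0.01,0.006,0,0,0.176,0,-0.021,0.014,0.006,0,0,0.175,0,-0.018,0.017,0.006,0,0,0.176,0,-0.015,0.021,0.006,0,0,0.175,0,-0.012,0.023,0.006,0,0.001,0.176,0],
)

```text
t: 79.75
eef_pos: [555.9, -410.1, 121.3]
tcp_rot: [-3.138, -0.017, -0.105]
force: [0.0, 0.4, -0.7]
opening: 85.6
```

Call:
drive_tool(
  targets=[-0.007,0.024,0.005,0,0.001,0.175,0,-0.003,0.018,0.006,-0.001,0,0.176,0,0,0,0,0,0,0,0,0,0,0,0,0,0,0,0,0,0,0,0,0,0,0,0,0,0,0,0,0,0,0,0,0,0,0,0,0,0,0,0,0,0,0,0,0,0,0,0,0,0,0,0,0,0,0,0,0],
)

```text
t: 81.0
eef_pos: [540.5, -448.6, 113.1]
tcp_rot: [-3.13, -0.019, -0.457]
force: [-0.7, -1.2, 0.8]
opening: 85.3
```

```bash
python3 pl.py 0 s25 539.7,-458.2,50,-0.406; for i in 1 2; do python3 one.py lid_square 539,-458,1.16; done;python3 one.py pot_square 640.5,-171.7,0.13 17.5; python3 one.py lid_large 616,17 72
```

```text
t 81.0 pos [ 540.5 -448.6  113.1] rot [-3.13  -0.019 -0.457] F [-0.7 -1.2  0.8] op 85.3 q7 -1.73
CALL 1
[0.001, 0.003, 0.021, -0.004, -0.007, -0.017, 0, 0.001, 0.003, 0.021, -0.003, -0.006, -0.017, 0, 0.001, 0.003, 0.021, -0.004, -0.007, -0.017, 0, 0, 0, 0, 0, 0, 0, 0, 0, 0, 0, 0, 0, 0, 0, 0, 0, 0, 0, 0, 0, 0, 0, 0, 0, 0, 0, 0, 0, 0, 0, 0, 0, 0, 0, 0, 0, 0, 0, 0, 0, 0, 0, 0, 0, 0, 0, 0, 0, 0]
lid_square T [ 540.1  -460.79    1.14] 0.305
lid_square S [ 540.97 -458.55    1.16] 0.006
pics/one_1796616804.png
lid_square T [ 540.18 -460.79    1.14] 0.305
lid_square S [ 541.04 -458.63    1.16] 0.006
pics/one_1796616814.png
pot_square T [ 6.3743e+02 -1.7160e+02  1.8000e-01] 0.191
pot_square S [ 6.4717e+02 -1.7515e+02  1.9000e-01] 0.288
pics/one_1796616825.png
lid_large T [619.95  19.03] 0.045
lid_large S [617.42  20.99] 0.232
pics/one_1796616836.png
```

```bash
python3 -c "
import cv2,numpy as np
a=cv2.imread('pics/one_1796616825.png');b=cv2.imread('pics/one_1796616836.png')
cv2.imwrite('pics/chk1.png',cv2.resize(np.vstack([a,b]),None,fx=.78,fy=.78))"
```

```text
(no output)
```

View pics/chk1.png

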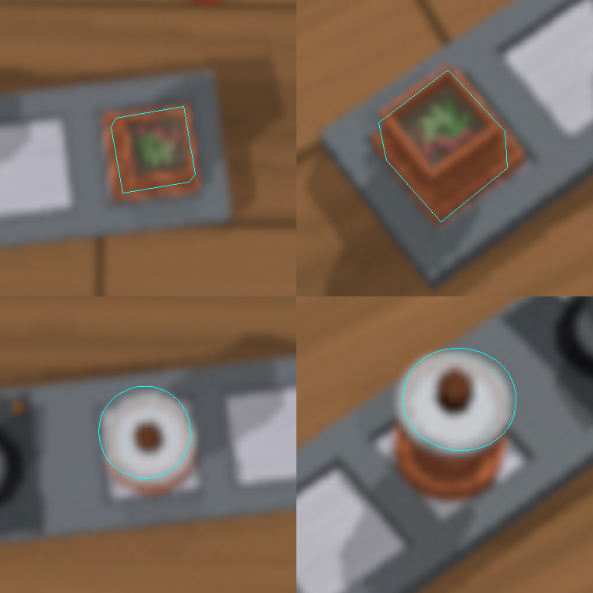

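Call:
drive_tool(
  targets=[0.004,0.008,0.015,-0.011,-0.019,-0.05,0,0,0,0.015,0,0,0,0,0,0,0.015,0,0,0,0,0,0,0.01,0,0,0,0,0,0,0,0,0,0,0,0,0,0,0,0,0,0,0,0,0,0,0,0,0,0,0,0,0,0,0,0,0,0,0,0,0,0,0,0,0,0,0,0,0,0],
)

```text
t: 82.65
eef_pos: [541.7, -457.2, 57.2]
tcp_rot: [3.141, -0.003, -0.408]
force: [-0.2, 0.0, 0.3]
opening: 85.3
```

```bash
python3 pl.py 0 s25 540,-458.3,30,-0.406
```

```text
t 82.65 pos [ 541.7 -457.2   57.2] rot [ 3.141e+00 -3.000e-03 -4.080e-01] F [-0.2  0.   0.3] op 85.3 q7 -1.7
CALL 1
[-0.001, 0.001, 0.014, 0, -0.001, -0.001, 0, 0, 0.001, 0.013, 0, -0.002, -0.001, 0, 0, 0, 0, 0, 0, 0, 0, 0, 0, 0, 0, 0, 0, 0, 0, 0, 0, 0, 0, 0, 0, 0, 0, 0, 0, 0, 0, 0, 0, 0, 0, 0, 0, 0, 0, 0, 0, 0, 0, 0, 0, 0, 0, 0, 0, 0, 0, 0, 0, 0, 0, 0, 0, 0, 0, 0]
```

Call:
drive_tool(
  targets=[-0.002,0.0015,0.015,0,-0.003,-0.002,0,0,0,0.013,0,0,0,0,0,0,0.009,0,0,0,0,0,0,0.004,0,0,0,0,0,0,0,0,0,0,0,0,0,0,0,0,0,0,0,0,0,0,0,0,0,0,0,0,0,0,0,0,0,0,0,0,0,0,0,0,0,0,0,0,0,0],
)

```text
t: 83.9
eef_pos: [539.2, -457.9, 13.3]
tcp_rot: [3.141, 0.0, -0.406]
force: [0.3, 0.4, 0.6]
opening: 85.4
```

```bash
python3 pl.py 0 s25 540,-458.3,12,-0.406
```

```text
t 83.9 pos [ 539.2 -457.9   13.3] rot [ 3.141  0.    -0.406] F [0.3 0.4 0.6] op 85.4 q7 -1.72
CALL 1
[0.0009, 0.0001, 0.0013, 0, 0, 0, 0, 0, 0, 0, 0, 0, 0, 0, 0, 0, 0, 0, 0, 0, 0, 0, 0, 0, 0, 0, 0, 0, 0, 0, 0, 0, 0, 0, 0, 0, 0, 0, 0, 0, 0, 0, 0, 0, 0, 0, 0, 0, 0, 0, 0, 0, 0, 0, 0, 0, 0, 0, 0, 0, 0, 0, 0, 0, 0, 0, 0, 0, 0, 0]
```

Call:
drive_tool(
  targets=[0.001,0,0.001,0,0,0,0,0,0,0,0,0,0,1,0,0,0,0,0,0,1,0,0,0,0,0,0,1,0,0,0,0,0,0,1,0,0,0,0,0,0,1,0,0,0,0,0,0,1,0,0,0,0,0,0,1,0,0,0,0,0,0,1,0,0,0,0,0,0,1],
  squeeze=20,
)

```text
t: 85.15
eef_pos: [540.3, -458.4, 12.4]
tcp_rot: [3.141, -0.0, -0.406]
force: [0.8, 0.0, 0.7]
opening: 52.1
```

Call:
drive_tool(
  targets=[0,0,0,0,0,0,0,0,0,0,0,0,0,0,0,0,0,0,0,0,0,0,0,0,0,0,-0.18,0,0,0,0,0,0,-0.18,0,0,0,0,0,0,-0.18,0,0,0,0,0,0,-0.18,0,0,0,0,0,0,-0.18,0,0,0,0,0,0,-0.18,0,0,0,0,0,0,-0.18,0],
)

```text
t: 86.4
eef_pos: [539.8, -458.8, 12.3]
tcp_rot: [3.141, 0.002, 0.895]
force: [-0.0, 0.8, 0.6]
opening: 85.8
```

```bash
python3 pl.py 0 s25 540,-458,12.3,1.165
```

```text
t 86.4 pos [ 539.8 -458.8   12.3] rot [3.141e+00 2.000e-03 8.950e-01] F [-0.   0.8  0.6] op 85.8 q7 -0.63
CALL 1
[0.0004, -0.0002, 0, 0, 0.001, -0.135, 0, 0.0003, -0.0001, -0.0001, 0, 0.001, -0.135, 0, 0, 0, 0, 0, 0, 0, 0, 0, 0, 0, 0, 0, 0, 0, 0, 0, 0, 0, 0, 0, 0, 0, 0, 0, 0, 0, 0, 0, 0, 0, 0, 0, 0, 0, 0, 0, 0, 0, 0, 0, 0, 0, 0, 0, 0, 0, 0, 0, 0, 0, 0, 0, 0, 0, 0, 0]
```

Call:
drive_tool(
  targets=[0.0005,-0.0002,0,0,0.001,-0.135,0,0,0,0,0,0.001,-0.135,0,0,0,0,0,0,0,0,0,0,0,0,0,0,1,0,0,0,0,0,0,1,0,0,0,0,0,0,1,0,0,0,0,0,0,1,0,0,0,0,0,0,1,0,0,0,0,0,0,1,0,0,0,0,0,0,1],
)

```text
t: 87.65
eef_pos: [539.6, -458.9, 12.0]
tcp_rot: [-3.141, 0.001, 1.168]
force: [0.0, 0.0, -0.1]
opening: 52.3
```

Call:
drive_tool(
  targets=[0,0,0,0,0,0,0,0,0,0,0,0,0,0,0,0,0,0,0,0,0,0,0,-0.006,0,0,0,0,0,0,-0.006,0,0,0,0,0,0,0,0,0,0,0,0,0,0,0,0,0,0,0,0,0,0,0,0,0,0,0,0,0,0,0,0,0,0,0,0,0,0,0],
)

```text
t: 88.9
eef_pos: [539.6, -458.8, 25.0]
tcp_rot: [-3.141, 0.001, 1.168]
force: [1.0, 0.3, -0.3]
opening: 85.2
```

```bash
python3 pl.py 0 s25 540.2,-458.4,24,1.165
```

```text
t 88.9 pos [ 539.6 -458.8   25. ] rot [-3.141e+00  1.000e-03  1.168e+00] F [ 1.   0.3 -0.3] op 85.2 q7 -0.38
CALL 1
[0.0006, 0.0004, 0.001, 0, 0.001, 0.003, 0, 0, 0, 0, 0, 0, 0, 0, 0, 0, 0, 0, 0, 0, 0, 0, 0, 0, 0, 0, 0, 0, 0, 0, 0, 0, 0, 0, 0, 0, 0, 0, 0, 0, 0, 0, 0, 0, 0, 0, 0, 0, 0, 0, 0, 0, 0, 0, 0, 0, 0, 0, 0, 0, 0, 0, 0, 0, 0, 0, 0, 0, 0, 0]
```

Call:
drive_tool(
  targets=[0.0007,0,0.001,0,0,0,0,0,0,0,0,0,0,1,0,0,0,0,0,0,1,0,0,0,0,0,0,1,0,0,0,0,0,0,1,0,0,0,0,0,0,1,0,0,0,0,0,0,1,0,0,0,0,0,0,1,0,0,0,0,0,0,1,0,0,0,0,0,0,1],
  squeeze=40,
)

```text
t: 90.15
eef_pos: [540.0, -458.1, 23.9]
tcp_rot: [-3.141, 0.001, 1.168]
force: [0.2, 0.3, -0.1]
opening: 20.3
```

Call:
drive_tool(
  targets=[0,0,0,0,0,0,1,0,0,-0.01,0,0,0,1,0,0,-0.03,0,0,0,1,0,0,-0.04,0,0,0,1,0,0,-0.04,0,0,0,1,0,0,0,0,0,0,1,0,0,0,0,0,0,1,0,0,0,0,0,0,1,0,0,0,0,0,0,1,0,0,0,0,0,0,1],
)

```text
t: 91.4
eef_pos: [538.2, -456.9, 145.8]
tcp_rot: [-3.135, -0.0, 1.169]
force: [-1.1, -0.3, -0.3]
opening: 20.3
```

```bash
python3 pl.py 1 s35 640.4,-171.7,145,1.7;  python3 car.py 53 -19 -14 pics/car12.png
```

```text
t 91.4 pos [ 538.2 -456.9  145.8] rot [-3.135 -0.     1.169] F [-1.1 -0.3 -0.3] op 20.3 q7 -0.3
CALL 1
[0.034, -0.002, 0, -0.001, 0, -0.059, 1, 0.034, 0, 0, -0.001, 0, -0.059, 1, 0.033, 0.002, 0, -0.001, 0, -0.059, 1, 0.033, 0.004, 0, 0, 0, -0.059, 1, 0.033, 0.006, 0, -0.001, 0, -0.059, 1, 0.033, 0.008, 0, 0, 0, -0.059, 1, 0.032, 0.01, 0, -0.001, -0.001, -0.059, 1, 0.032, 0.012, 0.001, 0, 0, -0.059, 1, 0.031, 0.013, 0, -0.001, -0.001, -0.059, 1, 0, 0, 0, 0, 0, 0, 1]
```

View pics/car12.png

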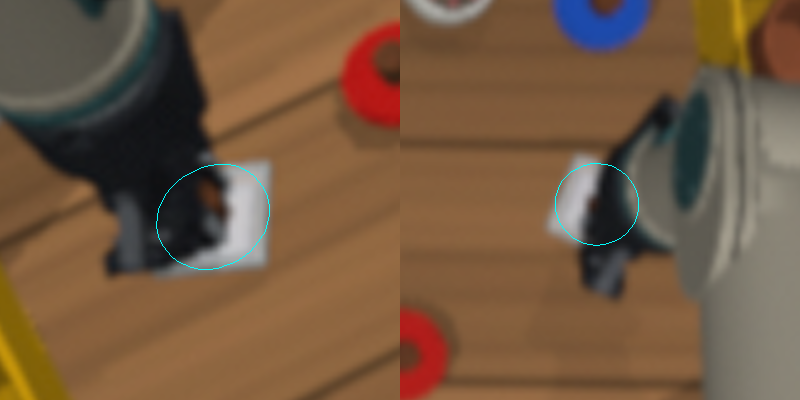

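Call:
drive_tool(
  targets=[0.034,-0.002,0,-0.001,0,-0.059,1,0.034,0,0,-0.001,0,-0.059,1,0.033,0.002,0,-0.001,0,-0.059,1,0.033,0.004,0,0,0,-0.059,1,0.033,0.006,0,-0.001,0,-0.059,1,0.033,0.008,0,0,0,-0.059,1,0.032,0.01,0,-0.001,-0.001,-0.059,1,0.025,0.012,0.001,0,0,-0.059,1,0.015,0.01,0,-0.001,-0.001,-0.059,1,0,0,0,0,0,0,1],
)

```text
t: 92.75
eef_pos: [641.4, -174.4, 145.4]
tcp_rot: [3.139, 0.0, 1.737]
force: [0.2, -0.2, -1.0]
opening: 20.6
```

```bash
python3 pl.py 1 s35 640.4,-172,120,1.7
```

```text
t 92.75 pos [ 641.4 -174.4  145.4] rot [3.139 0.    1.737] F [ 0.2 -0.2 -1. ] op 20.6 q7 -0.28
CALL 1
[0.003, -0.001, 0.025, 0.003, 0, 0.037, 1, 0, 0, 0, 0, 0, 0, 1, 0, 0, 0, 0, 0, 0, 1, 0, 0, 0, 0, 0, 0, 1, 0, 0, 0, 0, 0, 0, 1, 0, 0, 0, 0, 0, 0, 1, 0, 0, 0, 0, 0, 0, 1, 0, 0, 0, 0, 0, 0, 1, 0, 0, 0, 0, 0, 0, 1, 0, 0, 0, 0, 0, 0, 1]
```

Call:
drive_tool(
  targets=[0.003,-0.001,0.012,0.003,0,0.037,1,0,0,0.012,0,0,0,1,0,0,0.008,0,0,0,1,0,0,0.004,0,0,0,1,0,0,0,0,0,0,1,0,0,0,0,0,0,1,0,0,0,0,0,0,1,0,0,0,0,0,0,1,0,0,0,0,0,0,1,0,0,0,0,0,0,1],
)

```text
t: 94.0
eef_pos: [639.6, -177.1, 108.4]
tcp_rot: [-3.141, 0.005, 1.694]
force: [-1.2, 1.1, -1.4]
opening: 20.4
```

```bash
python3 pl.py 1 s35 640.4,-172,100,1.7;  python3 car.py 53 -19 -14 pics/car13.png
```

```text
t 94.0 pos [ 639.6 -177.1  108.4] rot [-3.141  0.005  1.694] F [-1.2  1.1 -1.4] op 20.4 q7 -0.35
CALL 1
[0.005, 0.001, 0.008, -0.001, 0.005, -0.006, 1, 0, 0, 0, 0, 0, 0, 1, 0, 0, 0, 0, 0, 0, 1, 0, 0, 0, 0, 0, 0, 1, 0, 0, 0, 0, 0, 0, 1, 0, 0, 0, 0, 0, 0, 1, 0, 0, 0, 0, 0, 0, 1, 0, 0, 0, 0, 0, 0, 1, 0, 0, 0, 0, 0, 0, 1, 0, 0, 0, 0, 0, 0, 1]
```

View pics/car13.png

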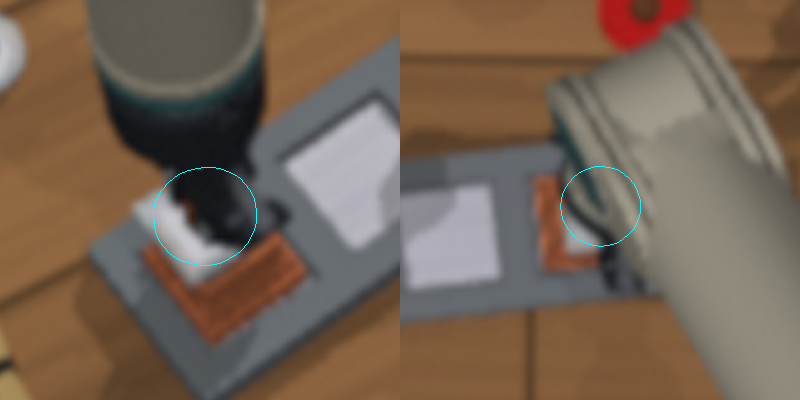

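Call:
drive_tool(
  targets=[0.005,0.0015,0.006,0,0.005,-0.006,1,0,0,0.003,0,0,0,1,0,0,0,0,0,0,1,0,0,0,0,0,0,1,0,0,0,0,0,0,1,0,0,0,0,0,0,1,0,0,0,0,0,0,1,0,0,0,0,0,0,1,0,0,0,0,0,0,1,0,0,0,0,0,0,1],
)

```text
t: 95.35
eef_pos: [640.5, -171.7, 98.7]
tcp_rot: [-3.141, -0.001, 1.7]
force: [-0.3, 0.5, 0.1]
opening: 20.3
```

```bash
python3 pl.py 1 s35 640.4,-172,92,1.7
```

```text
t 95.35 pos [ 640.5 -171.7   98.7] rot [-3.141e+00 -1.000e-03  1.700e+00] F [-0.3  0.5  0.1] op 20.3 q7 -0.35
CALL 1
[-0.0003, -0.0001, 0.0067, -0.001, -0.001, 0, 1, 0, 0, 0, 0, 0, 0, 1, 0, 0, 0, 0, 0, 0, 1, 0, 0, 0, 0, 0, 0, 1, 0, 0, 0, 0, 0, 0, 1, 0, 0, 0, 0, 0, 0, 1, 0, 0, 0, 0, 0, 0, 1, 0, 0, 0, 0, 0, 0, 1, 0, 0, 0, 0, 0, 0, 1, 0, 0, 0, 0, 0, 0, 1]
```

Call:
drive_tool(
  targets=[-0.0003,0,0.003,0,0,0,1,0,0,0.002,0,0,0,1,0,0,0.0015,0,0,0,1,0,0,0,0,0,0,1,0,0,0,0,0,0,1,0,0,0,0,0,0,1,0,0,0,0,0,0,1,0,0,0,0,0,0,1,0,0,0,0,0,0,1,0,0,0,0,0,0,1],
)

```text
t: 96.6
eef_pos: [640.5, -171.9, 91.7]
tcp_rot: [-3.141, -0.001, 1.7]
force: [0.2, 0.5, -1.0]
opening: 20.3
```

```bash
python3 pl.py 1 s35 640.4,-172,90.4,1.7
```

```text
t 96.6 pos [ 640.5 -171.9   91.7] rot [-3.141e+00 -1.000e-03  1.700e+00] F [ 0.2  0.5 -1. ] op 20.3 q7 -0.36
CALL 1
[0, -0.0001, 0.0013, -0.001, -0.001, 0, 1, 0, 0, 0, 0, 0, 0, 1, 0, 0, 0, 0, 0, 0, 1, 0, 0, 0, 0, 0, 0, 1, 0, 0, 0, 0, 0, 0, 1, 0, 0, 0, 0, 0, 0, 1, 0, 0, 0, 0, 0, 0, 1, 0, 0, 0, 0, 0, 0, 1, 0, 0, 0, 0, 0, 0, 1, 0, 0, 0, 0, 0, 0, 1]
```

Plug is inside, no contact force. Seat, release, rise.

Call:
drive_tool(
  targets=[0,0,0.0015,0,0,0,1,0,0,0,0,0,0,1,0,0,0,0,0,0,1,0,0,0,0,0,0,0.4,0,0,0,0,0,0,0.4,0,0,0,0,0,0,0.4,0,0,-0.01,0,0,0,0.4,0,0,-0.03,0,0,0,0.4,0,0,-0.04,0,0,0,0.4,0,0,-0.04,0,0,0,0.4],
)

```text
t: 97.85
eef_pos: [639.1, -171.9, 211.9]
tcp_rot: [-3.136, -0.003, 1.701]
force: [0.5, -0.6, -0.4]
opening: 51.1
```

```bash
python3 - <<'E'
import numpy as np
b=np.array([628.3,-77]);u=np.array([np.cos(1.7),np.sin(1.7)]);print(b+u*(95+127))
E
python3 pl.py 0.4 s50 600,143.1,190,1.7 
```

```text
[599.69652227 143.14958792]
t 97.85 pos [ 639.1 -171.9  211.9] rot [-3.136e+00 -3.000e-03  1.701e+00] F [ 0.5 -0.6 -0.4] op 51.1 q7 -0.26
CALL 1
[0.045, 0, 0.003, -0.001, 0, 0, 0.4, 0.045, 0, 0.003, -0.001, 0, 0, 0.4, 0.045, 0, 0.003, -0.001, -0.001, 0, 0.4, 0.046, 0.001, 0.003, -0.001, 0, 0, 0.4, 0.045, 0, 0.004, 0, -0.001, 0, 0.4, 0.046, 0.001, 0.003, -0.001, 0, 0.001, 0.4, 0.045, 0, 0.004, 0, -0.001, 0, 0.4, 0, 0, 0, 0, 0, 0, 0.4, 0, 0, 0, 0, 0, 0, 0.4, 0, 0, 0, 0, 0, 0, 0.4]
```

Call:
drive_tool(
  targets=[0.045,0,0.003,-0.001,0,-0.17,0.4,0.045,-0.006,0.003,-0.001,0,-0.17,0.4,0.042,-0.016,0.003,-0.001,-0.001,-0.17,0.4,0.039,-0.024,0.003,-0.001,0,-0.17,0.4,0.035,-0.029,0.004,0,-0.001,-0.17,0.4,0.031,-0.033,0.003,-0.001,0,-0.17,0.4,0.02,-0.033,0.004,0,-0.001,-0.17,0.4,0,0,0,0,0,-0.17,0.4,0,0,0,0,0,-0.17,0.4,0,0,0,0,0,0,0.4],
)

```text
t: 99.1
eef_pos: [414.5, -66.9, 197.6]
tcp_rot: [-3.136, 0.018, -3.001]
force: [-0.2, -0.5, 0.2]
opening: 51.5
```

```bash
python3 pl.py 0.4 s30 599.7,143.1,100,3.27; python3 - <<'E'
from h import *
from workcell import r
a=[];
for n,b in(("top",(215,140,315,190)),("scene",(190,155,330,275))):
    c=r.capture(n); cv2.imwrite(f"pics/full_{n}_99.png",c["frame"]); x0,y0,x1,y1=b; s=780/(x1-x0); im=cv2.resize(c["frame"],None,fx=s,fy=s,interpolation=cv2.INTER_CUBIC)
    def dr(h): cv2.polylines(im,[np.int32((h+.5)*s)],True,(255,255,0),1)
    if n=="scene":
        dr(hull(c,(616.5,17),[(66,77),(66,82)],'c')); dr(hull(c,(640.4,-172),[(53,71.5),(53,76.5)],'s',0.13))
    cv2.imwrite(f"pics/chk2_{n}.png",im[int(y0*s):int(y1*s),int(x0*s):int(x1*s)])
E
```

```text
t 99.1 pos [414.5 -66.9 197.6] rot [-3.136  0.018 -3.001] F [-0.2 -0.5  0.2] op 51.5 q7 0.88
CALL 1
[-0.021, 0.018, 0.01, -0.001, 0.002, 0.001, 0.4, -0.021, 0.018, 0.01, 0, 0.002, 0.001, 0.4, -0.021, 0.018, 0.01, -0.001, 0.002, 0.001, 0.4, -0.021, 0.018, 0.01, 0, 0.002, 0.001, 0.4, -0.021, 0.019, 0.01, -0.001, 0.002, 0.001, 0.4, -0.021, 0.018, 0.01, 0, 0.002, 0.001, 0.4, -0.021, 0.019, 0.01, -0.001, 0.002, 0.001, 0.4, -0.021, 0.018, 0.01, 0, 0.001, 0.002, 0.4, -0.021, 0.019, 0.01, -0.001, 0.002, 0.001, 0.4, -0.022, 0.018, 0.009, 0, 0.001, 0.002, 0.4]
```

View pics/chk2_scene.png

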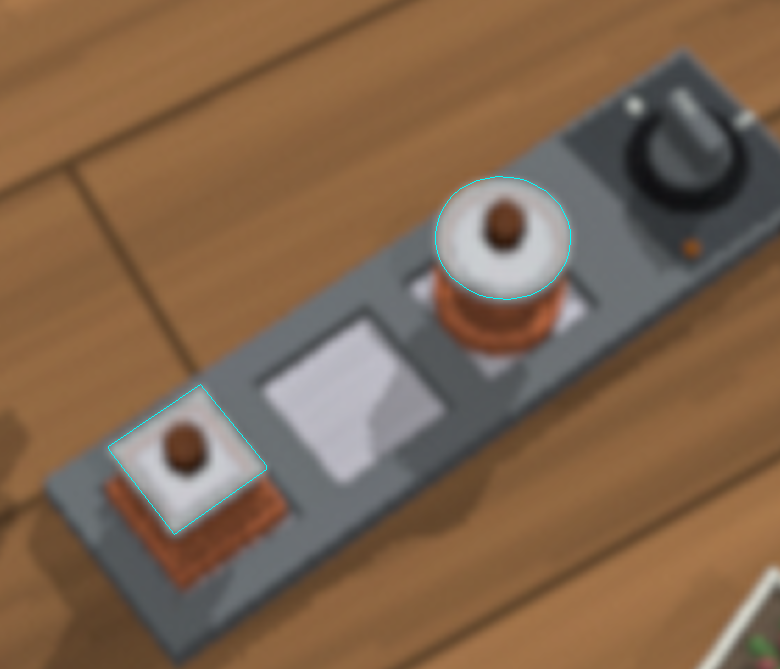

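View pics/chk2_top.png

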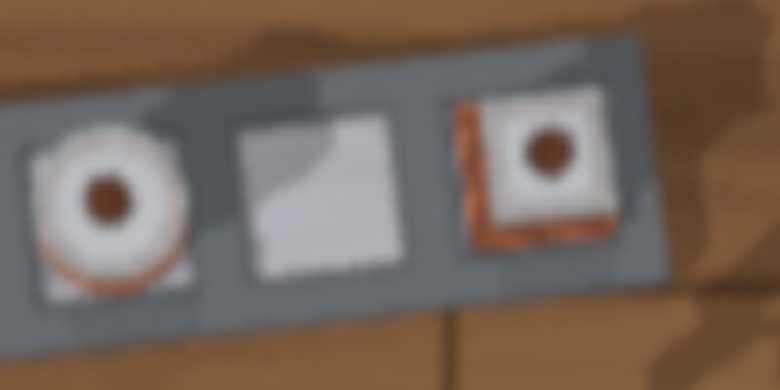

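Call:
drive_tool(
  targets=[-0.021,0.018,0.005,-0.001,0.002,0.001,0.4,-0.025,0.022,0.005,0,0.002,0.001,0.4,-0.025,0.022,0.005,-0.001,0.002,0.001,0.4,-0.025,0.022,0.005,0,0.002,0.001,0.4,-0.025,0.022,0.01,-0.001,0.002,0.001,0.4,-0.025,0.022,0.01,0,0.002,0.001,0.4,-0.025,0.022,0.01,-0.001,0.002,0.001,0.4,-0.021,0.018,0.01,0,0.001,0.002,0.4,-0.012,0.011,0.01,0,0.002,0.001,0.4,0,0,0,0,0,0,0.4],
)

```text
t: 100.45
eef_pos: [602.4, 143.5, 126.4]
tcp_rot: [-3.14, 0.0, -3.039]
force: [0.6, -0.2, 0.5]
opening: 51.1
```

```bash
python3 pl.py 0.4 s30 599.7,143.1,100,3.27
```

```text
t 100.45 pos [602.4 143.5 126.4] rot [-3.14   0.    -3.039] F [ 0.6 -0.2  0.5] op 51.1 q7 0.63
CALL 1
[0.003, 0, 0.026, -0.001, 0, -0.026, 0.4, 0, 0, 0, 0, 0, 0, 0.4, 0, 0, 0, 0, 0, 0, 0.4, 0, 0, 0, 0, 0, 0, 0.4, 0, 0, 0, 0, 0, 0, 0.4, 0, 0, 0, 0, 0, 0, 0.4, 0, 0, 0, 0, 0, 0, 0.4, 0, 0, 0, 0, 0, 0, 0.4, 0, 0, 0, 0, 0, 0, 0.4, 0, 0, 0, 0, 0, 0, 0.4]
```

Call:
drive_tool(
  targets=[0.003,0,0.014,-0.001,0,-0.026,0.4,0,0,0.012,0,0,0,0.4,0,0,0.012,0,0,0,0.4,0,0,0.006,0,0,0,0.4,0,0,0,0,0,0,0.4,0,0,0,0,0,0,0.4,0,0,0,0,0,0,0.4,0,0,0,0,0,0,0.4,0,0,0,0,0,0,0.4,0,0,0,0,0,0,0.4],
)

```text
t: 101.7
eef_pos: [598.5, 139.7, 80.6]
tcp_rot: [-3.139, 0.001, -3.015]
force: [-1.0, -0.5, -0.6]
opening: 50.9
```

```bash
python3 - <<'E'
from h import *
from workcell import r
c=r.capture("top"); print(ray(c,(126.5/5.6+170-.4,202/5.6+136-.4),34)); s=r.capture("scene"); print(ray(s,(688/5.571+190-.5,160/5.571+155-.5),34))
E
python3 pl.py 0.4 s30 599.7,143.1,51,3.27; python3 car.py 14 -15 15 pics/car14.png
```

```text
[597.27712626 143.08491911]
[606.04150475 140.62100099]
t 101.8 pos [598.5 139.6  80.5] rot [-3.139  0.    -3.015] F [ 0.2 -0.1 -0.1] op 51.1 q7 0.6
CALL 1
[-0.002, 0.003, 0.03, -0.002, 0, -0.002, 0.4, 0, 0, 0, 0, 0, 0, 0.4, 0, 0, 0, 0, 0, 0, 0.4, 0, 0, 0, 0, 0, 0, 0.4, 0, 0, 0, 0, 0, 0, 0.4, 0, 0, 0, 0, 0, 0, 0.4, 0, 0, 0, 0, 0, 0, 0.4, 0, 0, 0, 0, 0, 0, 0.4, 0, 0, 0, 0, 0, 0, 0.4, 0, 0, 0, 0, 0, 0, 0.4]
```

View pics/car14.png

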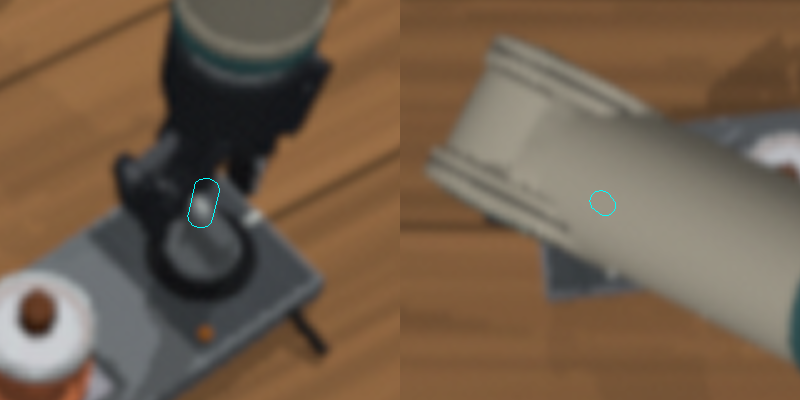

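Call:
drive_tool(
  targets=[-0.0015,0.0035,0.012,-0.002,0,-0.002,0.4,0,0,0.01,0,0,0,0.4,0,0,0.004,0,0,0,0.4,0,0,0,0,0,0,0.4,0,0,0,0,0,0,0.4,0,0,0,0,0,0,0.4,0,0,0,0,0,0,0.4,0,0,0,0,0,0,0.4,0,0,0,0,0,0,0.4,0,0,0,0,0,0,0.4],
)

```text
t: 103.15
eef_pos: [599.6, 143.5, 52.6]
tcp_rot: [-3.141, 0.0, -3.013]
force: [-0.0, -0.6, 0.5]
opening: 51.0
```

```bash
python3 pl.py 0.4 s30 599.7,143.1,52,3.27
```

```text
t 103.15 pos [599.6 143.5  52.6] rot [-3.141  0.    -3.013] F [-0.  -0.6  0.5] op 51.0 q7 0.57
CALL 1
[-0.0001, -0.0004, 0.0006, 0, 0, 0, 0.4, 0, 0, 0, 0, 0, 0, 0.4, 0, 0, 0, 0, 0, 0, 0.4, 0, 0, 0, 0, 0, 0, 0.4, 0, 0, 0, 0, 0, 0, 0.4, 0, 0, 0, 0, 0, 0, 0.4, 0, 0, 0, 0, 0, 0, 0.4, 0, 0, 0, 0, 0, 0, 0.4, 0, 0, 0, 0, 0, 0, 0.4, 0, 0, 0, 0, 0, 0, 0.4]
```

Call:
drive_tool(
  targets=[0,0,0,0,0,0,1,0,0,0,0,0,0,1,0,0,0,0,0,0,1,0,0,0,0,0,0,1,0,0,0,0,0,0,1,0,0,0,0,0,0,1,0,0,0,0,0,0,1,0,0,0,0,0,0.1,1,0,0,0,0,0,0.15,1,0,0,0,0,0,0.15,1],
  squeeze=30,
)

```text
t: 104.4
eef_pos: [598.8, 146.0, 52.9]
tcp_rot: [3.137, -0.002, 2.859]
force: [-0.8, 1.7, -0.9]
opening: 13.2
```

```bash
python3 pl.py 1
```

```text
t 104.4 pos [598.8 146.   52.9] rot [ 3.137e+00 -2.000e-03  2.859e+00] F [-0.8  1.7 -0.9] op 13.2 q7 0.2
```

Call:
drive_tool(
  targets=[0,0,0,0,0,0.15,1,0,0,0,0,0,0.15,1,0,0,0,0,0,0.15,1,0,0,0,0,0,0.15,1,0,0,0,0,0,0.15,1,0,0,0,0,0,0.15,1,0,0,0,0,0,0.1,1,0,0,0,0,0,0,1,0,0,0,0,0,0,1,0,0,0,0,0,0,1],
)

```text
t: 105.65
eef_pos: [599.6, 146.9, 52.9]
tcp_rot: [3.139, -0.005, 1.831]
force: [-1.1, 1.4, 0.8]
opening: 13.2
```

```bash
python3 pl.py 1 s30 599.7,143.1,53,1.7
```

```text
t 105.65 pos [599.6 146.9  52.9] rot [ 3.139 -0.005  1.831] F [-1.1  1.4  0.8] op 13.2 q7 -0.67
CALL 1
[-0.0037, -0.0009, -0.0001, 0.002, -0.005, 0.131, 1, 0, 0, 0, 0, 0, 0, 1, 0, 0, 0, 0, 0, 0, 1, 0, 0, 0, 0, 0, 0, 1, 0, 0, 0, 0, 0, 0, 1, 0, 0, 0, 0, 0, 0, 1, 0, 0, 0, 0, 0, 0, 1, 0, 0, 0, 0, 0, 0, 1, 0, 0, 0, 0, 0, 0, 1, 0, 0, 0, 0, 0, 0, 1]
```

Call:
drive_tool(
  targets=[-0.003,0,0,0,0,0.07,1,0,0,0,0,0,0.06,1,0,0,0,0,0,0.02,1,0,0,0,0,0,0,1,0,0,0,0,0,0,1,0,0,0,0,0,0,1,0,0,0,0,0,0,1,0,0,0,0,0,0,1,0,0,0,0,0,0,1,0,0,0,0,0,0,1],
)

```text
t: 106.9
eef_pos: [599.7, 147.0, 52.9]
tcp_rot: [3.139, -0.01, 1.688]
force: [0.9, -0.1, -0.8]
opening: 13.5
```

```bash
python3 pl.py 1; python3 -c "
from workcell import r;print(r.read_state()['torque'])"
```

```text
t 106.9 pos [599.7 147.   52.9] rot [ 3.139 -0.01   1.688] F [ 0.9 -0.1 -0.8] op 13.5 q7 -0.79
[0.00412486 0.01270813 0.56667882]
```

Torque shows the stop has been reached. Release and lift straight up.

Call:
drive_tool(
  targets=[0,0,0,0,0,0,0.4,0,0,0,0,0,0,0.4,0,0,0,0,0,0,0.4,0,0,0,0,0,0,0.4,0,0,-0.02,0,0,0,0.4,0,0,-0.04,0,0,0,0.4,0,0,-0.05,0,0,0,0.4,0,0,-0.05,0,0,0,0.4,0,0,0,0,0,0,0.4,0,0,0,0,0,0,0.4],
)

```text
t: 108.15
eef_pos: [600.0, 145.0, 223.8]
tcp_rot: [3.136, -0.011, 1.684]
force: [-0.0, -0.5, 0.4]
opening: 51.5
```

```bash
python3 pl.py 0.4 s45 430,260,240,1.7
```

```text
t 108.15 pos [600.  145.  223.8] rot [ 3.136 -0.011  1.684] F [-0.  -0.5  0.4] op 51.5 q7 -0.64
CALL 1
[0.027, -0.031, -0.003, 0.001, -0.002, -0.003, 0.4, 0.027, -0.031, -0.003, 0.001, -0.002, -0.003, 0.4, 0.027, -0.031, -0.003, 0.001, -0.002, -0.003, 0.4, 0.027, -0.031, -0.003, 0.001, -0.002, -0.004, 0.4, 0.026, -0.031, -0.004, 0.001, -0.003, -0.003, 0.4, 0, 0, 0, 0, 0, 0, 0.4, 0, 0, 0, 0, 0, 0, 0.4, 0, 0, 0, 0, 0, 0, 0.4, 0, 0, 0, 0, 0, 0, 0.4, 0, 0, 0, 0, 0, 0, 0.4]
```

Call:
drive_tool(
  targets=[0.027,-0.031,-0.003,0.001,-0.002,-0.003,0.4,0.027,-0.031,-0.003,0.001,-0.002,-0.003,0.4,0.027,-0.031,-0.003,0.001,-0.002,-0.003,0.4,0.027,-0.031,-0.003,0.001,-0.002,-0.004,0.4,0.026,-0.031,-0.004,0.001,-0.003,-0.003,0.4,0,0,0,0,0,0,0.4,0,0,0,0,0,0,0.4,0,0,0,0,0,0,0.4,0,0,0,0,0,0,0.4,0,0,0,0,0,0,0.4],
)

```text
t: 109.4
eef_pos: [424.3, 258.0, 234.8]
tcp_rot: [-3.131, 0.004, 1.695]
force: [0.3, -0.9, 0.1]
opening: 51.2
```

```bash
python3 pl.py 0.4; python3 - <<'E'
from h import *
from workcell import r
for n,b in(("top",(170,130,315,200)),("scene",(190,155,345,275))):
    c=r.capture(n); x0,y0,x1,y1=b; s=780/(x1-x0); im=cv2.resize(c["frame"],None,fx=s,fy=s,interpolation=cv2.INTER_CUBIC)
    def dr(h): cv2.polylines(im,[np.int32((h+.5)*s)],True,(255,255,0),1)
    if n=="scene":
        dr(hull(c,(616.5,17),[(66,77),(66,82)],'c')); dr(hull(c,(640.4,-172),[(53,71.5),(53,76.5)],'s',0.13))
    cv2.imwrite(f"pics/chk3_{n}.png",im[int(y0*s):int(y1*s),int(x0*s):int(x1*s)])
    cv2.imwrite(f"pics/full3_{n}.png",cv2.resize(c["frame"],(800,600)))
E
```

```text
t 109.4 pos [424.3 258.  234.8] rot [-3.131  0.004  1.695] F [ 0.3 -0.9  0.1] op 51.2 q7 -0.97
```

View pics/chk3_scene.png

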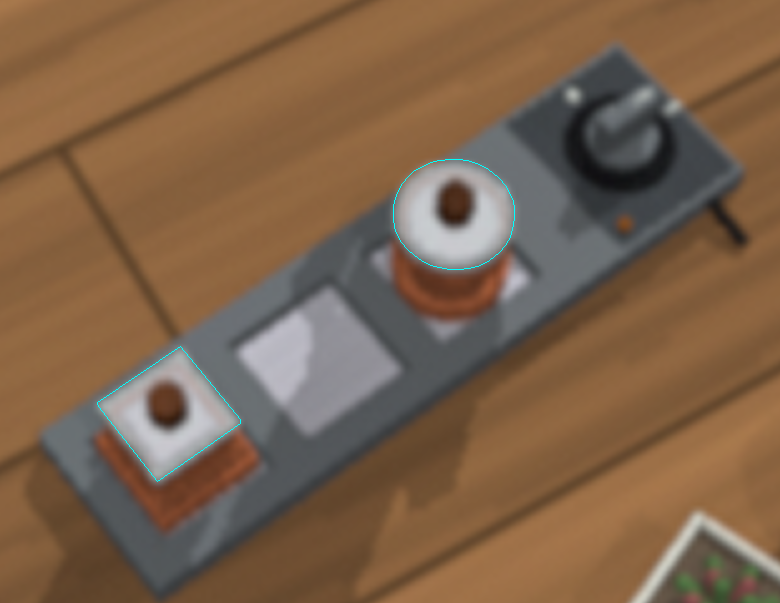

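View pics/full3_top.png

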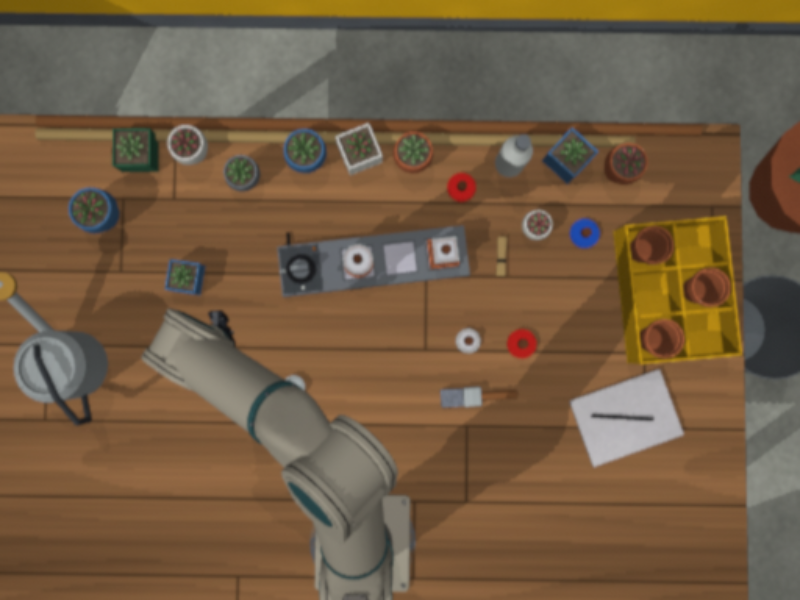

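The bar of the switch (scene crop 620,115) now lies along the base, pointing at the white mark. Both lids (455,213 and 170,412) still match their seated outlines. The bystanders I can see haven't moved; the arm partly hides the scoop. Handing in.

```bash
python3 -c "
from workcell import r;print(r.job_done())"
```

```text
the job is handed in; nothing more can be done
None
```

I handed the job in at about 110 s of the 210 s allowed; it reported no verdict.

**What I did:** Two pots were on the bench, the large round one and the square one; the small pot was absent.
- **Large pot:** its saucer, pot and lid are in the pocket next to the switch.
- **Square pot:** its saucer, pot and lid are in the pocket at the far end.
- **Switch:** after both pots were covered, I turned it clockwise through about 1.58 rad, until the rising torque showed the stop.

**Last checks:**
- In the scene camera, both lids matched the outlines expected for fully seated, level lids.
- The switch bar lies along the base, pointing at the mark.
- The gripper is clear of everything.
- The small saucer and lid and the look-alikes were not used. No bystander looked moved, though in the last top view the arm partly hid the scoop and the small saucer.

**What disagreed:**
- The automatic fits of the large lid on the grey base were poor, off by up to about 4 mm. I judged the final seating by eye from the outlines and from the arm's release positions.
- The two cameras differed by about 2–4 mm in x. I settled this from the positions measured when gripping the parts.
- The gripper read 61–65 mm on the large saucer and pot, which are 68 and 64 mm across, but both seated normally.

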